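# Set up the battery charger and load the large blocks

### The job

Set the battery cradle down on the charger base so that both pegs come up through its holes and it sits fully home; only then lift every large battery block (60 mm long) out of the parts bin and lay each one flat, fully down, in a bay of its own in the cradle. The small look-alike blocks (42 mm) belong in the bin: leave the one that is there, and put the one left behind in the cradle back into the bin at any time. Do not disturb the other things on the bench.

Things in the scene. Friction and masses are not known exactly. Their poses are not given: they have to be found in the camera images.
- parts_bin: shallow light blue-grey open parts bin, fixed to the worktop, 260 mm (x) x 200 mm (y) outside, walls 4 mm thick and 42 mm high, inner floor 4 mm above the worktop; a white paper label holder on its -x face. Origin: centre of its underside; z up
- charger_base: dark grey low charger base, fixed, 156 mm (x) x 164 mm (y) x 20 mm high, four small white lamps on its -x side; two upright steel alignment pegs, 10 mm thick with tapered tops, stand 16 mm above its top face at x = -53 and +53 mm, y = 0. Origin: centre of its underside; z up
- base_top (a point): centre of the charger base's top face (20 mm above the worktop), midway between the pegs; axes those of charger_base
- cradle: loose light-grey battery cradle, 140 (x) x 147 (y) mm, 0.35 kg, flat on the worktop right of the base; origin: centre of underside. Floor 6 mm thick, two round 13 mm through holes at x = -53 and +53 mm, y = 0, for the pegs (fits either way round). Upright grip in its middle, 64 (x) x 12 (y) mm, top 59 mm above the underside. Four open bays beside the grip, wall tops 14 mm above the underside
- bay_1 (a point): point where the centre of a block lying fully down in this bay (65 (x) x 37 (y) mm inside, floor 6 mm, wall tops 14 mm above the cradle's underside) comes to rest: x = +34.5, y = +52 mm, 22 mm above the cradle's underside; axes those of the cradle (the block lies along x)
- bay_2 (a point): point where the centre of a block lying fully down in this bay (65 (x) x 37 (y) mm inside, floor 6 mm, wall tops 14 mm above the cradle's underside) comes to rest: x = +34.5, y = -52 mm, 22 mm above the cradle's underside; axes those of the cradle (the block lies along x)
- bay_3 (a point): point where the centre of a block lying fully down in this bay (65 (x) x 37 (y) mm inside, floor 6 mm, wall tops 14 mm above the cradle's underside) comes to rest: x = -34.5, y = +52 mm, 22 mm above the cradle's underside; axes those of the cradle (the block lies along x)
- bay_4 (a point): point where the centre of a block lying fully down in this bay (65 (x) x 37 (y) mm inside, floor 6 mm, wall tops 14 mm above the cradle's underside) comes to rest: x = -34.5, y = -52 mm, 22 mm above the cradle's underside; axes those of the cradle (the block lies along x)
- large_1: black battery block, 60 mm long (its x axis), square 32 x 32 mm section, two thin grey bands, brass end contacts; about 100 g, origin at its centre. One of the large blocks, which belong in the cradle; any way round and either side up will do. Starts flat in the parts bin, long axis roughly along the bin's y, in one of two rows of three places 70 mm apart along the bin's x, 84 mm along y. May be absent (None).
- large_2: black battery block, 60 mm long (its x axis), square 32 x 32 mm section, two thin grey bands, brass end contacts; about 100 g, origin at its centre. One of the large blocks, which belong in the cradle; any way round and either side up will do. Starts flat in the parts bin, long axis roughly along the bin's y, in one of two rows of three places 70 mm apart along the bin's x, 84 mm along y. May be absent (None).
- large_3: black battery block, 60 mm long (its x axis), square 32 x 32 mm section, two thin grey bands, brass end contacts; about 100 g, origin at its centre. One of the large blocks, which belong in the cradle; any way round and either side up will do. Starts flat in the parts bin, long axis roughly along the bin's y, in one of two rows of three places 70 mm apart along the bin's x, 84 mm along y. May be absent (None).
- large_4: black battery block, 60 mm long (its x axis), square 32 x 32 mm section, two thin grey bands, brass end contacts; about 100 g, origin at its centre. One of the large blocks, which belong in the cradle; any way round and either side up will do. Starts flat in the parts bin, long axis roughly along the bin's y, in one of two rows of three places 70 mm apart along the bin's x, 84 mm along y. May be absent (None).
- small_1: black battery block, 42 mm long (its x axis), square 32 x 32 mm section, two thin grey bands, brass end contacts; about 70 g, origin at its centre. One of the small look-alikes, which belong in the parts bin. Starts flat in the parts bin, long axis roughly along the bin's y, in one of two rows of three places 70 mm apart along the bin's x, 84 mm along y.
- small_2: black battery block, 42 mm long (its x axis), square 32 x 32 mm section, two thin grey bands, brass end contacts; about 70 g, origin at its centre. One of the small look-alikes, which belong in the parts bin. If present (else None) it was left in a bay of the cradle: bay_1.
- small_3: black battery block, 42 mm long (its x axis), square 32 x 32 mm section, two thin grey bands, brass end contacts; about 70 g, origin at its centre. One of the small look-alikes, which belong in the parts bin. If present (else None) it was left in a bay of the cradle: bay_4.
- side_cutter: red-handled side cutter lying flat, 125 x 37 x 10 mm, on the grey mat at the right; a bystander. Origin: centre of its underside
- tape_roll: roll of tape lying flat, 66 mm across, 13 mm high, behind the charger; a bystander. Origin: centre of its underside
Mind the look-alikes: they are no part of the job. What is shaped like the large_3 but white is not meant.

How it is judged:
On the way:
1. the cradle, with no large block in its bays yet, is fully seated over the pegs of the charger base (horizontal distance between cradle and base_top below 0.004 m and z of cradle in the frame of base_top below 0.0025 m and angle between the x axis of cradle and the x axis of charger_base, either way round below 0.06 rad and angle between cradle's own z axis and vertical below 0.04 rad and not (((horizontal distance between large_1 and bay_1 below 0.008 m and z of large_1 in the frame of bay_1 between -0.003 and 0.003 m) or (horizontal distance between large_1 and bay_2 below 0.008 m and z of large_1 in the frame of bay_2 between -0.003 and 0.003 m) or (horizontal distance between large_1 and bay_3 below 0.008 m and z of large_1 in the frame of bay_3 between -0.003 and 0.003 m) or (horizontal distance between large_1 and bay_4 below 0.008 m and z of large_1 in the frame of bay_4 between -0.003 and 0.003 m)) and angle between the x axis of large_1 and the x axis of cradle, either way round below 0.12 rad) and not (((horizontal distance between large_2 and bay_1 below 0.008 m and z of large_2 in the frame of bay_1 between -0.003 and 0.003 m) or (horizontal distance between large_2 and bay_2 below 0.008 m and z of large_2 in the frame of bay_2 between -0.003 and 0.003 m) or (horizontal distance between large_2 and bay_3 below 0.008 m and z of large_2 in the frame of bay_3 between -0.003 and 0.003 m) or (horizontal distance between large_2 and bay_4 below 0.008 m and z of large_2 in the frame of bay_4 between -0.003 and 0.003 m)) and angle between the x axis of large_2 and the x axis of cradle, either way round below 0.12 rad) and not (((horizontal distance between large_3 and bay_1 below 0.008 m and z of large_3 in the frame of bay_1 between -0.003 and 0.003 m) or (horizontal distance between large_3 and bay_2 below 0.008 m and z of large_3 in the frame of bay_2 between -0.003 and 0.003 m) or (horizontal distance between large_3 and bay_3 below 0.008 m and z of large_3 in the frame of bay_3 between -0.003 and 0.003 m) or (horizontal distance between large_3 and bay_4 below 0.008 m and z of large_3 in the frame of bay_4 between -0.003 and 0.003 m)) and angle between the x axis of large_3 and the x axis of cradle, either way round below 0.12 rad) and not (((horizontal distance between large_4 and bay_1 below 0.008 m and z of large_4 in the frame of bay_1 between -0.003 and 0.003 m) or (horizontal distance between large_4 and bay_2 below 0.008 m and z of large_4 in the frame of bay_2 between -0.003 and 0.003 m) or (horizontal distance between large_4 and bay_3 below 0.008 m and z of large_4 in the frame of bay_3 between -0.003 and 0.003 m) or (horizontal distance between large_4 and bay_4 below 0.008 m and z of large_4 in the frame of bay_4 between -0.003 and 0.003 m)) and angle between the x axis of large_4 and the x axis of cradle, either way round below 0.12 rad)), for 0.2 s.
At the end, for the whole second after the job is handed in: Cradle home on the base over both pegs (4 mm sideways, 2.5 mm in height, 0.06 rad turn, 0.04 rad tilt); every large block present fully down in a bay (8 mm sideways, 3 mm in height, 0.12 rad along the cradle's x); small blocks inside the bin; all at rest (horizontal distance between cradle and base_top below 0.004 m and z of cradle in the frame of base_top below 0.0025 m and angle between the x axis of cradle and the x axis of charger_base, either way round below 0.06 rad and angle between cradle's own z axis and vertical below 0.04 rad and ((horizontal distance between large_1 and bay_1 below 0.008 m and z of large_1 in the frame of bay_1 between -0.003 and 0.003 m) or (horizontal distance between large_1 and bay_2 below 0.008 m and z of large_1 in the frame of bay_2 between -0.003 and 0.003 m) or (horizontal distance between large_1 and bay_3 below 0.008 m and z of large_1 in the frame of bay_3 between -0.003 and 0.003 m) or (horizontal distance between large_1 and bay_4 below 0.008 m and z of large_1 in the frame of bay_4 between -0.003 and 0.003 m)) and angle between the x axis of each of large_1, large_2, large_3, large_4 and the x axis of cradle, either way round below 0.12 rad and linear speed of each of large_1, large_2, large_3, large_4, small_1, small_2, small_3, cradle below 0.02 m/s and ((horizontal distance between large_2 and bay_1 below 0.008 m and z of large_2 in the frame of bay_1 between -0.003 and 0.003 m) or (horizontal distance between large_2 and bay_2 below 0.008 m and z of large_2 in the frame of bay_2 between -0.003 and 0.003 m) or (horizontal distance between large_2 and bay_3 below 0.008 m and z of large_2 in the frame of bay_3 between -0.003 and 0.003 m) or (horizontal distance between large_2 and bay_4 below 0.008 m and z of large_2 in the frame of bay_4 between -0.003 and 0.003 m)) and ((horizontal distance between large_3 and bay_1 below 0.008 m and z of large_3 in the frame of bay_1 between -0.003 and 0.003 m) or (horizontal distance between large_3 and bay_2 below 0.008 m and z of large_3 in the frame of bay_2 between -0.003 and 0.003 m) or (horizontal distance between large_3 and bay_3 below 0.008 m and z of large_3 in the frame of bay_3 between -0.003 and 0.003 m) or (horizontal distance between large_3 and bay_4 below 0.008 m and z of large_3 in the frame of bay_4 between -0.003 and 0.003 m)) and ((horizontal distance between large_4 and bay_1 below 0.008 m and z of large_4 in the frame of bay_1 between -0.003 and 0.003 m) or (horizontal distance between large_4 and bay_2 below 0.008 m and z of large_4 in the frame of bay_2 between -0.003 and 0.003 m) or (horizontal distance between large_4 and bay_3 below 0.008 m and z of large_4 in the frame of bay_3 between -0.003 and 0.003 m) or (horizontal distance between large_4 and bay_4 below 0.008 m and z of large_4 in the frame of bay_4 between -0.003 and 0.003 m)) and x of small_1 in the frame of parts_bin between -0.123 and 0.123 m and y of small_1 in the frame of parts_bin between -0.093 and 0.093 m and z of each of small_1, small_2, small_3 in the frame of parts_bin below 0.045 m and x of small_2 in the frame of parts_bin between -0.123 and 0.123 m and y of small_2 in the frame of parts_bin between -0.093 and 0.093 m and x of small_3 in the frame of parts_bin between -0.123 and 0.123 m and y of small_3 in the frame of parts_bin between -0.093 and 0.093 m); the robot touches nothing.
It fails at once if the side cutter is pushed more than 4 cm from its place (distance of side_cutter from where it was at the start of the episode above 0.04 m).
It fails at once if the tape roll is pushed more than 4 cm from its place (distance of tape_roll from where it was at the start of the episode above 0.04 m).
Of large_1, large_2, large_3, large_4 only 3 to 4 are there at a start; the rules pass over those that are not, and their reading is None.
Of small_2, small_3 only 1 to 1 are there at a start; the rules pass over those that are not, and their reading is None.
At some moment in a run one of large_1, large_2, large_3, large_4, cradle may be knocked a few centimetres aside while the robot is not near it.
Once in a run the grip may slacken for a moment while it holds something.
It also fails if it takes over 210 s, if anything falls off the work surface, if the arm or the gripper's body presses on something with over 40 N, if the wrist force passes 120 N, or if a joint passes its speed limit or range.

### The arm

A 6-joint arm with a two-finger parallel gripper is mounted at the origin on a cart in front of the work surface, level with it; the furniture and walls round the work are solid. World frame = base frame: x ahead of the robot, y to its left, z up, the work surface at z = 0. Lengths are in m, angles in rad, forces in N, time in s.
With the tool pointing down it reaches from about 0.375 to 0.975 m from the base axis. Payload 3.8 kg.
Tool frame: the origin (TCP) lies on the centre line of the jaws, within the pads' length; the fingertips stand 25 mm ahead of it and the grasp point (between the pads) lies 6 mm ahead of it; z points along the fingers, y is the direction in which the jaws open and shut (so a half turn about z gives the same grasp; the last joint's range is limited). The gripper opens to 85 mm and grips with 20 to 120 N. Pads are 22 mm wide; open, the fingers measure 114 mm over their backs; the gripper's body (76 mm by 85 mm) begins 54 mm behind the grasp point. The pads swing forward as they close: fully open they stand 13 mm farther back than shut.
Start: joints at [-1.276, 0.264, 1.604, -0, 1.274, -0.037], TCP at [0.22, -0.638, 0.256] pointing down, gripper open.
Joint ranges: [-2.63, 2.63], [-0.94, 2.18], [0.31, 2.57], [-1.31, 4.45], [0, 2.66], [-2.55, 2.55]. Speed limits (rad/s): [2.57, 2.57, 3.14, 3.14, 3.14, 3.14].

### API

Orientations are given as a rotation vector (axis times angle).
In Python, from workcell import bot gives the robot as it stands.
- The arm moves only by the tool servo_tool, never from a script. Its argument "moves" is a list of rows, each a list of 3 entries, a list of its own where there are three numbers: the closure in counts, from 0 (fully open) to 255 (shut), then the shift along the tool's x, y, z in m, then the turn about the tool's z in rad. A call has exactly 8 rows; each row shifts and turns the pose as measured when the row begins, along the tool's axes as they then stand; what a row does not reach is not made up. A row lasts 1/12 s, in which the tool goes at most 41.7 mm and 7.16 degrees, less where a joint would pass 70% of its speed; a pose out of reach is approached as far as the arm can. A call is refused whole if a number of a shift passes 0.0417 or a number of a turn 0.125, either way. A call with a gripper value outside its range is refused whole. The fingers move at their own pace and stop on an object; "newtons" is the grip in N (left out, the last holds). Time passes only in rows, so rows that do not move let the fingers close, or fill a call up. It gives the time, the measured TCP pose, the force and the opening at its end, in the units of the state.
- bot.read_state(): the state, without advancing time (a new reading comes with each control period).
- bot.read_camera(name): name is "scene" or "top"; returns a dict with "pixels" (384x512x3 uint8, red, green, blue), "depth" (384x512 float32, m along the optical axis (not along the pixel's ray), 0 where there is no reading), "intrinsics" (3x3 intrinsics, pixels), "dist" ([k1, k2, p1, p2, k3] as OpenCV has them; the pictures are not rectified), "R" (3x3) and "t" (3): a world point X has camera coordinates R X + t. Camera axes: x right, y down, z forward; pixel columns grow to the right and rows downward; lengths in m; the calibration is good to about 2 mm. A picture is of the moment at which its call begins.
- bot.finish_job(): hands the job in, once; it reports no verdict.
The state is a dict: "time": time; "q": joint angles; "joint_vel": joint speeds; "joint_torque": joint torques, N m; "tool_pos": TCP position; "tcp_rot": TCP orientation; "wrist_force": force on the tool from outside, world axes, zero at the start; "torque": the same for the moment, N m; "width": opening from 0.0 (shut) to 1.0 (fully open).
Only numpy, scipy, OpenCV 4.12 (cv2) and the standard library are available. Lean on these libraries where they do the work, as an engineer would, in place of code of your own. Each camera call takes 0.05 s, during which the arm holds its last target.

## Working session

There is one attempt and no reset: what is moved stays moved. The work goes in short steps, Python scripts to look and compute and a tool call to move; the robot and the scene stay as the last step left them, time stands still between calls to the robot, and variables do not carry over. Pictures are saved under pics/ and viewed, and the job is handed in when it is done.

Besides the shell and the picture viewer there is one more tool, called after "Request:" by a JSON object that holds its "fn" and its "kwargs". servo_tool: Moves the arm, as the interface text tells. Its arguments: {"type":"object","properties":{"moves":{"type":"array","items":{"type":"array"}},"newtons":{"type":"number"}},"required":["moves"]}

```bash
ls; mkdir -p pics; python3 - <<'E'
from workcell import bot
import cv2,numpy as np
s=bot.read_state();print({k:np.round(v,3) if not isinstance(v,str) else v for k,v in s.items()})
for n in("scene","top"):
    c=bot.read_camera(n);cv2.imwrite(f"pics/{n}0.png",c["pixels"][:,:,::-1]);np.savez(f"{n}0.npz",**c)
    print(n,c["intrinsics"],c["dist"],c["R"],c["t"])
E
```

```text
pics
{'time': np.float64(0.0), 'q': array([-1.276,  0.265,  1.605,  0.   ,  1.274, -0.037]), 'joint_vel': array([ 0.002, -0.002, -0.002, -0.001,  0.   ,  0.002]), 'joint_torque': array([-1.0000e-03, -5.1512e+01, -3.6732e+01, -0.0000e+00,  1.3000e-02,
        0.0000e+00]), 'tool_pos': array([ 0.22 , -0.638,  0.255]), 'tcp_rot': array([-3.096, -0.518,  0.   ]), 'wrist_force': array([ 0.198, -0.101, -0.47 ]), 'torque': array([-0.001, -0.005, -0.048]), 'width': np.float64(1.001)}
scene [[481.25863576   0.         259.51728128]
 [  0.         481.25863576 193.74584587]
 [  0.           0.           1.        ]] [-0.01023112  0.          0.          0.          0.        ] [[ 0.7726147  -0.63474852 -0.01268261]
 [-0.28164823 -0.32478168 -0.90287936]
 [ 0.56898225  0.7011499  -0.4297069 ]] [-0.49030177  0.15791942  1.28007626]
top [[407.56242063   0.         251.22270634]
 [  0.         407.56242063 188.95989509]
 [  0.           0.           1.        ]] [-0.06958468  0.          0.          0.          0.        ] [[-0.01696559 -0.99982919  0.00733155]
 [-0.99754936  0.0164282  -0.06801018]
 [ 0.06787812 -0.00846742 -0.99765769]] [-0.13498957  0.54788174  1.18142417]
```

View pics/scene0.png

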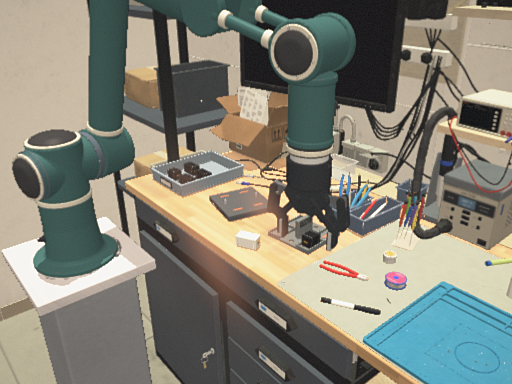

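View pics/top0.png

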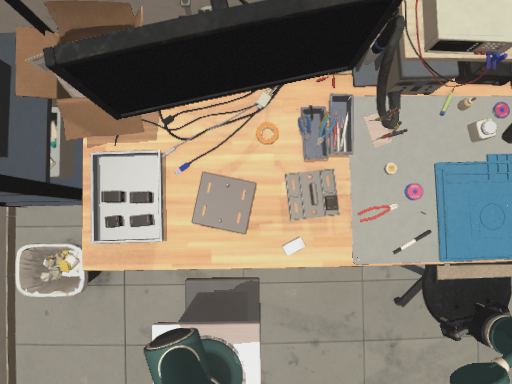

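```bash
python3 - <<'E'
import cv2
im=cv2.imread("pics/top0.png")
a=cv2.resize(im[140:255,80:170],None,fx=5,fy=5,interpolation=cv2.INTER_CUBIC)
b=cv2.resize(im[155:260,185:345],None,fx=5,fy=5,interpolation=cv2.INTER_CUBIC)
cv2.imwrite("pics/a0.png",a);cv2.imwrite("pics/b0.png",b)
s=cv2.imread("pics/scene0.png")
cv2.imwrite("pics/c0.png",cv2.resize(s[140:260,145:345],None,fx=4,fy=4,interpolation=cv2.INTER_CUBIC))
E
```

```text
(no output)
```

View pics/a0.png

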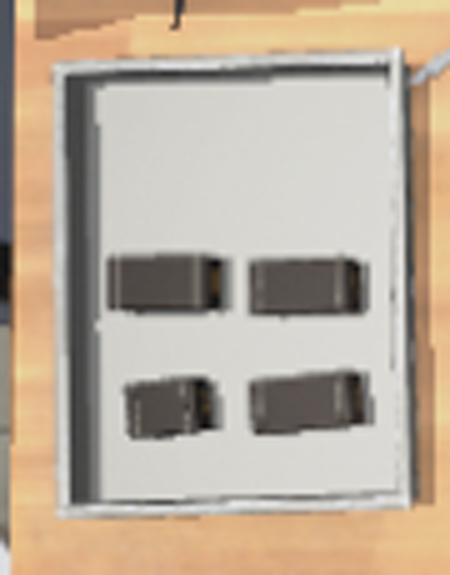

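View pics/b0.png

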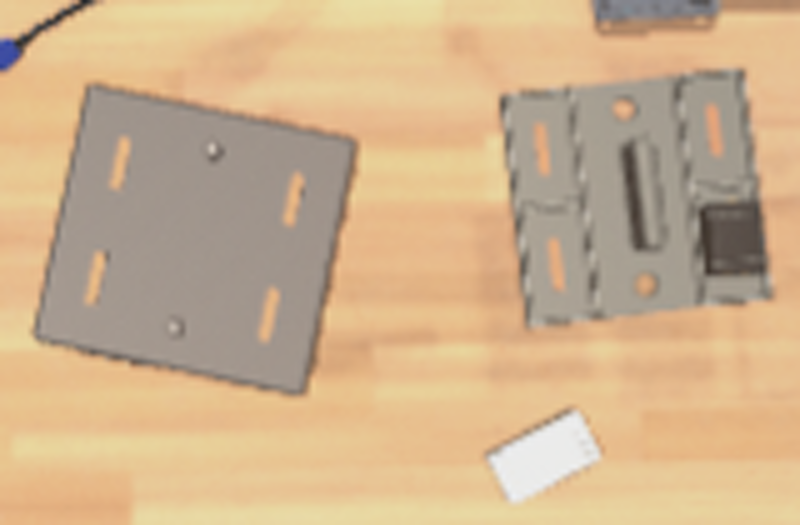

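View pics/c0.png

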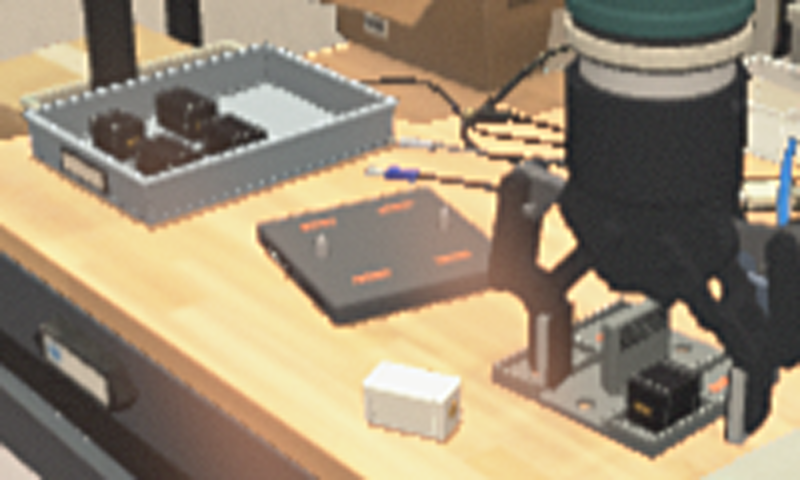

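```bash
cat > h.py <<'E'
import cv2,numpy as np
def ray(c,uv,z):
    uv=np.atleast_2d(np.array(uv,float))
    n=cv2.undistortPoints(uv[:,None],c["intrinsics"],c["dist"])[:,0]
    d=np.c_[n,np.ones(len(n))]@c["R"]; o=-c["R"].T@c["t"]
    return o+d*((z-o[2])/d[:,2])[:,None]
def proj(c,X):
    X=np.atleast_2d(np.array(X,float))
    return cv2.projectPoints(X,cv2.Rodrigues(c["R"])[0],c["t"],c["intrinsics"],c["dist"])[0][:,0]
def load(n,k): return dict(np.load(f"{n}{k}.npz"))
def snap(n,k):
    from workcell import bot
    c=bot.read_camera(n);cv2.imwrite(f"pics/{n}{k}.png",c["pixels"][:,:,::-1]);np.savez(f"{n}{k}.npz",**c);return c
def crop(c,box,f,name):
    x0,y0,x1,y1=box
    cv2.imwrite("pics/"+name,cv2.resize(c["pixels"][y0:y1,x0:x1,::-1],None,fx=f,fy=f,interpolation=cv2.INTER_CUBIC))
def blobs(m,amin=8,off=(0,0)):
    n,l,st,ce=cv2.connectedComponentsWithStats(m.astype(np.uint8),connectivity=4)
    return [(ce[i]+off,st[i,4],cv2.minAreaRect(np.argwhere(l==i)[:,::-1].astype(np.float32)+np.float32(off))) for i in range(1,n) if st[i,4]>=amin]
E
python3 - <<'E'
from h import *
c=load("top",0);p=c["pixels"].astype(int);hsv=cv2.cvtColor(c["pixels"],cv2.COLOR_RGB2HSV)
print("cam",-c["R"].T@c["t"])
def show(m,x0,y0,x1,y1,a=8):
    for b in blobs(m[y0:y1,x0:x1],a,(x0,y0)): print(np.round(b[0],2),b[1],np.round(b[2][0],1),np.round(b[2][1],1),round(b[2][2],1))
S=hsv[:,:,1];V=hsv[:,:,2]
print("base grey");show((S<60),185,165,262,240,100)
print("base holes");show((S>80),197,178,252,230,6)
print("cradle grey");show((S<60),282,165,345,223,100)
print("holes");show((S>70),288,172,338,217,4)
print("pegs");print(V[182:190,222:234]);print(V[216:226,214:226])
print("blocks");show((V<115),97,155,162,242,40)
print("white");show((V>200)&(S<40),278,232,310,260,40)
d=c["depth"];print(d[198,225],d[206,225],d[230,270])
E
```

```text
cam [ 0.46405605 -0.13396361  1.21690812]
base grey
[223.4  202.58] 2728 [223.4 202.6] [54.9 52.2] 11.8
base holes
[197.98 183.76] 41 [198.5 186. ] [16.  3.] 90.0
[245.18 178.92] 40 [243.  179.5] [ 3. 16.] 90.0
[208.67 187.33] 21 [208.6 187.4] [1.9 9.2] 14.0
[243.26 194.52] 23 [243.2 194.6] [2.2 9.2] 14.0
[203.67 210.43] 21 [203.6 210.5] [1.9 9.5] 14.0
[249.7  220.93] 69 [249. 218.] [22.  4.] 90.0
[238.42 217.42] 24 [238.4 217.5] [2.2 9.4] 11.3
[205.81 227.62] 78 [209.5 226.5] [25.  5.] 0.0
cradle grey
[311.57 194.12] 2100 [311.5 194. ] [46.3 48.9] 83.2
holes
[290.4 172.3] 10 [291.  172.5] [1. 6.] 90.0
[336.2 182.2] 61 [335.5 186. ] [28.  3.] 90.0
[309.29 176.5 ] 14 [309.5 176.5] [3. 3.] 90.0
[327.37 180.59] 27 [327.3 180.5] [9.4 2.5] 80.5
[293.04 184.4 ] 25 [293.  184.5] [9. 2.] 90.0
[326.  203.5] 6 [326.  203.5] [5. 0.] -90.0
[295.88 207.8 ] 25 [296.  207.5] [9. 2.] 90.0
[288.24 211.06] 17 [288.5 210. ] [12.  1.] 90.0
[313.71 211.5 ] 14 [313.5 211.5] [3. 3.] 90.0
[331.16 215.79] 19 [330.  215.5] [ 1. 14.] 90.0
pegs
[[158 159 158 159 157 153 158 159 158 159 159 158]
 [159 159 160 15
[... 538 characters left out ...]
63 162]
 [163 163 163 159 161 197 172 130 162 162 162 163]
 [163 163 163 161 157 167 150 126 163 162 162 163]
 [163 163 163 162 160 150 146 147 162 163 163 162]
 [163 163 164 163 163 163 164 163 162 163 162 162]
 [163 164 163 163 163 164 164 163 162 162 162 163]
 [164 164 165 163 163 163 164 163 163 162 162 163]]
blocks
[101.85 189.85] 142 [115.  197.5] [85. 36.] 90.0
[161.  182.5] 56 [161.  182.5] [55.  0.] -90.0
[113.38 196.56] 245 [113.  196.5] [11. 22.] 90.0
[140.72 197.07] 241 [141. 197.] [10. 22.] 90.0
[140.98 220.38] 235 [141.1 220.4] [10.7 22.7] 82.9
[113.66 221.17] 178 [113.5 221.5] [11. 17.] 90.0
white
[293.45 246.1 ] 222 [293.4 246.1] [10.7 20.6] 61.7
1.1941656 1.1974819 1.2112857
```

```bash
python3 - <<'E'
from h import *
c=load("top",0);V=cv2.cvtColor(c["pixels"],cv2.COLOR_RGB2HSV)[:,:,2].astype(float);S=cv2.cvtColor(c["pixels"],cv2.COLOR_RGB2HSV)[:,:,1]
A=lambda v:np.degrees(np.arctan2(v[1],v[0]))
sl=ray(c,[[208.67,187.33],[243.26,194.52],[203.67,210.43],[238.42,217.42]],.02)
print("base slots centre",sl.mean(0),A(sl[0]-sl[2]),A(sl[1]-sl[3]))
m=(S[165:240,185:262]<60).astype(np.uint8);m=cv2.morphologyEx(m,cv2.MORPH_CLOSE,np.ones((7,7)))
ct=max(cv2.findContours(m,0,1)[0],key=cv2.contourArea)+np.array([185,165])
bx=cv2.boxPoints(cv2.minAreaRect(ct.astype(np.float32)));w=ray(c,bx,.02);print("base rect",w.mean(0),[np.linalg.norm(w[i]-w[i-1]) for i in range(4)],[A(w[i]-w[i-1]) for i in range(4)])
for (x0,y0,x1,y1) in((222,182,234,189),(214,216,226,225)):
    p=V[y0:y1,x0:x1];bg=np.median(p);wt=np.abs(p-bg)>4;yy,xx=np.argwhere(wt).T;print("peg px",xx.mean()+x0,yy.mean()+y0)
    print(ray(c,[[xx.mean()+x0,yy.mean()+y0]],.028))
h=ray(c,[[309.29,176.5],[313.71,211.5]],.004);print("holes",h,h.mean(0),A(h[0]-h[1]),np.linalg.norm(h[0]-h[1]))
# weighted hole centroids
for (x0,y0) in((309,176),(314,211)):
    p=S[y0-4:y0+5,x0-4:x0+5].astype(float);p=np.clip(p-35,0,None);yy,xx=np.mgrid[y0-4:y0+5,x0-4:x0+5];u=[(p*xx).sum()/p.sum(),(p*yy).sum()/p.sum()];print(u,ray(c,[u],.004))
m=(S[165:223,282:345]<60).astype(np.uint8);m=cv2.morphologyEx(m,cv2.MORPH_CLOSE,np.ones((5,5)));m=cv2.morphologyEx(m,cv2.MORPH_OPEN,np.ones((5,5)))
ct=max(cv2.findContours(m,0,1)[0],key=cv2.contourArea)+np.array([282,165])
w=ray(c,cv2.boxPoints(cv2.minAreaRect(ct.astype(np.float32))),.012);print("cradle rect",w.mean(0),[np.linalg.norm(w[i]-w[i-1]) for i in range(4)],[A(w[i]-w[i-1]) for i in range(4)])
for k,p in dict(L1=(113,196.5),L2=(141,197),L3=(141.1,220.4),s1=(113.5,221.5),s2=(331,203)).items(): print(k,ray(c,[p],.036))
cc=ray(c,[[100,241.5],[162.5,240.5],[160.5,150.5],[91.5,152.5]],.042);print(cc)
E
```

```text
base slots centre [ 0.50726138 -0.06202448  0.02      ] -12.7942558192744 -12.820862864687218
base rect [ 0.5069863 -0.0616072  0.02     ] [np.float64(0.16084793203952658), np.float64(0.15337944475738444), np.float64(0.16212212574883111), np.float64(0.15306364917534604)] [np.float64(77.35625733848624), np.float64(-12.262702162415104), np.float64(-102.75422412871993), np.float64(167.26122948471567)]
peg px 227.21052631578948 184.89473684210526
[[ 0.55802126 -0.07401843  0.028     ]]
peg px 219.93333333333334 220.0
[[ 0.45593488 -0.05148898  0.028     ]]
holes [[ 0.58113507 -0.31889108  0.004     ]
 [ 0.47618202 -0.3293476   0.004     ]] [ 0.52865855 -0.32411934  0.004     ] 5.6896288243266495 0.10547265320514362
[np.float64(309.1985957873621), np.float64(176.4172517552658)] [[ 0.5813884  -0.31862291  0.004     ]]
[np.float64(313.59532710280376), np.float64(211.5252336448598)] [[ 0.47611311 -0.32900237  0.004     ]]
cradle rect [ 0.52822131 -0.32302776  0.012     ] [np.float64(0.13717335611535608), np.float64(0.14662037873901942), np.float64(0.13777527945221818), np.float64(0.1455752204274581)] [np.float64(5.5495677805405546), np.float64(-84.03055584844829), np.float64(-174.88376711163357), np.float64(95.73709991821387)]
L1 [[0.52899826 0.25955996 0.036     ]]
L2 [[0.52623837 0.17708502 0.036     ]]
L3 [[0.45830397 0.17681864 0.036     ]]
s1 [[0.45622322 0.25780889 0.036     ]]
s2 [[ 0.49963844 -0.37539343  0.036     ]]
[[0.39912027 0.29532574 0.042     ]
 [0.39979631 0.11345157 0.042     ]
 [0.66072239 0.11862924 0.042     ]
 [0.65886676 0.32261785 0.042     ]]
```

```bash
cat > g.py <<'E'
import sys,numpy as np
from scipy.spatial.transform import Rotation as Ro
from workcell import bot
def go(x,y,z,yaw):
    s=bot.read_state();R=Ro.from_rotvec(s["tcp_rot"]).as_matrix()
    d=R.T@(np.array([x,y,z])-s["tool_pos"]);a=np.arctan2(R[1,0],R[0,0])
    t=-(yaw-a); t=(t+np.pi/2)%np.pi-np.pi/2
    print("t %.2f shift"%s["time"],np.round(d,4),"turn %.4f"%t,"| pos",np.round(s["tool_pos"],4),"yaw %.4f"%a,"tilt %.4f"%np.arccos(-R[2,2]),"F",np.round(s["wrist_force"],1),"w %.3f"%s["width"],"q6 %.2f"%s["q"][5])
go(*map(float,sys.argv[1:5]))
E
python3 g.py 0.5285 -0.324 0.15 0.0995
```

```text
t 0.10 shift [ 0.3941 -0.1957  0.1055] turn 0.2323 | pos [ 0.2197 -0.6376  0.2551] yaw 0.3318 tilt 0.0020 F [-0.6  0.1  0.3] w 1.003 q6 -0.04
```

Request:
{"fn": "servo_tool", "kwargs": {"moves": [[0, [0.03, -0.015, 0], 0], [0, [0.035, -0.017, 0], 0], [0, [0.035, -0.017, 0], 0], [0, [0.035, -0.017, 0], 0], [0, [0.035, -0.017, 0], 0], [0, [0.035, -0.017, 0], 0], [0, [0.035, -0.017, 0], 0], [0, [0.035, -0.017, 0], 0]], "newtons": 80}}

```text
time: 0.77
tool_pos: [0.4364, -0.4181, 0.2487]
tcp_rot: [-3.095, -0.495, 0.01]
wrist_force: [0.7, -0.1, -0.3]
width: 1.002
```

```bash
python3 g.py 0.5285 -0.324 0.15 0.0995
```

```text
t 0.77 shift [ 0.1174 -0.0598  0.0986] turn 0.2177 | pos [ 0.4364 -0.4181  0.2487] yaw 0.3172 tilt 0.0094 F [ 0.7 -0.1 -0.3] w 1.002 q6 0.45
```

Request:
{"fn": "servo_tool", "kwargs": {"moves": [[100, [0.035, -0.017, 0.01], 0], [100, [0.035, -0.017, 0.01], 0], [100, [0.03, -0.015, 0.01], 0], [100, [0.012, -0.007, 0.01], 0.07], [100, [0.0, 0.0, 0.02], 0.07], [100, [0, 0, 0.02], 0.07], [100, [0, 0, 0], 0], [100, [0, 0, 0], 0]]}}

```text
time: 1.43
tool_pos: [0.5342, -0.3147, 0.1642]
tcp_rot: [-3.127, -0.175, 0.01]
wrist_force: [0.6, 0.3, 0.2]
width: 0.61
```

```bash
python3 g.py 0.5285 -0.324 0.10 0.0995
```

```text
t 1.43 shift [-0.0063  0.0093  0.0642] turn 0.0121 | pos [ 0.5342 -0.3147  0.1642] yaw 0.1116 tilt 0.0113 F [0.6 0.3 0.2] w 0.610 q6 0.88
```

Request:
{"fn": "servo_tool", "kwargs": {"moves": [[110, [-0.0063, 0.0093, 0.01], 0.012], [110, [0, 0, 0.015], 0], [110, [0, 0, 0.01], 0], [110, [0, 0, 0.0], 0], [110, [0, 0, 0], 0], [110, [0, 0, 0], 0], [110, [0, 0, 0], 0], [110, [0, 0, 0], 0]]}}

```text
time: 2.1
tool_pos: [0.5279, -0.3312, 0.1322]
tcp_rot: [-3.134, -0.157, 0.003]
wrist_force: [0.0, -0.1, 1.2]
width: 0.567
```

```bash
python3 g.py 0.5285 -0.324 0.10 0.0995; python3 -c "
from h import *
c=snap('top',1);crop(c,(270,150,370,250),6,'t1.png');c=snap('scene',1);crop(c,(145,120,345,260),4,'s1.png')"
```

```text
t 2.10 shift [ 0.0014 -0.007   0.0322] turn 0.0008 | pos [ 0.5279 -0.3312  0.1322] yaw 0.1003 tilt 0.0044 F [ 0.  -0.1  1.2] w 0.567 q6 0.87
```

View pics/t1.png

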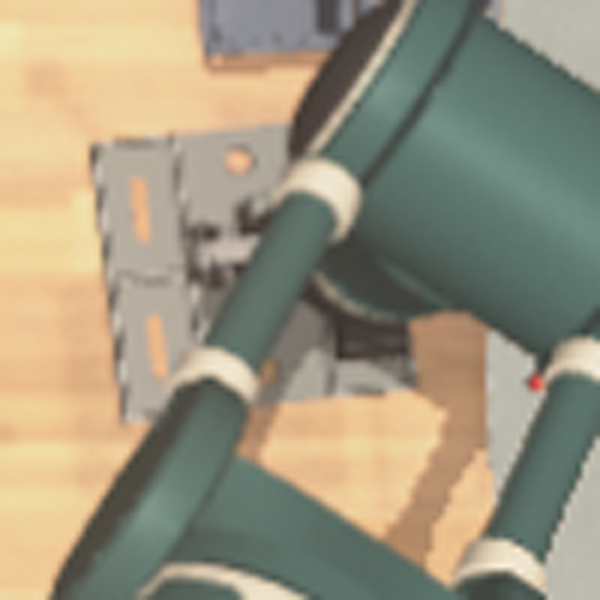

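View pics/s1.png

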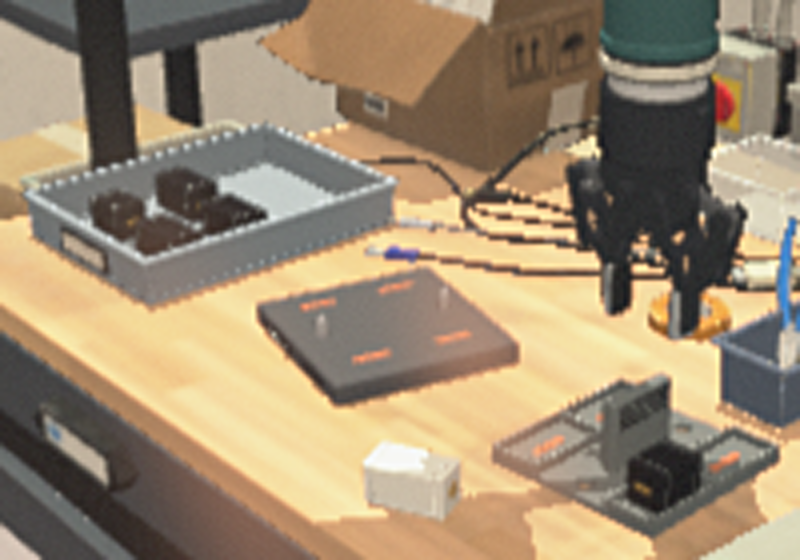

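```bash
python3 -c "
from h import *
c=load('scene',1)
for q in([.528,-.331,.107],[.5285,-.324,0.059],[.5285,-.324,0]): print((proj(c,[q])[0]-[145,120])*4)
c=load('top',1);print((proj(c,[[.528,-.331,.107]])[0]-[270,150])*6)
"; python3 g.py 0.5285 -0.324 0.10 0.0995
```

```text
[644.84829602 324.69431436]
[636.2189384  383.42073514]
[633.93764693 457.50571128]
[298.97354688 252.30656099]
t 2.20 shift [ 0.0011 -0.007   0.0324] turn 0.0009 | pos [ 0.5281 -0.3312  0.1323] yaw 0.1004 tilt 0.0040 F [0.4 0.6 0.2] w 0.566 q6 0.87
```

Request:
{"fn": "servo_tool", "kwargs": {"moves": [[110, [0.001, -0.007, 0.005], 0.001], [110, [0, 0, 0.015], 0], [110, [0, 0, 0.012], 0], [110, [0, 0, 0.012], 0], [110, [0, 0, 0], 0], [110, [0, 0, 0], 0], [110, [0, 0, 0], 0], [110, [0, 0, 0], 0]]}}

```text
time: 2.87
tool_pos: [0.5295, -0.3216, 0.0864]
tcp_rot: [-3.134, -0.157, -0.0]
wrist_force: [-0.7, 0.3, 0.9]
width: 0.572
```

```bash
python3 g.py 0.5285 -0.324 0.045 0.0995; python3 -c "
from h import *
c=snap('scene',2);crop(c,(245,140,345,260),6,'s2.png')"
```

```text
t 2.87 shift [-0.0012  0.0024  0.0414] turn 0.0009 | pos [ 0.5295 -0.3216  0.0864] yaw 0.1004 tilt 0.0035 F [-0.7  0.3  0.9] w 0.572 q6 0.88
```

View pics/s2.png

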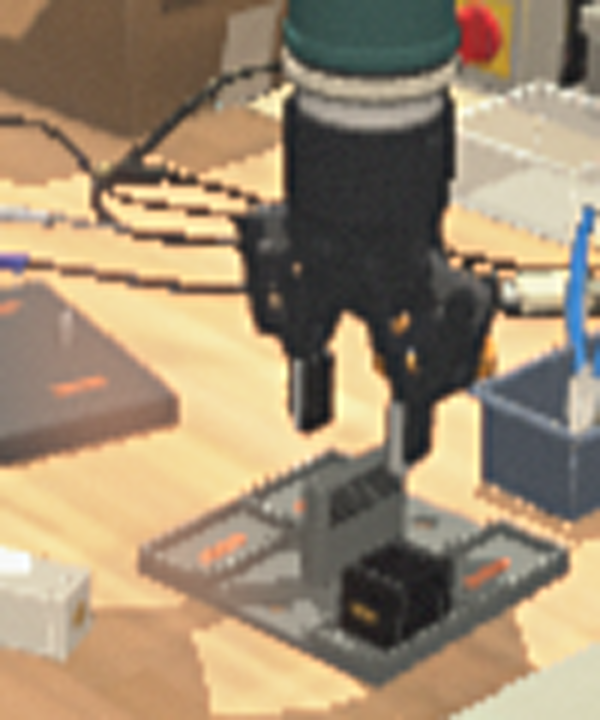

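Request:
{"fn": "servo_tool", "kwargs": {"moves": [[110, [-0.001, 0.002, 0.01], 0.001], [110, [0, 0, 0.012], 0], [110, [0, 0, 0.01], 0], [110, [0, 0, 0.005], 0], [110, [0, 0, 0], 0], [110, [0, 0, 0], 0], [110, [0, 0, 0], 0], [110, [0, 0, 0], 0]]}}

```text
time: 3.58
tool_pos: [0.5289, -0.3245, 0.0459]
tcp_rot: [-3.135, -0.155, -0.001]
wrist_force: [0.2, 0.2, -0.5]
width: 0.571
```

```bash
python3 g.py 0.5285 -0.324 0.045 0.0995
```

```text
t 3.58 shift [-0.0003 -0.0005  0.0009] turn -0.0009 | pos [ 0.5289 -0.3245  0.0459] yaw 0.0986 tilt 0.0031 F [ 0.2  0.2 -0.5] w 0.571 q6 0.88
```

Close on the grip.

Request:
{"fn": "servo_tool", "kwargs": {"moves": [[140, [0, 0, 0], 0], [170, [0, 0, 0], 0], [255, [0, 0, 0], 0], [255, [0, 0, 0], 0], [255, [0, 0, 0], 0], [255, [0, 0, 0], 0], [255, [0, 0, 0], 0], [255, [0, 0, 0], 0]], "newtons": 90}}

```text
time: 4.25
tool_pos: [0.5296, -0.3248, 0.0472]
tcp_rot: [-3.136, -0.155, -0.004]
wrist_force: [0.4, -0.7, -0.8]
width: 0.131
```

```bash
python3 g.py 0.5285 -0.324 0.045 0.0995
```

```text
t 4.25 shift [-0.001  -0.0009  0.0022] turn -0.0005 | pos [ 0.5296 -0.3248  0.0472] yaw 0.0990 tilt 0.0030 F [ 0.4 -0.7 -0.8] w 0.131 q6 0.88
```

Request:
{"fn": "servo_tool", "kwargs": {"moves": [[255, [0, 0, -0.005], 0], [255, [0, 0, -0.01], 0], [255, [0, 0, -0.015], 0], [255, [0, 0, -0.015], 0], [255, [0, 0, -0.015], 0], [255, [0, 0, -0.01], 0], [255, [0, 0, 0], 0], [255, [0, 0, 0], 0]]}}

```text
time: 4.92
tool_pos: [0.5262, -0.3229, 0.1194]
tcp_rot: [-3.131, -0.154, 0.006]
wrist_force: [-0.0, 1.2, -4.0]
width: 0.127
```

```bash
python3 g.py 0.507 -0.062 0.12 -0.223; python3 -c "
from h import *
c=snap('scene',3);crop(c,(205,120,345,260),5,'s3.png')"
```

```text
t 4.92 shift [ 0.0066 -0.2615  0.0012] turn 0.3216 | pos [ 0.5262 -0.3229  0.1194] yaw 0.0986 tilt 0.0079 F [-0.   1.2 -4. ] w 0.127 q6 0.88
```

View pics/s3.png

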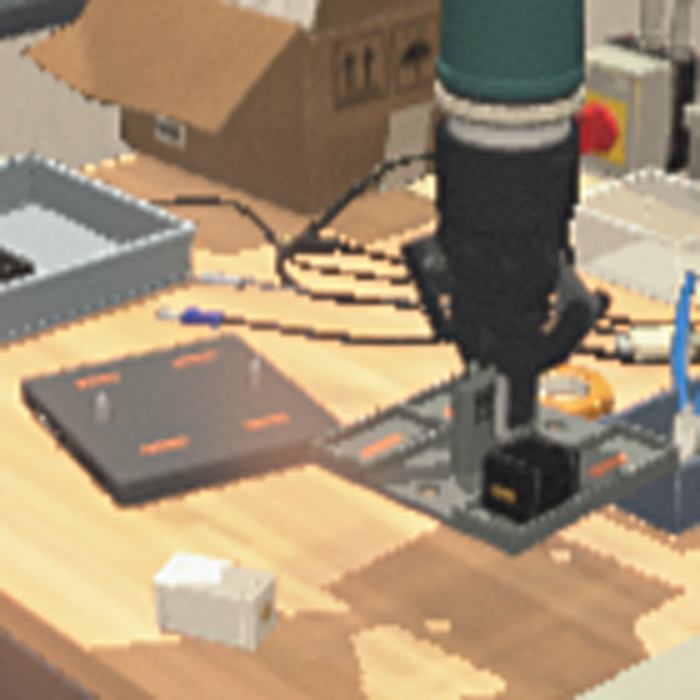

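Request:
{"fn": "servo_tool", "kwargs": {"moves": [[255, [0.001, -0.02, -0.002], 0.02], [255, [0.001, -0.03, -0.002], 0.03], [255, [0, -0.035, 0], 0.04], [255, [0, -0.035, 0], 0.04], [255, [-0.005, -0.035, 0], 0.04], [255, [-0.01, -0.035, 0], 0.04], [255, [-0.01, -0.025, 0], 0.04], [255, [0, 0, 0], 0]]}}

```text
time: 5.63
tool_pos: [0.4995, -0.0996, 0.1175]
tcp_rot: [-3.122, 0.269, 0.02]
wrist_force: [-1.1, 0.8, -4.2]
width: 0.131
```

```bash
python3 g.py 0.507 -0.062 0.12 -0.223
```

```text
t 5.63 shift [ 0.0009 -0.0384 -0.0023] turn 0.0513 | pos [ 0.4995 -0.0996  0.1175] yaw -0.1717 tilt 0.0151 F [-1.1  0.8 -4.2] w 0.131 q6 1.49
```

Request:
{"fn": "servo_tool", "kwargs": {"moves": [[255, [0.001, -0.02, -0.001], 0.03], [255, [0, -0.01, -0.001], 0.02], [255, [0, 0, 0], 0], [255, [0, 0, 0], 0], [255, [0, 0, 0], 0], [255, [0, 0, 0], 0], [255, [0, 0, 0], 0], [255, [0, 0, 0], 0]]}}

```text
time: 6.3
tool_pos: [0.5023, -0.0702, 0.1149]
tcp_rot: [-3.117, 0.341, 0.033]
wrist_force: [-1.7, -0.4, -6.1]
width: 0.126
```

```bash
python3 g.py 0.507 -0.062 0.12 -0.223; python3 -c "
from h import *
c=snap('scene',4);crop(c,(165,120,305,240),5,'s4.png');c=snap('top',4);crop(c,(180,150,280,250),6,'t4.png')"
```

```text
t 6.30 shift [ 0.0027 -0.0091 -0.0051] turn 0.0054 | pos [ 0.5023 -0.0702  0.1149] yaw -0.2176 tilt 0.0218 F [-1.7 -0.4 -6.1] w 0.126 q6 1.60
```

View pics/s4.png

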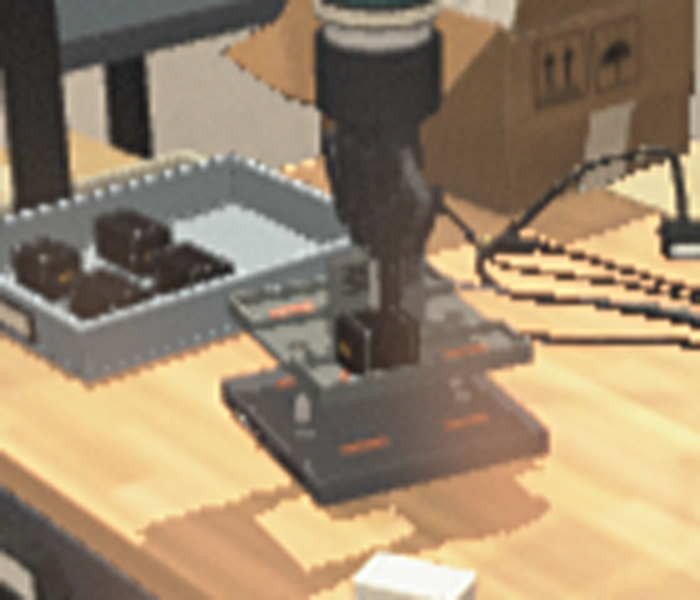

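View pics/t4.png

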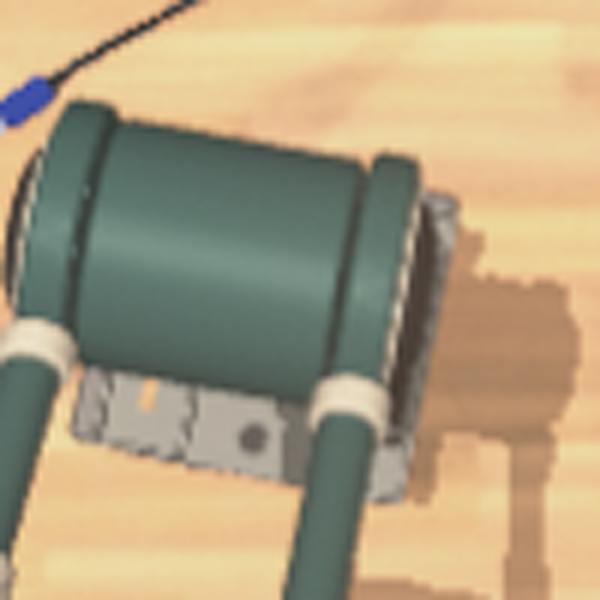

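```bash
python3 g.py 0.507 -0.062 0.12 -0.223; python3 -c "
from h import *
from scipy.spatial.transform import Rotation as Ro
c=load('top',4)
V=c['pixels'].astype(int).sum(2);x0,y0=216,218;p=V[y0:y0+9,x0:x0+12];print(p)
R=Ro.from_rotvec([-3.117,0.341,0.033]).as_matrix();print(R)
T=np.array([.5023,-.0702,.1149])
for h in((-.053,0,.0472-.006),(-.053,0,.0472),(.053,0,.0472)): 
  w=T+R@np.array(h)+R[:,0]*-.0009;print(w,proj(c,[w]))
"
```

```text
t 6.40 shift [ 0.0027 -0.009  -0.0051] turn 0.0053 | pos [ 0.5023 -0.0701  0.115 ] yaw -0.2177 tilt 0.0216 F [-0.2 -0.3 -3.6] w 0.127 q6 1.60
[[514 516 515 514 514 514 514 513 512 473 335 337]
 [516 516 517 517 515 513 515 515 513 499 421 335]
 [518 519 517 516 502 453 425 452 499 514 499 422]
 [516 515 518 499 429 336 308 350 447 515 494 405]
 [519 519 512 463 328 288 294 301 386 501 480 338]
 [519 517 514 463 306 295 291 323 422 503 480 336]
 [519 520 520 486 348 299 291 334 453 518 479 337]
 [516 517 516 505 456 403 386 428 488 519 478 336]
 [513 515 517 516 511 494 486 503 515 515 480 339]]
[[ 0.97612767 -0.21624791 -0.0202882 ]
 [-0.21612537 -0.97633222  0.00807568]
 [-0.02155437 -0.0034981  -0.99976156]]
[ 0.44885084 -0.05821812  0.0748716 ] [[221.21104727 222.63495804]]
[ 0.44872912 -0.05816967  0.06887304] [[221.33560711 222.64787368]]
[ 0.55219865 -0.08107896  0.06658827] [[229.03028712 185.84176036]]
```

Request:
{"fn": "servo_tool", "kwargs": {"moves": [[255, [0.005, -0.008, 0], 0.004], [255, [0, 0, 0.005], 0], [255, [0, 0, 0.005], 0], [255, [0, 0, 0.005], 0], [255, [0, 0, 0.003], 0], [255, [0, 0, 0], 0], [255, [0, 0, 0], 0], [255, [0, 0, 0], 0]]}}

```text
time: 7.07
tool_pos: [0.5091, -0.0629, 0.0943]
tcp_rot: [-3.116, 0.348, 0.034]
wrist_force: [1.3, 0.2, -0.6]
width: 0.125
```

```bash
python3 g.py 0.509 -0.062 0.09 -0.221; python3 -c "
from h import *
c=snap('scene',5);crop(c,(165,120,305,240),5,'s5.png');c=snap('top',5);crop(c,(180,150,280,250),6,'t5.png')
V=c['pixels'].astype(int).sum(2);print(V[216:228,214:228])"
```

```text
t 7.07 shift [-0.0002 -0.0008  0.0043] turn -0.0015 | pos [ 0.5091 -0.0629  0.0943] yaw -0.2225 tilt 0.0224 F [ 1.3  0.2 -0.6] w 0.125 q6 1.62
[[516 516 519 517 516 515 512 513 514 476 336 337 338 343]
 [515 518 519 517 512 492 498 516 516 498 447 422 336 337]
 [519 519 521 502 434 382 396 451 499 516 518 477 339 336]
 [516 516 514 463 337 368 391 381 497 520 520 480 335 337]
 [521 520 505 419 329 452 497 367 486 517 518 479 338 339]
 [521 520 505 421 320 393 432 352 476 517 520 478 339 330]
 [520 517 514 476 373 325 336 408 504 520 499 407 336 331]
 [519 519 518 511 476 454 455 488 520 520 479 337 336 325]
 [516 519 517 519 518 517 516 518 518 517 483 336 340 319]
 [502 507 512 520 520 519 517 517 518 514 479 337 339 318]
 [459 481 496 504 499 500 506 490 516 516 479 339 332 297]
 [359 372 397 422 436 465 483 479 491 498 468 357 344 289]]
```

View pics/s5.png

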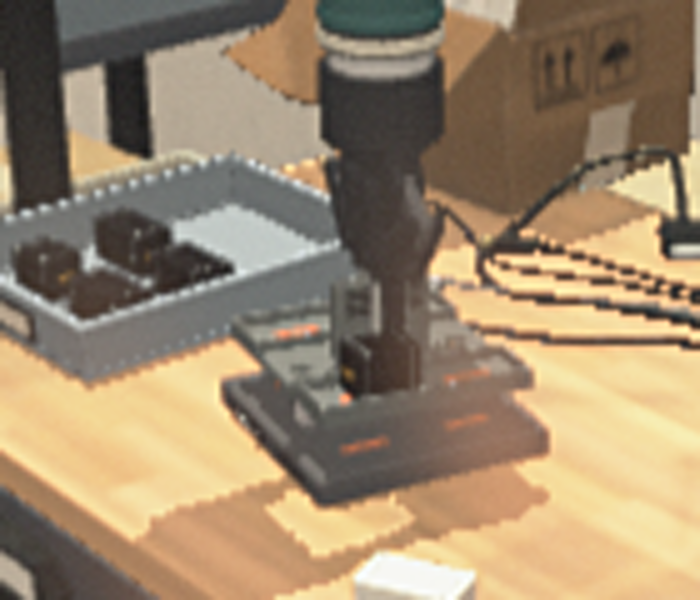

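View pics/t5.png

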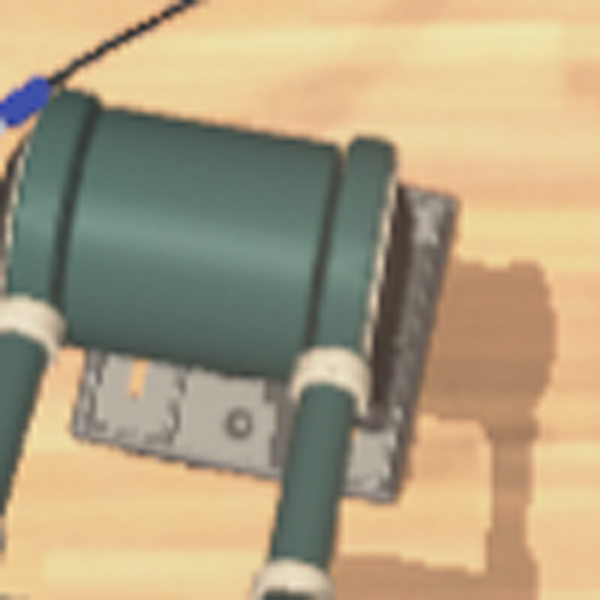

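Request:
{"fn": "servo_tool", "kwargs": {"moves": [[255, [-0.001, -0.0005, 0.004], 0], [255, [0, 0, 0.004], 0], [255, [0, 0, 0.004], 0], [255, [0, 0, 0.003], 0], [255, [0, 0, 0.003], 0], [255, [0, 0, 0], 0], [255, [0, 0, 0], 0], [255, [0, 0, 0], 0]]}}

```text
time: 7.83
tool_pos: [0.5084, -0.0621, 0.0751]
tcp_rot: [-3.116, 0.349, 0.031]
wrist_force: [0.4, 0.1, -5.0]
width: 0.13
```

```bash
python3 g.py 0.508 -0.0625 0.066 -0.221; python3 -c "
from h import *
c=snap('scene',6);crop(c,(165,120,305,240),5,'s6.png');c=snap('top',6);crop(c,(180,150,280,250),6,'t6.png')
V=c['pixels'].astype(int).sum(2);print(V[216:228,214:228])"
```

```text
t 7.83 shift [-0.0001  0.0005  0.0091] turn -0.0018 | pos [ 0.5084 -0.0621  0.0751] yaw -0.2228 tilt 0.0206 F [ 0.4  0.1 -5. ] w 0.130 q6 1.62
[[518 518 515 513 515 515 515 515 515 502 422 338 339 339]
 [517 517 517 519 516 515 514 513 516 516 475 337 338 339]
 [517 516 519 508 460 425 423 461 516 519 500 422 335 338]
 [516 516 519 487 395 476 404 391 510 517 517 479 337 339]
 [516 520 513 456 391 578 496 366 485 515 516 479 336 339]
 [522 520 515 464 353 467 429 341 461 514 517 477 338 339]
 [517 520 519 490 371 337 404 437 491 516 516 479 336 332]
 [516 519 519 511 475 453 492 512 520 518 516 480 339 326]
 [519 518 520 520 517 515 515 517 517 519 516 482 336 322]
 [503 513 514 522 516 515 517 517 516 518 515 479 339 320]
 [460 483 496 503 498 495 485 492 518 514 514 479 336 319]
 [358 372 397 417 437 460 467 477 492 497 499 473 327 302]]
```

View pics/s6.png

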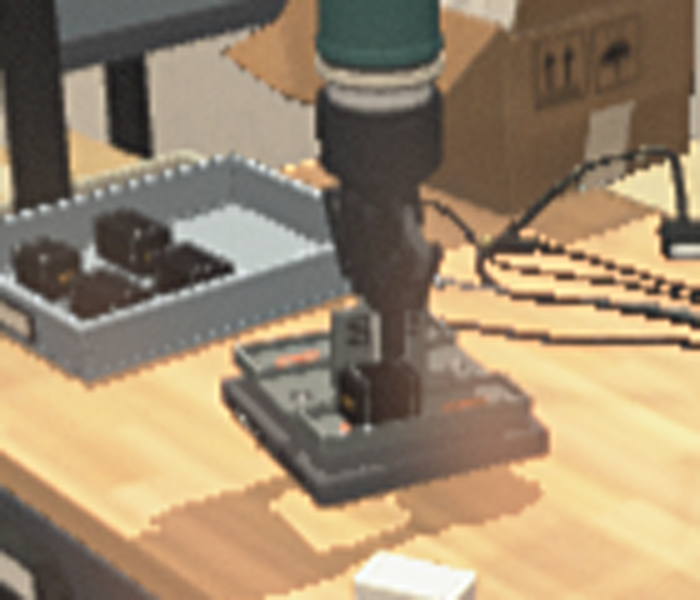

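Request:
{"fn": "servo_tool", "kwargs": {"moves": [[255, [0, 0, 0.003], 0], [255, [0, 0, 0.003], 0], [255, [0, 0, 0.003], 0], [255, [0, 0, 0.002], 0], [255, [0, 0, 0.002], 0], [255, [0, 0, 0.001], 0], [255, [0, 0, 0], 0], [255, [0, 0, 0], 0]]}}

```text
time: 8.6
tool_pos: [0.5095, -0.0621, 0.0673]
tcp_rot: [-3.117, 0.349, 0.028]
wrist_force: [-0.6, 0.6, -3.7]
width: 0.122
```

```bash
python3 g.py 0.508 -0.0625 0.066 -0.221; python3 -c "
from h import *
c=snap('scene',7);crop(c,(165,120,305,240),5,'s7.png')"
```

```text
t 8.60 shift [-0.0013  0.0007  0.0014] turn -0.0021 | pos [ 0.5095 -0.0621  0.0673] yaw -0.2231 tilt 0.0189 F [-0.6  0.6 -3.7] w 0.122 q6 1.62
```

View pics/s7.png

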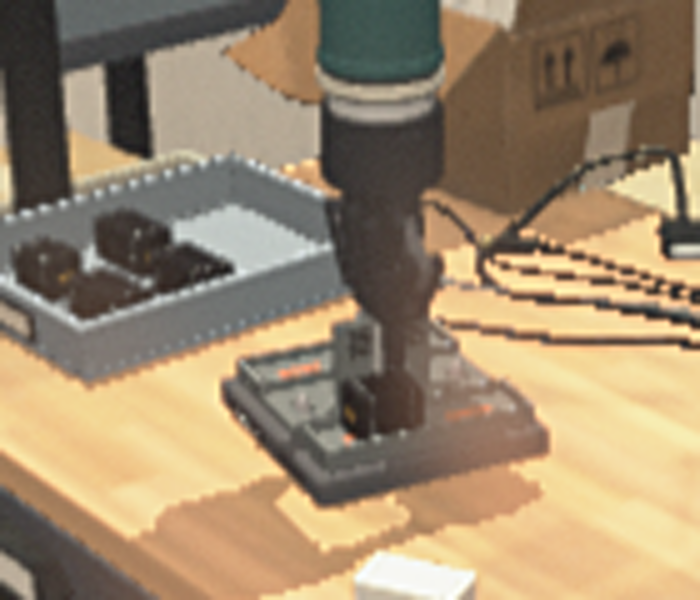

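Request:
{"fn": "servo_tool", "kwargs": {"moves": [[255, [-0.0005, 0, 0.003], 0], [255, [0, 0, 0.003], 0], [255, [0, 0, 0.003], 0], [255, [0, 0, 0.003], 0], [255, [0, 0, 0.001], 0], [255, [0, 0, 0], 0], [255, [0, 0, 0], 0], [255, [0, 0, 0], 0]]}}

```text
time: 9.32
tool_pos: [0.5095, -0.0618, 0.0665]
tcp_rot: [-3.116, 0.348, 0.034]
wrist_force: [-3.1, 1.0, 3.4]
width: 0.129
```

```bash
python3 g.py 0.508 -0.0625 0.066 -0.221
```

```text
t 9.32 shift [-0.0013  0.001   0.0005] turn -0.0016 | pos [ 0.5095 -0.0618  0.0665] yaw -0.2226 tilt 0.0224 F [-3.1  1.   3.4] w 0.129 q6 1.62
```

Request:
{"fn": "servo_tool", "kwargs": {"moves": [[190, [0, 0, 0], 0], [150, [0, 0, 0], 0], [120, [0, 0, 0], 0], [120, [0, 0, 0], 0], [120, [0, 0, 0], 0], [120, [0, 0, -0.015], 0], [120, [0, 0, -0.025], 0], [120, [0, 0, -0.03], 0]]}}

```text
time: 9.98
tool_pos: [0.5066, -0.0619, 0.1304]
tcp_rot: [-3.116, 0.348, 0.055]
wrist_force: [0.4, 0.5, -0.1]
width: 0.531
```

Request:
{"fn": "servo_tool", "kwargs": {"moves": [[120, [0, 0, -0.03], 0], [120, [0, 0, -0.03], 0], [120, [-0.03, 0, -0.02], 0], [120, [-0.04, 0, 0], 0], [120, [-0.03, 0, 0], 0], [120, [0, 0, 0], 0], [120, [0, 0, 0], 0], [120, [0, 0, 0], 0]]}}

```text
time: 10.65
tool_pos: [0.415, -0.0416, 0.2264]
tcp_rot: [-3.118, 0.348, 0.025]
wrist_force: [0.1, 0.4, 0.3]
width: 0.523
```

```bash
python3 g.py 0.508 -0.0625 0.066 -0.221; python3 -c "
from h import *
c=snap('scene',8);crop(c,(165,120,305,240),5,'s8.png');c=snap('top',8);crop(c,(180,150,280,250),6,'t8.png')"
```

```text
t 10.65 shift [0.0979 0.0002 0.1589] turn -0.0011 | pos [ 0.415  -0.0416  0.2264] yaw -0.2221 tilt 0.0162 F [0.1 0.4 0.3] w 0.523 q6 1.63
```

View pics/s8.png

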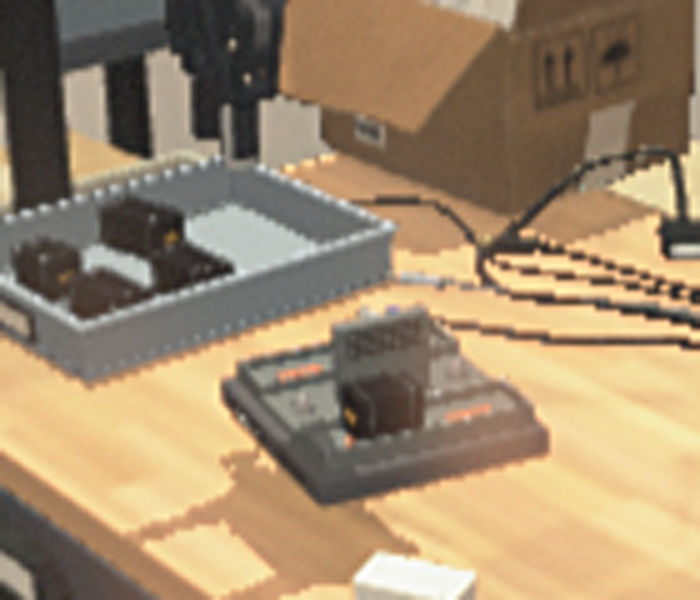

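View pics/t8.png

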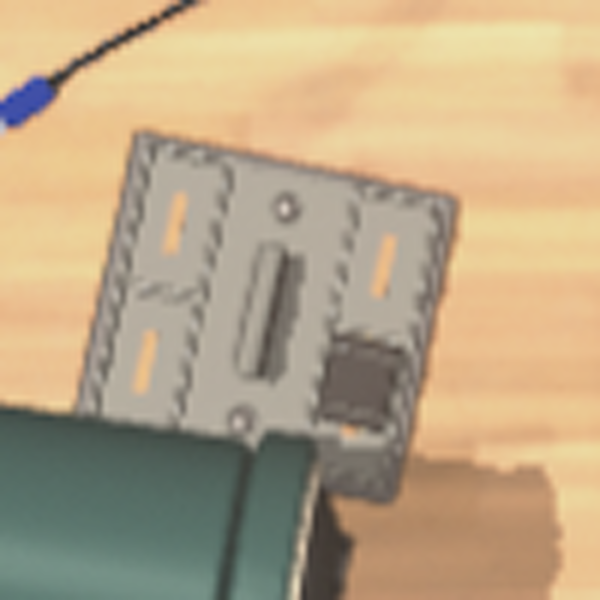

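```bash
python3 -c "
from h import *
c=load('top',8)
S=cv2.cvtColor(c['pixels'],cv2.COLOR_RGB2HSV);x0,y0,x1,y1=195,170,260,236
for b in blobs((S[y0:y1,x0:x1,1]>80),8,(x0,y0)): print(np.round(b[0],2),b[1])
m=np.zeros(S.shape[:2],bool);m[203:224,231:250]=(S[203:224,231:250,2]<115)
for b in blobs(m,20): print('small',b, ray(c,[b[2][0]],.058)); w=ray(c,cv2.boxPoints(b[2]),.058);print(w)
print(ray(c,[[209.2,187.2],[243.9,194.3],[204.3,210.4]],.026))
pg=ray(c,[[227.5,184.8],[220.1,219.9]],.036);print(pg)
"
```

```text
[239.9  194.42] 1102
[208.85 186.7 ] 20
[243.62 193.81] 21
[203.95 209.47] 19
small (array([239.48591549, 213.4084507 ]), np.int32(142), ((239.62939453125, 213.41763305664062), (12.907363891601562, 13.77508544921875), 12.528807640075684)) [[ 0.47386417 -0.10971077  0.058     ]]
[[ 0.45915036 -0.08737524  0.058     ]
 [ 0.49714628 -0.09640509  0.058     ]
 [ 0.48859765 -0.13208143  0.058     ]
 [ 0.45063031 -0.12298341  0.058     ]]
[[ 0.55227693 -0.02105818  0.026     ]
 [ 0.52977617 -0.12238167  0.026     ]
 [ 0.48461361 -0.0060445   0.026     ]]
[[ 0.55765121 -0.07526645  0.036     ]
 [ 0.4562701  -0.05252931  0.036     ]]
```

```bash
python3 -c "
from h import *
c=load('top',8)
m=ray(c,[[208.85,186.7],[243.62,193.81],[203.95,209.47]],.026);print(m, (m[1]+m[2])/2, m[1]+m[2]-m[0])
d=m[0]-m[2];print(np.arctan2(d[1],d[0]));d=m[0]-m[1];print(np.arctan2(-d[0],d[1]))
print(ray(c,[[241.3,213.8]],.058))
"
```

```text
[[ 0.55376264 -0.02004657  0.026     ]
 [ 0.53122546 -0.12158514  0.026     ]
 [ 0.48734277 -0.00504873  0.026     ]] [ 0.50928411 -0.06331694  0.026     ] [ 0.46480559 -0.1065873   0.026     ]
-0.2220791482143077
-0.21841603766740283
[[ 0.4727011 -0.1144356  0.058    ]]
```

```bash
python3 g.py 0.4725 -0.112 0.12 -0.221
```

```text
t 10.75 shift [0.0727 0.0562 0.1049] turn -0.0013 | pos [ 0.4156 -0.0417  0.2262] yaw -0.2223 tilt 0.0167 F [ 0.9  0.7 -0.2] w 0.527 q6 1.63
```

Request:
{"fn": "servo_tool", "kwargs": {"moves": [[112, [0.02, 0.016, 0], 0], [112, [0.025, 0.02, 0], 0], [112, [0.015, 0.01, 0.01], 0], [112, [0, 0, 0.02], 0], [112, [0, 0, 0.02], 0], [112, [0, 0, 0.02], 0], [112, [0, 0, 0], 0], [112, [0, 0, 0], 0]]}}

```text
time: 11.42
tool_pos: [0.4733, -0.1052, 0.15]
tcp_rot: [-3.118, 0.349, 0.026]
wrist_force: [0.6, -0.2, 0.1]
width: 0.561
```

```bash
python3 g.py 0.4725 -0.112 0.10 -0.221
```

```text
t 11.42 shift [0.0016 0.0069 0.05  ] turn -0.0016 | pos [ 0.4733 -0.1052  0.15  ] yaw -0.2226 tilt 0.0172 F [ 0.6 -0.2  0.1] w 0.561 q6 1.52
```

Request:
{"fn": "servo_tool", "kwargs": {"moves": [[112, [0.001, 0.006, 0.005], 0], [112, [0, 0, 0.015], 0], [112, [0, 0, 0.015], 0], [112, [0, 0, 0.01], 0], [112, [0, 0, 0], 0], [112, [0, 0, 0], 0], [112, [0, 0, 0], 0], [112, [0, 0, 0], 0]]}}

```text
time: 12.08
tool_pos: [0.4785, -0.1144, 0.109]
tcp_rot: [-3.121, 0.346, 0.012]
wrist_force: [-0.9, 0.3, -0.4]
width: 0.564
```

```bash
python3 g.py 0.4725 -0.112 0.064 -0.221; python3 -c "
from h import *
c=snap('scene',9);crop(c,(165,120,305,240),5,'s9.png')"
```

```text
t 12.08 shift [-0.006  -0.001   0.0451] turn -0.0002 | pos [ 0.4785 -0.1144  0.109 ] yaw -0.2212 tilt 0.0077 F [-0.9  0.3 -0.4] w 0.564 q6 1.51
```

View pics/s9.png

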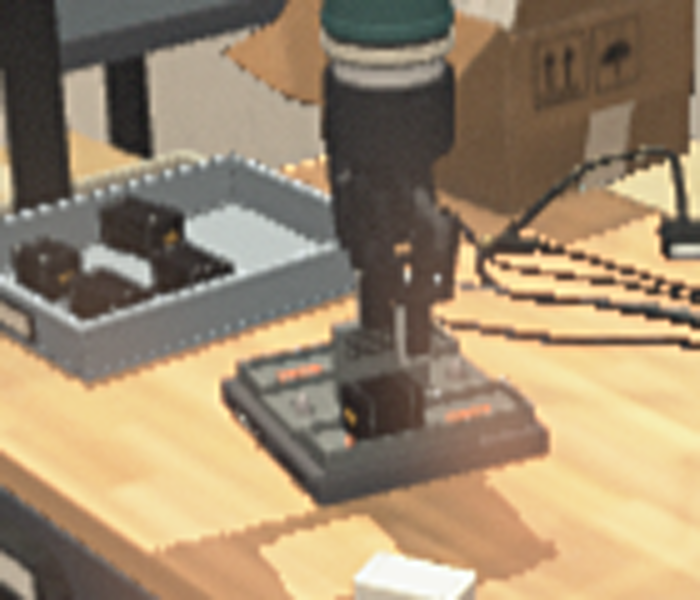

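Request:
{"fn": "servo_tool", "kwargs": {"moves": [[112, [-0.005, -0.001, 0.005], 0], [112, [0, 0, 0.012], 0], [112, [0, 0, 0.012], 0], [112, [0, 0, 0.008], 0], [112, [0, 0, 0.002], 0], [112, [0, 0, 0], 0], [112, [0, 0, 0], 0], [112, [0, 0, 0], 0]]}}

```text
time: 12.8
tool_pos: [0.4751, -0.1122, 0.072]
tcp_rot: [-3.122, 0.346, 0.0]
wrist_force: [-0.5, 0.4, -0.2]
width: 0.56
```

```bash
python3 g.py 0.4725 -0.112 0.064 -0.221
```

```text
t 12.80 shift [-0.0026  0.0004  0.008 ] turn 0.0005 | pos [ 0.4751 -0.1122  0.072 ] yaw -0.2205 tilt 0.0006 F [-0.5  0.4 -0.2] w 0.560 q6 1.51
```

Request:
{"fn": "servo_tool", "kwargs": {"moves": [[112, [-0.002, 0, 0.005], 0], [112, [0, 0, 0.003], 0], [130, [0, 0, 0.0], 0], [145, [0, 0, 0], 0], [255, [0, 0, 0], 0], [255, [0, 0, 0], 0], [255, [0, 0, 0], 0], [255, [0, 0, 0], 0]], "newtons": 50}}

```text
time: 13.47
tool_pos: [0.4746, -0.1099, 0.0655]
tcp_rot: [-3.118, 0.348, -0.004]
wrist_force: [-0.1, -0.5, -0.8]
width: 0.362
```

```bash
python3 g.py 0.60 0.22 0.15 -0.221
```

```text
t 13.47 shift [ 0.0498 -0.3498 -0.0828] turn -0.0011 | pos [ 0.4746 -0.1099  0.0655] yaw -0.2221 tilt 0.0049 F [-0.1 -0.5 -0.8] w 0.362 q6 1.51
```

Request:
{"fn": "servo_tool", "kwargs": {"moves": [[255, [0, 0, -0.01], 0], [255, [0, 0, -0.02], 0], [255, [0, 0, -0.03], 0], [255, [0, 0, -0.03], 0], [255, [0.004, -0.025, -0.01], 0], [255, [0.005, -0.035, 0], 0], [255, [0.005, -0.035, 0], 0], [255, [0.005, -0.035, 0], 0]]}}

```text
time: 14.13
tool_pos: [0.5212, 0.0091, 0.175]
tcp_rot: [-3.12, 0.365, -0.006]
wrist_force: [1.2, 0.1, -1.2]
width: 0.36
```

```bash
python3 g.py 0.60 0.22 0.15 -0.221
```

```text
t 14.13 shift [ 0.0278 -0.2234  0.0254] turn -0.0121 | pos [0.5212 0.0091 0.175 ] yaw -0.2331 tilt 0.0037 F [ 1.2  0.1 -1.2] w 0.360 q6 1.77
```

Request:
{"fn": "servo_tool", "kwargs": {"moves": [[255, [0.005, -0.038, 0], 0], [255, [0.005, -0.038, 0], 0], [255, [0.005, -0.038, 0], 0], [255, [0.005, -0.038, 0], 0], [255, [0.005, -0.03, 0], 0], [255, [0, 0, 0.01], 0], [255, [0, 0, 0.01], 0], [255, [0, 0, 0], 0]]}}

```text
time: 14.8
tool_pos: [0.5947, 0.1949, 0.1631]
tcp_rot: [-3.117, 0.357, -0.026]
wrist_force: [0.1, -0.3, -0.9]
width: 0.364
```

```bash
python3 g.py 0.60 0.22 0.10 -0.221;python3 -c "
from h import *
c=snap('scene',10);crop(c,(135,90,275,210),5,'s10.png')"
```

```text
t 14.80 shift [-0.0015 -0.0253  0.0632] turn -0.0068 | pos [0.5947 0.1949 0.1631] yaw -0.2278 tilt 0.0169 F [ 0.1 -0.3 -0.9] w 0.364 q6 2.08
```

View pics/s10.png

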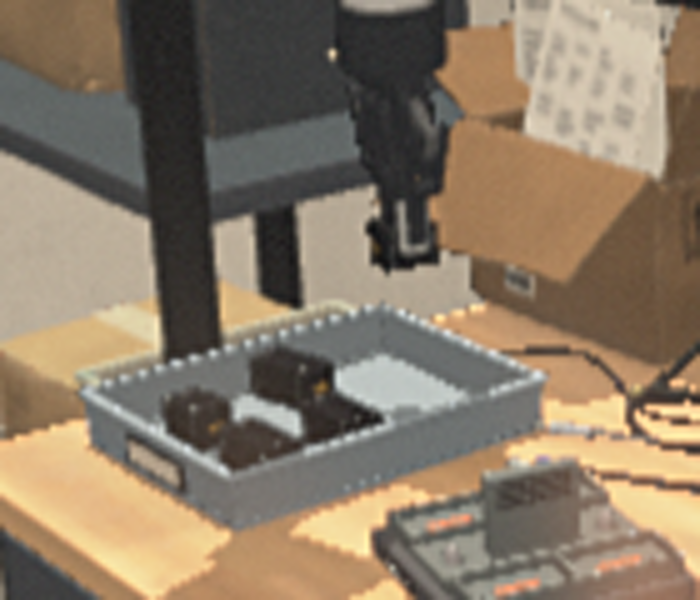

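```bash
python3 -c "
from h import *
c=snap('top',10);crop(c,(80,140,180,255),5,'t10.png')"
```

```text
(no output)
```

View pics/t10.png

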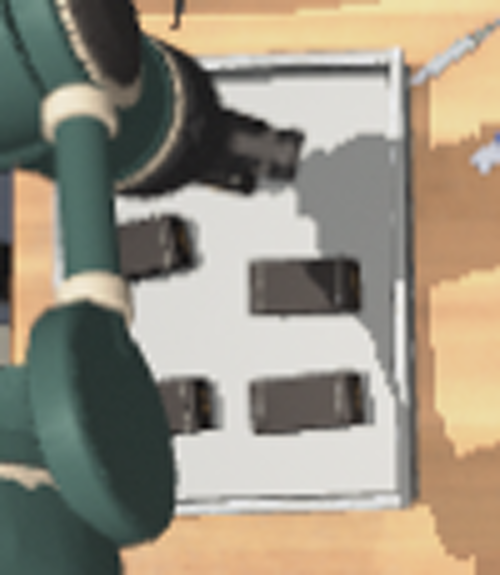

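```bash
python3 g.py 0.615 0.183 0.06 -0.221
```

```text
t 14.90 shift [0.0202 0.0068 0.1046] turn -0.0083 | pos [0.595  0.194  0.1643] yaw -0.2293 tilt 0.0179 F [ 0.2 -0.7 -1.1] w 0.362 q6 2.08
```

Request:
{"fn": "servo_tool", "kwargs": {"moves": [[255, [0.015, 0.005, 0], 0], [255, [0.006, 0.002, 0.01], 0], [255, [0, 0, 0.02], 0], [255, [0, 0, 0.02], 0], [255, [0, 0, 0.02], 0], [255, [0, 0, 0.01], 0], [255, [0, 0, 0], 0], [255, [0, 0, 0], 0]]}}

```text
time: 15.57
tool_pos: [0.6209, 0.1703, 0.0835]
tcp_rot: [-3.115, 0.379, -0.036]
wrist_force: [-0.8, -0.7, -0.6]
width: 0.362
```

```bash
python3 g.py 0.615 0.183 0.044 -0.221
```

```text
t 15.57 shift [-0.0096 -0.0107  0.0394] turn -0.0210 | pos [0.6209 0.1703 0.0835] yaw -0.2420 tilt 0.0235 F [-0.8 -0.7 -0.6] w 0.362 q6 2.05
```

Request:
{"fn": "servo_tool", "kwargs": {"moves": [[255, [-0.006, -0.008, 0.005], 0], [255, [0, 0, 0.01], 0], [255, [0, 0, 0.01], 0], [255, [0, 0, 0.008], 0], [255, [0, 0, 0.004], 0], [255, [0, 0, 0.002], 0], [255, [0, 0, 0], 0], [255, [0, 0, 0], 0]]}}

```text
time: 16.23
tool_pos: [0.6201, 0.181, 0.0441]
tcp_rot: [-3.113, 0.378, -0.044]
wrist_force: [0.5, -0.3, -0.2]
width: 0.366
```

```bash
python3 g.py 0.615 0.183 0.044 -0.221
```

```text
t 16.23 shift [-0.0054 -0.0007 -0.0001] turn -0.0209 | pos [0.6201 0.181  0.0441] yaw -0.2419 tilt 0.0289 F [ 0.5 -0.3 -0.2] w 0.366 q6 2.06
```

Request:
{"fn": "servo_tool", "kwargs": {"moves": [[200, [0, 0, 0], 0], [140, [0, 0, 0], 0], [120, [0, 0, 0], 0], [120, [0, 0, 0], 0], [120, [0, 0, -0.02], 0], [120, [0, 0, -0.035], 0], [120, [0, 0, -0.035], 0], [120, [0, 0, -0.035], 0]]}}

```text
time: 16.9
tool_pos: [0.6106, 0.179, 0.1638]
tcp_rot: [3.118, -0.379, 0.019]
wrist_force: [0.8, -0.2, 0.1]
width: 0.534
```

Request:
{"fn": "servo_tool", "kwargs": {"moves": [[120, [-0.01, 0.03, -0.02], -0.1], [120, [-0.015, 0.038, 0], -0.12], [120, [-0.02, 0.035, 0], -0.12], [120, [-0.02, 0.035, 0], -0.12], [120, [-0.03, 0.03, 0], -0.12], [120, [-0.03, 0.03, 0], -0.12], [120, [0, 0, 0], -0.12], [120, [0, 0, 0], -0.12]]}}

```text
time: 17.57
tool_pos: [0.5069, -0.0242, 0.2001]
tcp_rot: [2.934, 1.079, 0.069]
wrist_force: [0.4, -0.5, 0.3]
width: 0.531
```

```bash
python3 g.py 0.457 0.177 0.15 1.57; python3 -c "
from h import *
c=snap('top',11);crop(c,(80,140,260,255),4,'t11.png')"
```

```text
t 17.57 shift [ 0.0906 -0.1871  0.0479] turn -0.8647 | pos [ 0.5069 -0.0242  0.2001] yaw 0.7053 tilt 0.0465 F [ 0.4 -0.5  0.3] w 0.531 q6 0.76
```

View pics/t11.png

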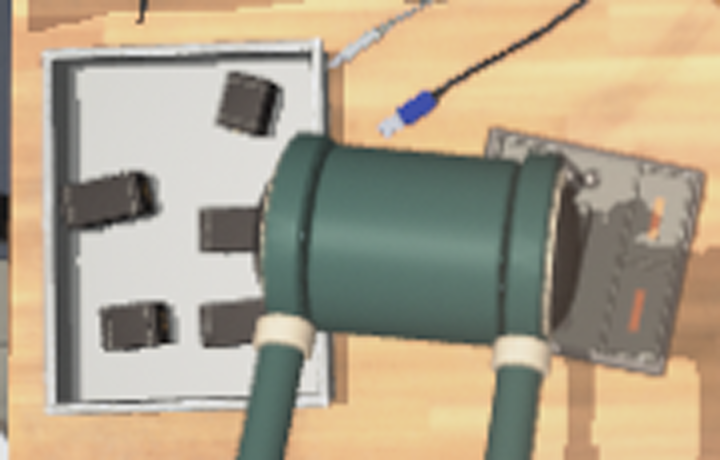

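Request:
{"fn": "servo_tool", "kwargs": {"moves": [[112, [0, -0.01, 0], -0.12], [112, [0, -0.015, 0], -0.12], [112, [0, -0.02, 0], -0.12], [112, [0, -0.02, 0], -0.12], [112, [0, -0.02, 0], -0.12], [112, [0, -0.015, 0], -0.12], [112, [0, 0, 0], -0.12], [112, [0, 0, 0], -0.1]]}}

```text
time: 18.28
tool_pos: [0.4212, 0.0282, 0.199]
tcp_rot: [2.086, 2.296, 0.058]
wrist_force: [0.2, 0.7, 0.3]
width: 0.563
```

```bash
cat >> g.py <<'E'
s=bot.read_state();print("zaxis",np.round(Ro.from_rotvec(s["tcp_rot"]).as_matrix()[:,2],4))
E
python3 g.py 0.4583 0.179 0.12 1.676
```

```text
t 18.28 shift [0.1469 0.0471 0.081 ] turn -0.0095 | pos [0.4212 0.0282 0.199 ] yaw 1.6665 tilt 0.0542 F [0.2 0.7 0.3] w 0.563 q6 -0.09
zaxis [ 0.0541  0.0011 -0.9985]
```

Request:
{"fn": "servo_tool", "kwargs": {"moves": [[112, [0.03, 0.01, 0], 0], [112, [0.035, 0.012, 0], 0], [112, [0.035, 0.012, 0], 0], [112, [0.02, 0.005, 0], 0], [112, [0, 0, 0.01], 0], [112, [0, 0, 0.015], 0], [112, [0, 0, 0.015], 0], [112, [0, 0, 0], 0]]}}

```text
time: 18.95
tool_pos: [0.4542, 0.159, 0.1635]
tcp_rot: [2.095, 2.277, 0.073]
wrist_force: [-1.3, -0.2, -0.0]
width: 0.56
```

```bash
python3 g.py 0.4583 0.179 0.1 1.676
```

```text
t 18.95 shift [0.0197 0.0016 0.0637] turn -0.0223 | pos [0.4542 0.159  0.1635] yaw 1.6537 tilt 0.0661 F [-1.3 -0.2 -0. ] w 0.560 q6 0.22
zaxis [ 0.066   0.0035 -0.9978]
```

Request:
{"fn": "servo_tool", "kwargs": {"moves": [[112, [0, 0, 0], 0], [112, [0, 0, 0], 0], [112, [0, 0, 0], 0], [112, [0, 0, 0], 0], [112, [0, 0, 0], 0], [112, [0, 0, 0], 0], [112, [0, 0, 0], 0], [112, [0, 0, 0], 0]]}}

```text
time: 19.62
tool_pos: [0.4551, 0.1572, 0.1663]
tcp_rot: [2.101, 2.269, 0.077]
wrist_force: [-0.4, -0.4, -0.5]
width: 0.56
```

```bash
python3 g.py 0.4583 0.179 0.1 1.676; python3 -c "
from workcell import bot
print(bot.read_state()['q'])"
```

```text
t 19.62 shift [0.0216 0.0003 0.0665] turn -0.0285 | pos [0.4551 0.1572 0.1663] yaw 1.6475 tilt 0.0693 F [-0.4 -0.4 -0.5] w 0.560 q6 0.23
zaxis [ 0.0692  0.0035 -0.9976]
[ 0.29191066 -0.07032047  2.1443402  -0.01967177  1.00032424  0.22522165]
```

Request:
{"fn": "servo_tool", "kwargs": {"moves": [[112, [0, 0, 0.03], 0], [112, [0, 0, 0.03], 0], [112, [0, 0, 0], 0], [112, [0, 0, 0], 0], [112, [0, 0, 0], 0], [112, [0, 0, 0], 0], [112, [0, 0, 0], 0], [112, [0, 0, 0], 0]]}}

```text
time: 20.28
tool_pos: [0.4643, 0.1589, 0.1127]
tcp_rot: [2.097, 2.264, 0.092]
wrist_force: [0.5, 0.9, -0.1]
width: 0.563
```

```bash
python3 g.py 0.4583 0.179 0.1 1.676
```

```text
t 20.28 shift [ 0.0205 -0.0055  0.0123] turn -0.0287 | pos [0.4643 0.1589 0.1127] yaw 1.6473 tilt 0.0806 F [ 0.5  0.9 -0.1] w 0.563 q6 0.23
zaxis [ 0.0802  0.0068 -0.9968]
```

Request:
{"fn": "servo_tool", "kwargs": {"moves": [[112, [0, 0, -0.04], 0], [112, [0, 0, -0.04], 0], [112, [0, 0, -0.04], 0], [112, [0, 0, -0.04], 0], [112, [0, 0, -0.04], 0], [112, [0, 0, -0.04], 0], [112, [0, 0, -0.02], 0], [112, [0, 0, 0], 0]]}}

```text
time: 20.95
tool_pos: [0.4408, 0.1566, 0.3879]
tcp_rot: [2.095, 2.262, 0.099]
wrist_force: [0.2, -0.1, -0.7]
width: 0.561
```

```bash
python3 g.py 0.7 0.0 0.3 1.676
```

```text
t 20.95 shift [-0.1762  0.2381  0.1083] turn -0.0284 | pos [0.4408 0.1566 0.3879] yaw 1.6476 tilt 0.0854 F [ 0.2 -0.1 -0.7] w 0.561 q6 0.23
zaxis [ 0.0848  0.0085 -0.9964]
```

Request:
{"fn": "servo_tool", "kwargs": {"moves": [[112, [0, 0.03, 0], 0], [112, [0, 0.03, 0], 0], [112, [0, 0.03, 0], 0], [112, [0, 0.03, 0], 0], [112, [0, 0.03, 0], 0], [112, [0, 0, 0], 0], [112, [0, 0, 0], 0], [112, [0, 0, 0], 0]]}}

```text
time: 21.62
tool_pos: [0.5943, 0.1685, 0.4038]
tcp_rot: [2.091, 2.261, 0.109]
wrist_force: [-1.2, -0.8, -1.0]
width: 0.558
```

```bash
python3 g.py 0.7 0.0 0.3 1.676
```

```text
t 21.62 shift [-0.1767  0.0823  0.1112] turn -0.0272 | pos [0.5943 0.1685 0.4038] yaw 1.6488 tilt 0.0931 F [-1.2 -0.8 -1. ] w 0.558 q6 0.17
zaxis [ 0.0923  0.0113 -0.9957]
```

Request:
{"fn": "servo_tool", "kwargs": {"moves": [[112, [0, 0, 0.04], 0], [112, [0, 0, 0.04], 0], [112, [0, 0, 0.04], 0], [112, [0, 0, 0.04], 0], [112, [0, 0, 0.02], 0], [112, [0, 0, 0], 0], [112, [0, 0, 0], 0], [112, [0, 0, 0], 0]]}}

```text
time: 22.28
tool_pos: [0.6046, 0.171, 0.2231]
tcp_rot: [2.087, 2.26, 0.118]
wrist_force: [-0.7, -0.2, -0.3]
width: 0.564
```

```bash
python3 g.py 0.7 0.0 0.3 1.676
```

```text
t 22.28 shift [-0.1777  0.0887 -0.0695] turn -0.0251 | pos [0.6046 0.171  0.2231] yaw 1.6509 tilt 0.0989 F [-0.7 -0.2 -0.3] w 0.564 q6 0.17
zaxis [ 0.0978  0.0135 -0.9951]
```

```bash
python3 - <<'E'
from scipy.spatial.transform import Rotation as Ro
import numpy as np
D=[(0,.22,-.638,.256,-3.096,-.518,0),(.77,.436,-.418,.249,-3.095,-.495,.01),(1.43,.534,-.315,.164,-3.127,-.175,.01),(2.1,.528,-.331,.132,-3.134,-.157,.003),(2.87,.5295,-.3216,.0864,-3.134,-.157,0),(3.58,.529,-.3245,.046,-3.135,-.155,-.001),(4.25,.53,-.325,.047,-3.136,-.155,-.004),(4.92,.526,-.323,.119,-3.131,-.154,.006),(5.63,.4995,-.0996,.1175,-3.122,.269,.02),(6.3,.502,-.07,.115,-3.117,.341,.033),(7.07,.509,-.063,.094,-3.116,.348,.034),(7.83,.508,-.062,.075,-3.116,.349,.031),(8.6,.5095,-.062,.067,-3.117,.349,.028),(9.32,.5095,-.062,.0665,-3.116,.348,.034),(9.98,.5066,-.062,.13,-3.116,.348,.055),(10.65,.415,-.0416,.226,-3.118,.348,.025),(11.42,.473,-.105,.15,-3.118,.349,.026),(12.08,.4785,-.114,.109,-3.121,.346,.012),(12.8,.475,-.112,.072,-3.122,.346,0),(13.47,.4746,-.11,.0655,-3.118,.348,-.004),(14.13,.521,.009,.175,-3.12,.365,-.006),(14.8,.595,.195,.163,-3.117,.357,-.026),(15.57,.621,.17,.0835,-3.115,.379,-.036),(16.23,.62,.181,.044,-3.113,.378,-.044),(16.9,.61,.179,.164,3.118,-.379,.019),(17.57,.507,-.024,.2,2.934,1.079,.069),(18.28,.421,.028,.199,2.086,2.296,.058),(18.95,.454,.159,.1635,2.095,2.277,.073),(19.62,.455,.157,.166,2.101,2.269,.077),(20.28,.464,.159,.113,2.097,2.264,.092),(20.95,.441,.157,.388,2.095,2.262,.099),(21.62,.594,.1685,.404,2.091,2.261,.109),(22.28,.605,.171,.223,2.087,2.26,.118)]
pv=None
for d in D:
    z=Ro.from_rotvec(d[4:]).as_matrix()[:,2]; print(d[:4],np.round(z[:2],4), np.round(z[:2]-pv,4) if pv is not None else ''); pv=z[:2]
E
```

```text
(0, 0.22, -0.638, 0.256) [-0.0004  0.0025] 
(0.77, 0.436, -0.418, 0.249) [-0.0074  0.0061] [-0.007   0.0036]
(1.43, 0.534, -0.315, 0.164) [-0.0069  0.0093] [0.0005 0.0032]
(2.1, 0.528, -0.331, 0.132) [-0.0021  0.0036] [ 0.0048 -0.0058]
(2.87, 0.5295, -0.3216, 0.0864) [-0.0002  0.0037] [0.0019 0.0001]
(3.58, 0.529, -0.3245, 0.046) [0.0005 0.0028] [ 0.0007 -0.0009]
(4.25, 0.53, -0.325, 0.047) [0.0025 0.0019] [ 0.002  -0.0009]
(4.92, 0.526, -0.323, 0.119) [-0.0042  0.0066] [-0.0066  0.0047]
(5.63, 0.4995, -0.0996, 0.1175) [-0.012  0.009] [-0.0079  0.0024]
(6.3, 0.502, -0.07, 0.115) [-0.0203  0.0081] [-0.0083 -0.001 ]
(7.07, 0.509, -0.063, 0.094) [-0.0209  0.0084] [-0.0006  0.0003]
(7.83, 0.508, -0.062, 0.075) [-0.019   0.0081] [ 0.0019 -0.0003]
(8.6, 0.5095, -0.062, 0.067) [-0.0172  0.0069] [ 0.0018 -0.0012]
(9.32, 0.5095, -0.062, 0.0665) [-0.0209  0.0084] [-0.0037  0.0015]
(9.98, 0.5066, -0.062, 0.13) [-0.0342  0.0096] [-0.0133  0.0012]
(10.65, 0.415, -0.0416, 0.226) [-0.0154  0.0059] [ 0.0188 -0.0037]
(11.42, 0.473, -0.105, 0.15) [-0.016   0.0058] [-0.0006 -0.    ]
(12.08, 0.4785, -0.
[... 273 characters left out ...]
9 0.0022] [0.0131 0.0023]
(15.57, 0.621, 0.17, 0.0835) [0.0232 0.0006] [ 0.0063 -0.0016]
(16.23, 0.62, 0.181, 0.044) [0.0285 0.002 ] [0.0053 0.0014]
(16.9, 0.61, 0.179, 0.164) [ 0.0119 -0.002 ] [-0.0166 -0.004 ]
(17.57, 0.507, -0.024, 0.2) [0.0465 0.0014] [0.0345 0.0035]
(18.28, 0.421, 0.028, 0.199) [0.0539 0.0015] [0.0075 0.0001]
(18.95, 0.454, 0.159, 0.1635) [0.0662 0.0032] [0.0122 0.0017]
(19.62, 0.455, 0.157, 0.166) [0.0692 0.0037] [0.003  0.0005]
(20.28, 0.464, 0.159, 0.113) [0.0802 0.0068] [0.011  0.0031]
(20.95, 0.441, 0.157, 0.388) [0.0852 0.0084] [0.005  0.0016]
(21.62, 0.594, 0.1685, 0.404) [0.0919 0.0112] [0.0067 0.0028]
(22.28, 0.605, 0.171, 0.223) [0.0982 0.0135] [0.0063 0.0023]
```

```bash
python3 - <<'E'
from h import *
for k in (0,8):
    c=load("top",k);d=c["depth"]
    vv,uu=np.mgrid[90:170,40:200];zz=d[90:170,40:200].ravel()
    n=cv2.undistortPoints(np.c_[uu.ravel(),vv.ravel()].astype(float)[:,None],c["intrinsics"],c["dist"])[:,0]
    X=(np.c_[n,np.ones(len(n))]*zz[:,None]-c["t"])@c["R"]
    X=X[zz>0]
    for y0 in np.arange(.1,.4,.05):
        s=X[(X[:,1]>y0)&(X[:,1]<y0+.05)&(X[:,2]>.06)&(X[:,0]>.5)]
        if len(s): i=s[:,0].argsort()[:3];print(k,round(y0,2),np.round(s[i],3).tolist())
E
python3 g.py 0.658 0.265 0.12 1.56
```

```text
0 0.1 [[0.687, 0.149, 0.432], [0.687, 0.148, 0.453], [0.687, 0.149, 0.438]]
0 0.15 [[0.686, 0.156, 0.436], [0.686, 0.157, 0.443], [0.686, 0.155, 0.428]]
0 0.2 [[0.698, 0.233, 0.094], [0.699, 0.236, 0.093], [0.699, 0.242, 0.093]]
0 0.25 [[0.699, 0.251, 0.092], [0.699, 0.262, 0.093], [0.699, 0.254, 0.091]]
0 0.3 [[0.691, 0.343, 0.099], [0.691, 0.346, 0.099], [0.692, 0.349, 0.098]]
0 0.35 [[0.688, 0.368, 0.107], [0.688, 0.359, 0.106], [0.688, 0.372, 0.104]]
0 0.4 [[0.602, 0.427, 0.133], [0.602, 0.425, 0.132], [0.602, 0.43, 0.133]]
8 0.1 [[0.687, 0.149, 0.445], [0.687, 0.15, 0.437], [0.687, 0.149, 0.509]]
8 0.15 [[0.686, 0.157, 0.485], [0.686, 0.157, 0.444], [0.686, 0.157, 0.465]]
8 0.2 [[0.698, 0.242, 0.095], [0.699, 0.247, 0.095], [0.699, 0.233, 0.093]]
8 0.25 [[0.699, 0.251, 0.092], [0.7, 0.257, 0.091], [0.7, 0.265, 0.092]]
8 0.3 [[0.691, 0.34, 0.098], [0.692, 0.348, 0.099], [0.692, 0.347, 0.096]]
8 0.35 [[0.688, 0.368, 0.107], [0.688, 0.371, 0.107], [0.688, 0.36, 0.105]]
8 0.4 [[0.602, 0.414, 0.13], [0.602, 0.428, 0.132], [0.602, 0.42, 0.13]]
t 22.28 shift [0.0888 0.0502 0.1091] turn 0.0909 | pos [0.6046 0.171  0.2231] yaw 1.6509 tilt 0.0989 F [-0.7 -0.2 -0.3] w 0.564 q6 0.17
zaxis [ 0.0978  0.0135 -0.9951]
```

```bash
python3 - <<'E'
from h import *
c=load("top",8);V=c["pixels"].astype(int).sum(2)
for u in (100,115,130,145,155): print(u,V[234:248,u])
crop(c,(85,205,170,255),8,'t8b.png')
for a in ([95,241.5],[158,240.5]): print(ray(c,[a],.042))
E
```

```text
100 [564 565 564 559 559 547 438 672 576 476 565 566 556 559]
115 [643 642 644 645 642 645 364 620 592 467 543 547 559 549]
130 [650 649 650 650 651 467 652 631 466 534 539 545 549 555]
145 [657 656 657 655 608 418 624 642 488 528 535 541 550 547]
155 [372 362 331 369 338 351 346 342 340 338 335 331 323 318]
[[0.39927357 0.31002908 0.042     ]]
[[0.39997078 0.1264506  0.042     ]]
```

View pics/t8b.png

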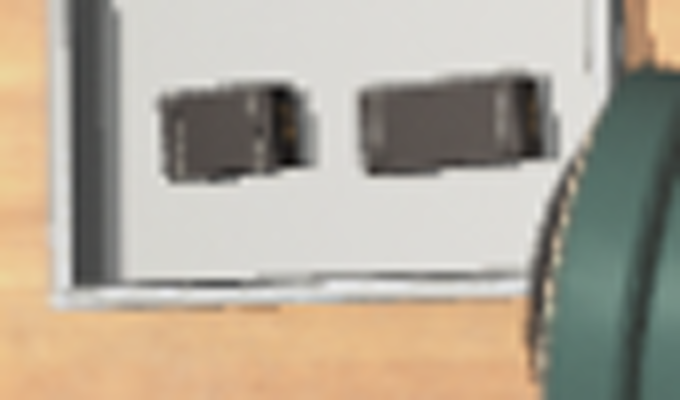

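```bash
python3 -c "
from h import *
c=load('top',8);print(ray(c,[[140.4,220.75],[130.3,221.2],[150.1,219.7]],.036))"; python3 g.py 0.400 0.15 0.12 1.57
```

```text
[[0.45731999 0.17886673 0.036     ]
 [0.45642788 0.20843721 0.036     ]
 [0.45995484 0.15052998 0.036     ]]
t 22.28 shift [-0.0052 -0.2148  0.0823] turn 0.0809 | pos [0.6046 0.171  0.2231] yaw 1.6509 tilt 0.0989 F [-0.7 -0.2 -0.3] w 0.564 q6 0.17
zaxis [ 0.0978  0.0135 -0.9951]
```

Request:
{"fn": "servo_tool", "kwargs": {"moves": [[112, [-0.003, -0.03, 0], 0.04], [112, [-0.003, -0.035, 0.01], 0.04], [140, [0, -0.035, 0.01], 0], [140, [0, -0.035, 0.01], 0], [140, [0, -0.035, 0.01], 0], [140, [0, -0.03, 0.01], 0], [140, [0, -0.01, 0.02], 0], [140, [0, 0, 0.01], 0]]}}

```text
time: 22.95
tool_pos: [0.4121, 0.1671, 0.1415]
tcp_rot: [2.166, 2.154, 0.183]
wrist_force: [0.1, 0.4, -1.0]
width: 0.45
```

```bash
python3 g.py 0.400 0.15 0.075 1.57
```

```text
t 22.95 shift [-0.019  -0.0213  0.0636] turn -0.0029 | pos [0.4121 0.1671 0.1415] yaw 1.5671 tilt 0.1447 F [ 0.1  0.4 -1. ] w 0.450 q6 0.37
zaxis [ 0.1416  0.0269 -0.9896]
```

```bash
python3 g.py 0.397 0.148 0.075 1.57
```

```text
t 22.95 shift [-0.021  -0.0242  0.0631] turn -0.0029 | pos [0.4121 0.1671 0.1415] yaw 1.5671 tilt 0.1447 F [ 0.1  0.4 -1. ] w 0.450 q6 0.37
zaxis [ 0.1416  0.0269 -0.9896]
```

Request:
{"fn": "servo_tool", "kwargs": {"moves": [[140, [-0.01, -0.012, 0], 0], [140, [-0.009, -0.01, 0.01], 0], [140, [0, 0, 0.015], 0], [140, [0, 0, 0.015], 0], [140, [0, 0, 0.015], 0], [140, [0, 0, 0], 0], [140, [0, 0, 0], 0], [140, [0, 0, 0], 0]]}}

```text
time: 23.62
tool_pos: [0.4146, 0.1541, 0.0992]
tcp_rot: [2.151, 2.142, 0.229]
wrist_force: [-0.7, -0.2, 0.7]
width: 0.453
```

```bash
python3 g.py 0.397 0.148 0.05 1.57; python3 -c "
from h import *
c=snap('scene',12);crop(c,(135,100,255,210),6,'s12.png')"
```

```text
t 23.62 shift [-0.008  -0.0259  0.0452] turn -0.0001 | pos [0.4146 0.1541 0.0992] yaw 1.5699 tilt 0.1791 F [-0.7 -0.2  0.7] w 0.453 q6 0.34
zaxis [ 0.1743  0.037  -0.984 ]
```

View pics/s12.png

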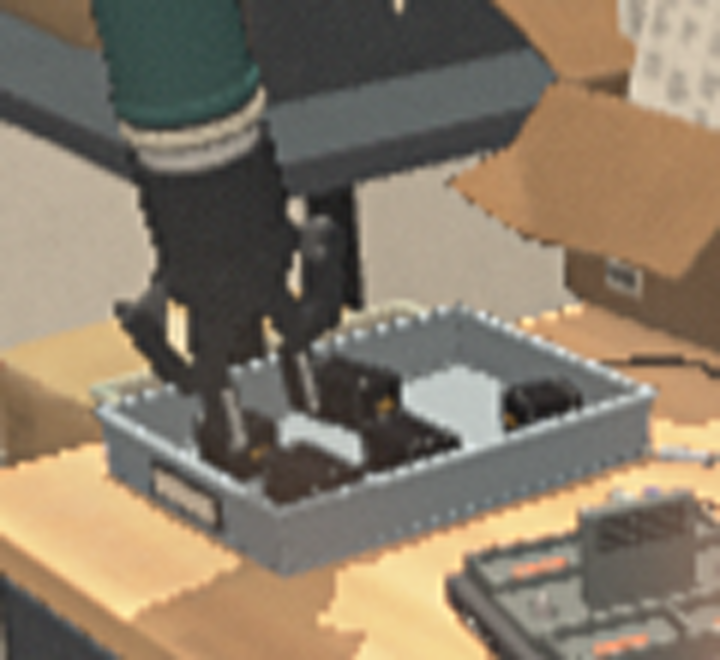

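```bash
python3 -c "
from workcell import bot
import numpy as np
s=bot.read_state();print(np.round(s['q'],3),np.round(s['joint_vel'],3),np.round(s['joint_torque'],1))"
```

```text
[ 0.313 -0.13   2.347 -0.027  0.745  0.336] [ 0.003 -0.006  0.003 -0.001 -0.008  0.002] [  0.  -23.5 -30.   -0.1  -0.7  -0. ]
```

Request:
{"fn": "servo_tool", "kwargs": {"moves": [[112, [0, 0.0, -0.03], 0], [112, [0, 0.02, -0.03], 0], [112, [0, 0.04, -0.03], 0], [112, [0, 0.04, -0.02], 0], [112, [0, 0.04, 0], 0], [112, [0, 0.03, 0], 0], [112, [0, 0, 0], 0], [112, [0, 0, 0], 0]]}}

```text
time: 24.33
tool_pos: [0.5676, 0.1494, 0.2491]
tcp_rot: [2.142, 2.138, 0.246]
wrist_force: [-0.2, -0.6, -0.7]
width: 0.561
```

```bash
python3 g.py 0.397 0.148 0.05 1.57; python3 -c "
from workcell import bot
import numpy as np
s=bot.read_state();print(np.round(s['q'],3),np.round(s['joint_vel'],3),np.round(s['joint_torque'],1))"
```

```text
t 24.33 shift [-0.0091 -0.205   0.1632] turn 0.0027 | pos [0.5676 0.1494 0.2491] yaw 1.5727 tilt 0.1935 F [-0.2 -0.6 -0.7] w 0.561 q6 0.22
zaxis [ 0.1882  0.0396 -0.9813]
[ 0.216 -0.012  1.938 -0.002  1.022  0.219] [-0.013  0.022 -0.081 -0.007 -0.02  -0.005] [ -0.2 -36.6 -38.7  -0.   -1.3  -0. ]
```

```bash
python3 g.py 0.397 0.14 0.09 1.57
```

```text
t 24.33 shift [-0.0155 -0.1974  0.1236] turn 0.0027 | pos [0.5676 0.1494 0.2491] yaw 1.5727 tilt 0.1935 F [-0.2 -0.6 -0.7] w 0.561 q6 0.22
zaxis [ 0.1882  0.0396 -0.9813]
```

Request:
{"fn": "servo_tool", "kwargs": {"moves": [[140, [-0.003, -0.03, 0], 0], [140, [-0.003, -0.035, 0.01], 0], [140, [-0.003, -0.035, 0.01], 0], [140, [-0.003, -0.035, 0.02], 0], [140, [-0.003, -0.03, 0.02], 0], [140, [0, -0.02, 0.02], 0], [140, [0, -0.005, 0.02], 0], [140, [0, 0, 0], 0]]}}

```text
time: 25.0
tool_pos: [0.3902, 0.1387, 0.1118]
tcp_rot: [2.138, 2.135, 0.255]
wrist_force: [-1.6, -0.9, -0.3]
width: 0.449
```

```bash
python3 g.py 0.395 0.14 0.08 1.57; python3 -c "
from workcell import bot
import numpy as np
s=bot.read_state();print(np.round(s['q'],3))"
```

```text
t 25.00 shift [-0.0001 -0.0015  0.0322] turn 0.0036 | pos [0.3902 0.1387 0.1118] yaw 1.5736 tilt 0.2008 F [-1.6 -0.9 -0.3] w 0.449 q6 0.31
zaxis [ 0.1951  0.0415 -0.9799]
[ 0.295 -0.228  2.402 -0.024  0.767  0.312]
```

Request:
{"fn": "servo_tool", "kwargs": {"moves": [[140, [0, -0.002, 0.01], 0], [140, [0, -0.002, 0.01], 0], [140, [0, -0.002, 0.01], 0], [140, [0, 0, 0.005], 0], [140, [0, 0, 0], 0], [140, [0, 0, 0], 0], [140, [0, 0, 0], 0], [140, [0, 0, 0], 0]]}}

```text
time: 25.67
tool_pos: [0.3914, 0.1413, 0.0813]
tcp_rot: [2.133, 2.135, 0.263]
wrist_force: [0.1, -0.7, -0.6]
width: 0.454
```

```bash
python3 g.py 0.395 0.14 0.05 1.57; python3 -c "
from h import *
c=snap('scene',13);crop(c,(135,100,255,210),6,'s13.png')"
```

```text
t 25.67 shift [-0.0026 -0.0028  0.0312] turn 0.0062 | pos [0.3914 0.1413 0.0813] yaw 1.5762 tilt 0.2066 F [ 0.1 -0.7 -0.6] w 0.454 q6 0.32
zaxis [ 0.2005  0.0436 -0.9787]
```

View pics/s13.png

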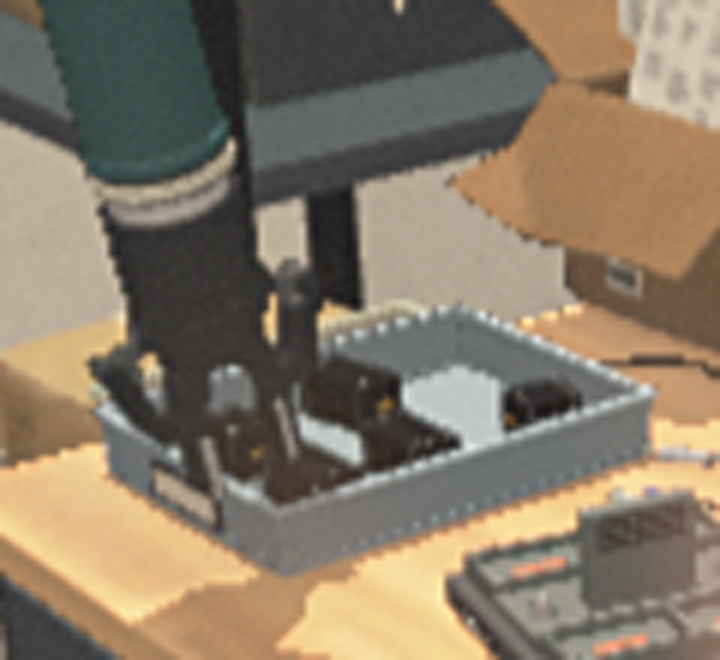

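Request:
{"fn": "servo_tool", "kwargs": {"moves": [[140, [-0.002, -0.001, 0.008], 0], [140, [0, -0.001, 0.01], 0], [140, [0, -0.001, 0.008], 0], [140, [0, 0, 0.004], 0], [160, [0, 0, 0], 0], [200, [0, 0, 0], 0], [255, [0, 0, 0], 0], [255, [0, 0, 0], 0]], "newtons": 30}}

```text
time: 26.38
tool_pos: [0.3983, 0.1408, 0.0511]
tcp_rot: [2.129, 2.133, 0.271]
wrist_force: [3.4, -0.6, -3.5]
width: 0.058
```

```bash
python3 g.py 0.395 0.14 0.05 1.57
```

```text
t 26.38 shift [-0.0008 -0.0034  0.0003] turn 0.0072 | pos [0.3983 0.1408 0.0511] yaw 1.5772 tilt 0.2136 F [ 3.4 -0.6 -3.5] w 0.058 q6 0.32
zaxis [ 0.2072  0.0448 -0.9773]
```

Closed on the wall; increase the grip a bit and hold to see whether it self-levels.

Request:
{"fn": "servo_tool", "kwargs": {"moves": [[255, [0, 0, 0], 0], [255, [0, 0, 0], 0], [255, [0, 0, 0], 0], [255, [0, 0, 0], 0], [255, [0, 0, 0], 0], [255, [0, 0, 0], 0], [255, [0, 0, 0], 0], [255, [0, 0, 0], 0]], "newtons": 80}}

```text
time: 27.05
tool_pos: [0.3984, 0.1408, 0.0512]
tcp_rot: [2.128, 2.134, 0.271]
wrist_force: [3.6, 0.2, -4.6]
width: 0.035
```

```bash
python3 g.py 0.395 0.14 0.05 1.57;python3 -c "
from workcell import bot
print(bot.read_state()['torque'])"
```

```text
t 27.05 shift [-0.0008 -0.0036  0.0004] turn 0.0080 | pos [0.3984 0.1408 0.0512] yaw 1.5780 tilt 0.2131 F [ 3.6  0.2 -4.6] w 0.035 q6 0.32
zaxis [ 0.2068  0.0445 -0.9774]
[-0.01197057  0.51320559  0.12705679]
```

Request:
{"fn": "servo_tool", "kwargs": {"moves": [[255, [0, 0.002, 0], 0], [255, [0, 0.002, 0], 0], [255, [0, 0.002, 0], 0], [255, [0, 0.002, 0], 0], [255, [0, 0.002, 0], 0], [255, [0, 0.002, 0], 0], [255, [0, 0.002, 0], 0], [255, [0, 0.002, 0], 0]]}}

```text
time: 27.72
tool_pos: [0.3992, 0.1408, 0.0513]
tcp_rot: [2.151, 2.15, 0.232]
wrist_force: [-5.3, 1.5, 6.1]
width: 0.038
```

```bash
python3 g.py 0.395 0.14 0.05 1.57;python3 -c "
from workcell import bot
print(bot.read_state()['torque'])"
```

```text
t 27.72 shift [-0.0009 -0.0043  0.0005] turn 0.0040 | pos [0.3992 0.1408 0.0513] yaw 1.5740 tilt 0.1776 F [-5.3  1.5  6.1] w 0.038 q6 0.30
zaxis [ 0.1716  0.0422 -0.9843]
[0.23283617 1.61911206 0.30825212]
```

Works: tilt fell by 0.036 with small force. Repeat, a bit stronger.

Request:
{"fn": "servo_tool", "kwargs": {"moves": [[255, [0, 0.004, 0], 0], [255, [0, 0.004, 0], 0], [255, [0, 0.004, 0], 0], [255, [0, 0.004, 0], 0], [255, [0, 0.004, 0], 0], [255, [0, 0.004, 0], 0], [255, [0, 0.004, 0], 0], [255, [0, 0.004, 0], 0]]}}

```text
time: 28.38
tool_pos: [0.4005, 0.1409, 0.0513]
tcp_rot: [2.192, 2.184, 0.152]
wrist_force: [-12.7, 2.2, 14.0]
width: 0.022
```

```bash
python3 g.py 0.395 0.14 0.05 1.57
```

```text
t 28.38 shift [-0.0009 -0.0056  0.0007] turn -0.0012 | pos [0.4005 0.1409 0.0513] yaw 1.5688 tilt 0.1073 F [-12.7   2.2  14. ] w 0.022 q6 0.27
zaxis [ 0.1001  0.038  -0.9943]
```

Request:
{"fn": "servo_tool", "kwargs": {"moves": [[255, [0.002, 0.004, 0], 0], [255, [0.002, 0.004, 0], 0], [255, [0.002, 0.004, 0], 0], [255, [0.002, 0.004, 0], 0], [255, [0.002, 0.004, 0], 0], [255, [0.002, 0.004, 0], 0], [255, [0.002, 0.004, 0], 0], [255, [0.002, 0.004, 0], 0]]}}

```text
time: 29.05
tool_pos: [0.4016, 0.1416, 0.051]
tcp_rot: [2.2, 2.219, 0.03]
wrist_force: [-12.3, -9.9, 17.4]
width: 0.022
```

```bash
python3 g.py 0.395 0.14 0.05 1.57
```

```text
t 29.05 shift [-0.0015 -0.0067  0.0009] turn 0.0092 | pos [0.4016 0.1416 0.051 ] yaw 1.5792 tilt 0.0252 F [-12.3  -9.9  17.4] w 0.022 q6 0.28
zaxis [ 0.0251  0.0021 -0.9997]
```

Request:
{"fn": "servo_tool", "kwargs": {"moves": [[255, [0, 0.003, 0], 0], [255, [0, 0.003, 0], 0], [255, [0, 0.003, 0], 0], [255, [0, 0.002, 0], 0], [255, [0, 0, 0], 0], [255, [0, 0, 0], 0], [200, [0, 0, 0], 0], [140, [0, 0, 0], 0]]}}

```text
time: 29.72
tool_pos: [0.4023, 0.1414, 0.0512]
tcp_rot: [2.215, 2.227, 0.004]
wrist_force: [-0.1, -0.6, -0.3]
width: 0.289
```

```bash
python3 g.py 0.4577 0.1793 0.10 1.631
```

```text
t 29.72 shift [ 0.0377  0.0557 -0.0487] turn -0.0546 | pos [0.4023 0.1414 0.0512] yaw 1.5764 tilt 0.0025 F [-0.1 -0.6 -0.3] w 0.289 q6 0.27
zaxis [ 0.0019  0.0016 -1.    ]
```

Request:
{"fn": "servo_tool", "kwargs": {"moves": [[135, [0, 0, -0.02], 0], [135, [0, 0, -0.03], 0], [112, [0.01, 0.015, -0.01], 0], [112, [0.014, 0.02, 0], -0.03], [112, [0.01, 0.015, 0], -0.02], [112, [0.003, 0.005, 0.005], 0], [112, [0, 0, 0], 0], [112, [0, 0, 0], 0]]}}

```text
time: 30.38
tool_pos: [0.4593, 0.1808, 0.1097]
tcp_rot: [2.16, 2.279, 0.009]
wrist_force: [-0.8, -0.1, 1.1]
width: 0.562
```

```bash
python3 g.py 0.4577 0.1793 0.06 1.631
```

```text
t 30.38 shift [-0.0015 -0.002   0.0496] turn -0.0066 | pos [0.4593 0.1808 0.1097] yaw 1.6244 tilt 0.0062 F [-0.8 -0.1  1.1] w 0.562 q6 0.27
zaxis [ 0.0053  0.0032 -1.    ]
```

Request:
{"fn": "servo_tool", "kwargs": {"moves": [[112, [-0.0015, -0.002, 0.015], -0.006], [112, [0, 0, 0.02], 0], [112, [0, 0, 0.02], 0], [112, [0, 0, 0.01], 0], [112, [0, 0, 0], 0], [112, [0, 0, 0], 0], [140, [0, 0, 0], 0], [255, [0, 0, 0], 0]], "newtons": 50}}

```text
time: 31.05
tool_pos: [0.4522, 0.1759, 0.0418]
tcp_rot: [-2.158, -2.282, -0.001]
wrist_force: [-0.1, 1.0, 0.1]
width: 0.367
```

```bash
python3 g.py 0.4577 0.1793 0.043 1.631
```

```text
t 31.05 shift [ 0.0031  0.0057 -0.0012] turn -0.0042 | pos [0.4522 0.1759 0.0418] yaw 1.6268 tilt 0.0009 F [-0.1  1.   0.1] w 0.367 q6 0.26
zaxis [-1.e-04  8.e-04 -1.e+00]
```

Request:
{"fn": "servo_tool", "kwargs": {"moves": [[255, [0, 0, -0.015], 0], [255, [0, 0, -0.025], 0], [255, [0, 0, -0.03], 0], [255, [0, 0.005, -0.03], 0], [255, [-0.02, 0.01, -0.005], -0.1], [255, [-0.025, 0.01, 0], -0.12], [255, [-0.025, 0.01, 0], -0.12], [255, [-0.02, 0.01, 0], -0.12]]}}

```text
time: 31.72
tool_pos: [0.5164, 0.0984, 0.1594]
tcp_rot: [1.554, 2.725, 0.009]
wrist_force: [0.2, 0.8, -1.1]
width: 0.359
```

```bash
python3 g.py 0.5566 -0.0204 0.13 2.921
```

```text
t 31.72 shift [-0.1226 -0.0261  0.0293] turn -0.8157 | pos [0.5164 0.0984 0.1594] yaw 2.1053 tilt 0.0076 F [ 0.2  0.8 -1.1] w 0.359 q6 -0.40
zaxis [ 0.007   0.0029 -1.    ]
```

Request:
{"fn": "servo_tool", "kwargs": {"moves": [[255, [-0.017, -0.004, 0], -0.11], [255, [-0.0165, -0.006, 0], -0.12], [255, [-0.016, -0.008, 0], -0.12], [255, [-0.015, -0.01, 0], -0.12], [255, [-0.0135, -0.012, 0], -0.12], [255, [-0.012, -0.013, 0], -0.12], [255, [-0.005, -0.008, 0], -0.06], [255, [0, 0, 0], 0]]}}

```text
time: 32.38
tool_pos: [0.5595, -0.0212, 0.1697]
tcp_rot: [0.359, 3.097, 0.008]
wrist_force: [-0.1, -0.4, -0.1]
width: 0.361
```

```bash
python3 g.py 0.5566 -0.0204 0.10 2.921
```

```text
t 32.38 shift [ 0.0045 -0.0004  0.0696] turn -0.0102 | pos [ 0.5595 -0.0212  0.1697] yaw 2.9108 tilt 0.0239 F [-0.1 -0.4 -0.1] w 0.361 q6 -1.43
zaxis [ 0.0238  0.0021 -0.9997]
```

Request:
{"fn": "servo_tool", "kwargs": {"moves": [[255, [0.004, 0, 0.02], -0.01], [255, [0.002, 0, 0.025], 0], [255, [0, 0, 0.02], 0], [255, [0, 0, 0], 0], [255, [0, 0, 0], 0], [255, [0, 0, 0], 0], [255, [0, 0, 0], 0], [255, [0, 0, 0], 0]]}}

```text
time: 33.05
tool_pos: [0.5591, -0.018, 0.1118]
tcp_rot: [0.361, 3.085, 0.011]
wrist_force: [-1.2, 0.0, 0.2]
width: 0.36
```

```bash
python3 g.py 0.5566 -0.0204 0.075 2.921; python3 -c "
from h import *
c=snap('scene',14);crop(c,(165,120,305,240),5,'s14.png');c=snap('top',14);crop(c,(180,150,280,250),6,'t14.png')"
```

```text
t 33.05 shift [ 0.0031 -0.0034  0.0367] turn -0.0125 | pos [ 0.5591 -0.018   0.1118] yaw 2.9085 tilt 0.0361 F [-1.2  0.   0.2] w 0.360 q6 -1.42
zaxis [ 0.036   0.0027 -0.9993]
```

View pics/s14.png

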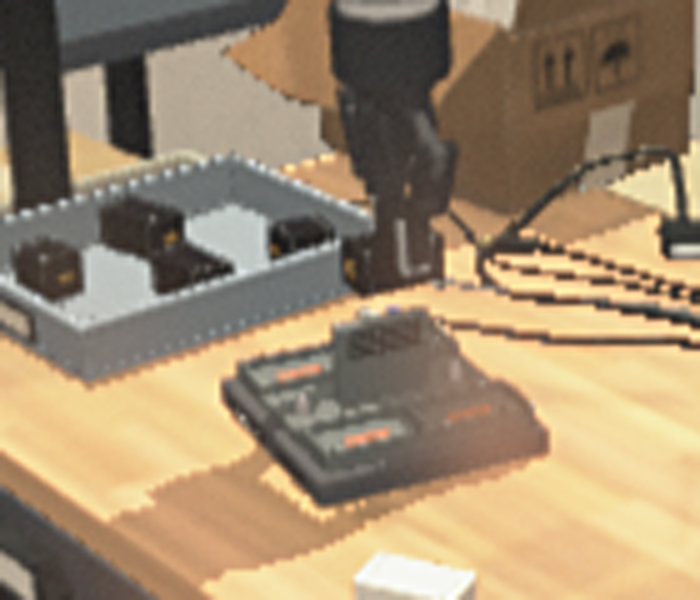

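View pics/t14.png

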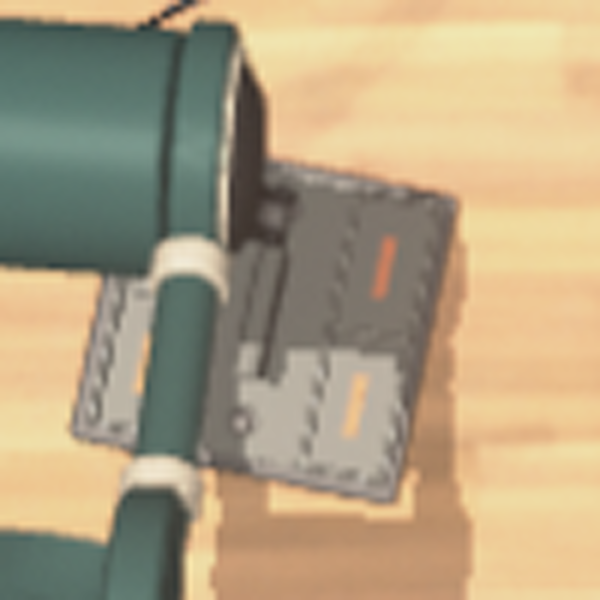

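```bash
python3 g.py 0.555 -0.0204 0.066 2.921
```

```text
t 33.15 shift [ 0.0054 -0.0038  0.0458] turn -0.0124 | pos [ 0.5595 -0.0181  0.112 ] yaw 2.9086 tilt 0.0369 F [-0.3  0.5 -1.1] w 0.364 q6 -1.42
zaxis [ 0.0368  0.0026 -0.9993]
```

Request:
{"fn": "servo_tool", "kwargs": {"moves": [[255, [0.004, -0.003, 0.01], -0.012], [255, [0.001, -0.001, 0.012], 0], [255, [0, 0, 0.008], 0], [255, [0, 0, 0], 0], [255, [0, 0, 0], 0], [255, [0, 0, 0], 0], [255, [0, 0, 0], 0], [255, [0, 0, 0], 0]]}}

```text
time: 33.82
tool_pos: [0.5542, -0.0213, 0.0787]
tcp_rot: [0.341, 3.086, 0.01]
wrist_force: [0.5, -0.1, -0.8]
width: 0.362
```

```bash
python3 g.py 0.555 -0.0204 0.066 2.921
```

```text
t 33.82 shift [-0.0001  0.0009  0.0128] turn 0.0001 | pos [ 0.5542 -0.0213  0.0787] yaw 2.9211 tilt 0.0369 F [ 0.5 -0.1 -0.8] w 0.362 q6 -1.44
zaxis [ 0.0368  0.0026 -0.9993]
```

Request:
{"fn": "servo_tool", "kwargs": {"moves": [[255, [0, 0.0005, 0.004], 0], [255, [0, 0, 0.004], 0], [255, [0, 0, 0.003], 0], [255, [0, 0, 0.003], 0], [255, [0, 0, 0], 0], [255, [0, 0, 0], 0], [255, [0, 0, 0], 0], [255, [0, 0, 0], 0]]}}

```text
time: 34.48
tool_pos: [0.5565, -0.0207, 0.0651]
tcp_rot: [0.341, 3.084, 0.01]
wrist_force: [-0.2, 0.5, -0.2]
width: 0.361
```

```bash
python3 g.py 0.555 -0.0204 0.066 2.921; python3 -c "
from h import *
c=snap('scene',15);crop(c,(165,120,305,240),5,'s15.png')"
```

```text
t 34.48 shift [ 0.0015 -0.     -0.001 ] turn 0.0004 | pos [ 0.5565 -0.0207  0.0651] yaw 2.9214 tilt 0.0398 F [-0.2  0.5 -0.2] w 0.361 q6 -1.44
zaxis [ 0.0397  0.0023 -0.9992]
```

View pics/s15.png

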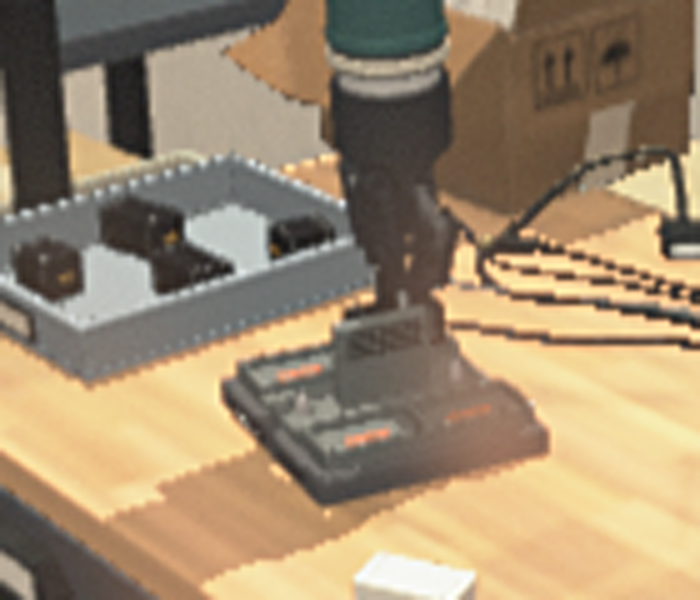

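Request:
{"fn": "servo_tool", "kwargs": {"moves": [[255, [0, 0, 0.001], 0], [190, [0, 0, 0], 0], [140, [0, 0, 0], 0], [125, [0, 0, 0], 0], [125, [0, 0, 0], 0], [125, [0, 0, -0.015], 0], [125, [0, 0, -0.03], 0], [125, [0, 0, -0.035], 0]]}}

```text
time: 35.2
tool_pos: [0.547, -0.0204, 0.1374]
tcp_rot: [0.343, 3.1, 0.01]
wrist_force: [0.6, -0.8, -0.4]
width: 0.51
```

Request:
{"fn": "servo_tool", "kwargs": {"moves": [[125, [0.01, -0.03, -0.02], 0.12], [125, [0.015, -0.035, 0], 0.12], [125, [0.025, -0.03, 0], 0.12], [125, [0.03, -0.025, 0], 0.12], [125, [0.03, -0.02, 0], 0.12], [112, [0.03, -0.01, 0], 0.12], [112, [0.03, 0, 0], 0.12], [112, [0.01, 0, 0], 0.12]]}}

```text
time: 35.87
tool_pos: [0.3472, -0.0464, 0.1596]
tcp_rot: [1.767, 2.548, 0.038]
wrist_force: [0.2, -1.3, -0.1]
width: 0.561
```

```bash
python3 g.py 0.526 0.179 0.10 1.553; python3 -c "
from h import *
c=snap('scene',16);crop(c,(165,120,305,240),5,'s16.png');c=snap('top',16);crop(c,(80,140,260,255),4,'t16.png')"
```

```text
t 35.87 shift [0.1496 0.2437 0.0673] turn 0.3754 | pos [ 0.3472 -0.0464  0.1596] yaw 1.9284 tilt 0.0472 F [ 0.2 -1.3 -0.1] w 0.561 q6 -0.57
zaxis [ 0.0471 -0.0027 -0.9989]
```

View pics/s16.png

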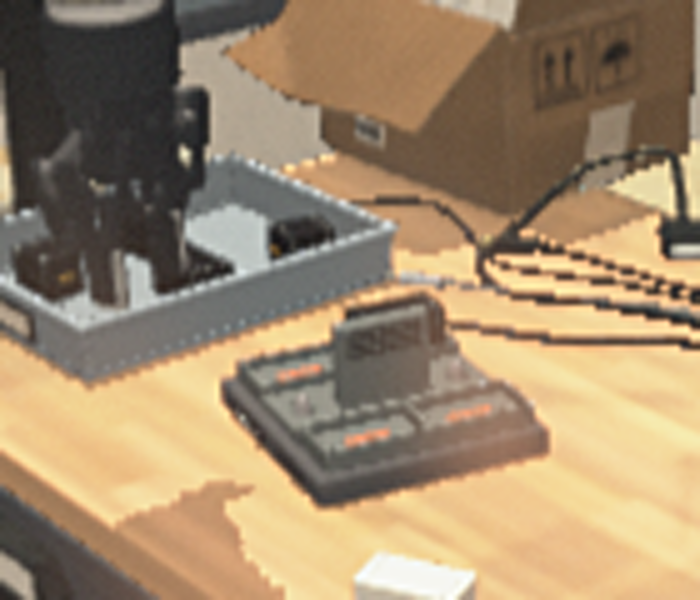

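View pics/t16.png

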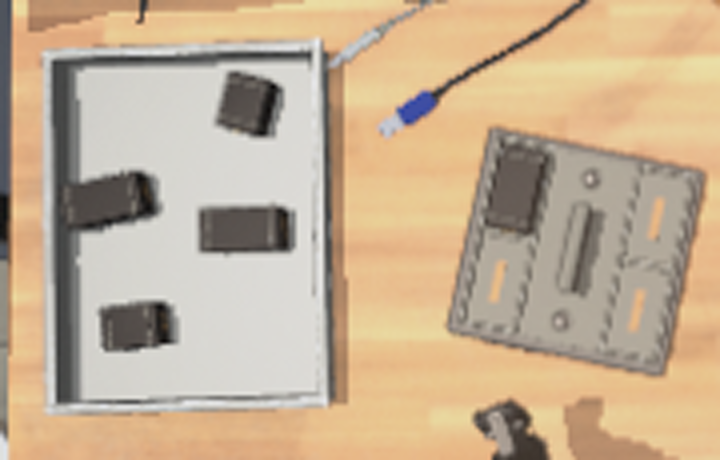

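```bash
python3 - <<'E'
from h import *
c=load("top",16)
crop(c,(88,175,164,210),10,'t16b.png')
S=cv2.cvtColor(c['pixels'],cv2.COLOR_RGB2HSV)
for b in blobs((S[170:240,195:260,1]>80),8,(195,170)): print(np.round(b[0],2),b[1])
E
```

```text
[232.46 208.02] 1684
[243.65 194.15] 20
[203.9  209.95] 20
[238.8  217.45] 20
```

View pics/t16b.png

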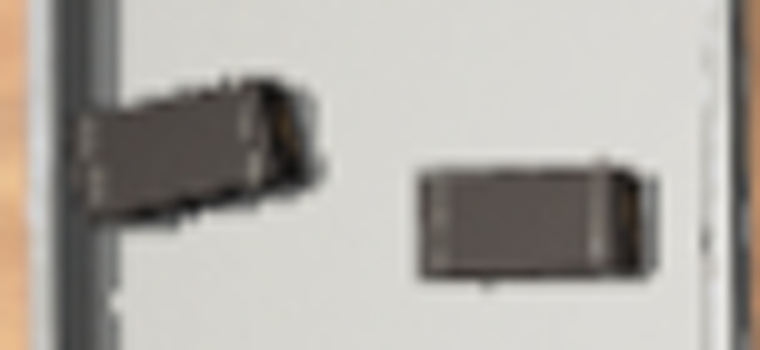

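```bash
python3 - <<'E'
from h import *
c=load("top",16)
w=ray(c,[[104.65,189.55],[95.6,191.1],[113.4,188.0],[139.4,196.85],[131,196.9],[147.5,196.9]],.036);print(w)
print(np.arctan2(*(w[1]-w[2])[[1,0]]),np.arctan2(*(w[4]-w[5])[[1,0]]))
m=ray(c,[[243.65,194.15],[203.9,209.95],[238.8,217.45]],.026);print(m)
print((m[0]+m[1])/2)
# left wall inner edge
print(ray(c,[[95,200]],.042),ray(c,[[98.5,200]],.004))
E
python3 g.py 0.527 0.181 0.10 1.555
```

```text
[[0.54972847 0.28443959 0.036     ]
 [0.5456244  0.31132105 0.036     ]
 [0.55384163 0.25852015 0.036     ]
 [0.52674982 0.18178057 0.036     ]
 [0.52699473 0.2064624  0.036     ]
 [0.52622693 0.15803003 0.036     ]]
1.7251847515230865 1.5549445468004264
[[ 0.53022775 -0.12165724  0.026     ]
 [ 0.48594487 -0.00488875  0.026     ]
 [ 0.46243455 -0.10644394  0.026     ]]
[ 0.50808631 -0.06327299  0.026     ]
[[0.519313   0.31061961 0.042     ]] [[0.5209378  0.31430948 0.004     ]]
t 35.97 shift [0.1503 0.2449 0.068 ] turn 0.3814 | pos [ 0.349  -0.0468  0.1602] yaw 1.9364 tilt 0.0492 F [-0.6 -0.4  0.6] w 0.562 q6 -0.58
zaxis [ 0.049  -0.0036 -0.9988]
```

Request:
{"fn": "servo_tool", "kwargs": {"moves": [[140, [0.02, 0.012, 0], 0.09], [140, [0.03, 0.014, 0], 0.09], [140, [0.032, 0.013, 0], 0.09], [140, [0.033, 0.012, 0.01], 0.09], [140, [0.033, 0.01, 0.01], 0], [140, [0.025, 0.008, 0.01], 0], [140, [0.005, 0, 0.01], 0], [140, [0, 0, 0], 0]]}}

```text
time: 36.63
tool_pos: [0.4061, 0.1433, 0.1258]
tcp_rot: [2.155, 2.211, 0.07]
wrist_force: [-0.9, -0.8, -0.7]
width: 0.45
```

```bash
python3 g.py 0.399 0.15 0.075 1.575
```

```text
t 36.63 shift [ 0.0072 -0.0104  0.0502] turn 0.0211 | pos [0.4061 0.1433 0.1258] yaw 1.5961 tilt 0.0698 F [-0.9 -0.8 -0.7] w 0.450 q6 0.29
zaxis [ 0.0697 -0.0043 -0.9976]
```

Request:
{"fn": "servo_tool", "kwargs": {"moves": [[140, [0.004, -0.007, 0.01], 0.02], [140, [0, -0.001, 0.018], 0], [140, [0, -0.001, 0.018], 0], [140, [0, -0.001, 0.018], 0], [140, [0, 0, 0.008], 0], [160, [0, 0, 0], 0], [255, [0, 0, 0], 0], [255, [0, 0, 0], 0]], "newtons": 80}}

```text
time: 37.3
tool_pos: [0.4033, 0.1448, 0.0531]
tcp_rot: [2.166, 2.208, 0.06]
wrist_force: [-25.9, 4.3, 12.0]
width: 0.103
```

```bash
python3 g.py 0.399 0.15 0.051 1.575
```

```text
t 37.30 shift [ 0.0053 -0.0043  0.0018] turn 0.0151 | pos [0.4033 0.1448 0.0531] yaw 1.5901 tilt 0.0615 F [-25.9   4.3  12. ] w 0.103 q6 0.31
zaxis [ 0.0611 -0.006  -0.9981]
```

Request:
{"fn": "servo_tool", "kwargs": {"moves": [[255, [0, 0, 0], 0], [255, [0, 0, 0], 0], [255, [0, 0.003, 0], 0], [255, [0, 0.004, 0], 0], [255, [0, 0.004, 0], 0], [255, [0, 0.004, 0], 0], [255, [0, 0.004, 0], 0], [255, [0, 0.003, 0], 0]]}}

```text
time: 37.97
tool_pos: [0.4018, 0.1445, 0.0528]
tcp_rot: [2.2, 2.23, -0.0]
wrist_force: [-7.3, 2.7, 1.9]
width: 0.019
```

```bash
python3 g.py 0.399 0.15 0.051 1.575
```

```text
t 37.97 shift [ 0.0055 -0.0027  0.0018] turn 0.0095 | pos [0.4018 0.1445 0.0528] yaw 1.5845 tilt 0.0088 F [-7.3  2.7  1.9] w 0.019 q6 0.29
zaxis [ 0.0061 -0.0064 -1.    ]
```

Request:
{"fn": "servo_tool", "kwargs": {"moves": [[255, [0, 0.004, 0], 0], [255, [0, 0.004, 0], 0], [255, [0, 0.003, 0], 0], [255, [0, 0, 0], 0], [200, [0, 0, 0], 0], [140, [0, 0, 0], 0], [135, [0, 0, -0.025], 0], [135, [0, 0, -0.035], 0]]}}

```text
time: 38.63
tool_pos: [0.4011, 0.1431, 0.1109]
tcp_rot: [-2.197, -2.231, 0.04]
wrist_force: [0.3, 0.5, 0.1]
width: 0.468
```

```bash
python3 g.py 0.5265 0.1818 0.10 1.555
```

```text
t 38.63 shift [0.0369 0.1262 0.0073] turn 0.0312 | pos [0.4011 0.1431 0.1109] yaw 1.5862 tilt 0.0275 F [0.3 0.5 0.1] w 0.468 q6 0.27
zaxis [-0.0253 -0.0107 -0.9996]
```

Request:
{"fn": "servo_tool", "kwargs": {"moves": [[112, [0.008, 0.025, 0], 0.015], [112, [0.01, 0.035, 0], 0.015], [112, [0.01, 0.035, 0], 0], [112, [0.008, 0.022, 0], 0], [112, [0, 0.005, 0], 0], [112, [0, 0, 0], 0], [112, [0, 0, 0.01], 0], [112, [0, 0, 0.01], 0]]}}

```text
time: 39.3
tool_pos: [0.5433, 0.1811, 0.1109]
tcp_rot: [2.23, 2.195, 0.017]
wrist_force: [-0.5, -0.5, -1.0]
width: 0.561
```

```bash
python3 g.py 0.5265 0.1818 0.043 1.555
```

```text
t 39.30 shift [ 0.0005 -0.018   0.0676] turn -0.0000 | pos [0.5433 0.1811 0.1109] yaw 1.5550 tilt 0.0170 F [-0.5 -0.5 -1. ] w 0.561 q6 0.30
zaxis [ 0.0169 -0.0018 -0.9999]
```

Request:
{"fn": "servo_tool", "kwargs": {"moves": [[112, [0.0005, -0.012, 0], 0], [112, [0, -0.004, 0.015], 0], [112, [0, 0, 0.02], 0], [112, [0, 0, 0.015], 0], [112, [0, 0, 0.005], 0], [112, [0, 0, 0], 0], [112, [0, 0, 0], 0], [112, [0, 0, 0], 0]]}}

```text
time: 39.97
tool_pos: [0.5127, 0.1767, 0.0446]
tcp_rot: [2.234, 2.2, -0.007]
wrist_force: [-0.0, -0.5, -0.9]
width: 0.565
```

```bash
python3 g.py 0.5265 0.1818 0.043 1.555
```

```text
t 39.97 shift [0.0053 0.0137 0.0016] turn 0.0004 | pos [0.5127 0.1767 0.0446] yaw 1.5554 tilt 0.0073 F [-0.  -0.5 -0.9] w 0.565 q6 0.31
zaxis [ 8.0e-04 -7.2e-03 -1.0e+00]
```

```bash
python3 -c "
from h import *
c=snap('scene',17);crop(c,(135,100,255,210),6,'s17.png');c=snap('top',17);crop(c,(80,140,180,255),5,'t17.png')"
```

```text
(no output)
```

View pics/s17.png

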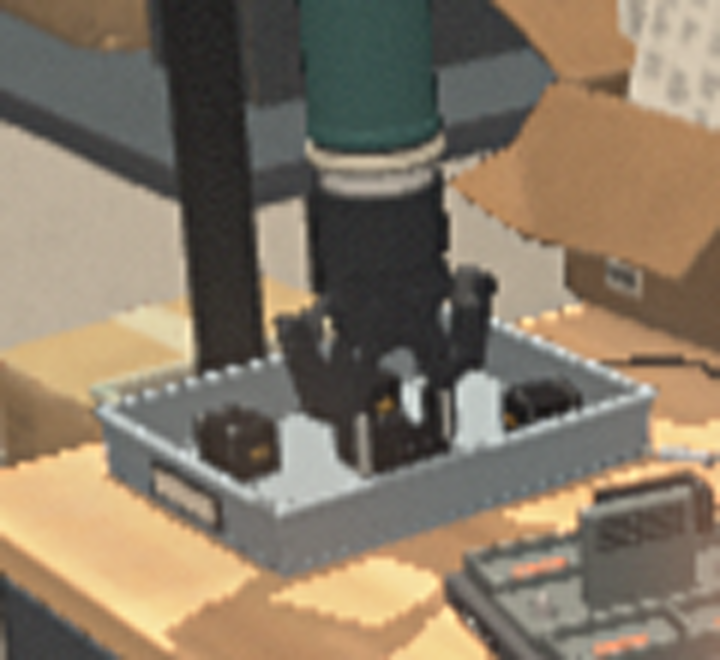

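View pics/t17.png

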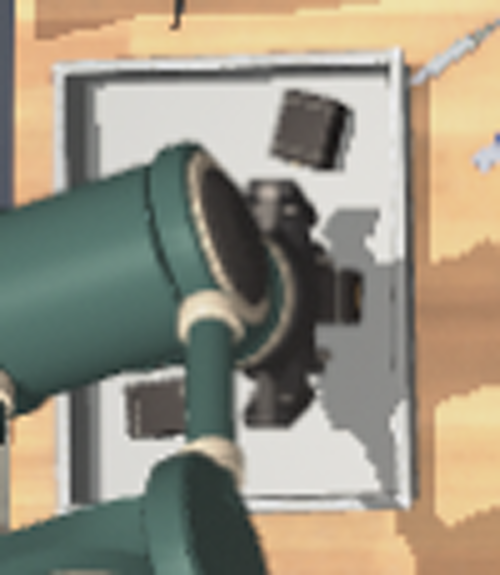

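Request:
{"fn": "servo_tool", "kwargs": {"moves": [[112, [0.004, 0, 0.002], 0], [130, [0, 0, 0], 0], [150, [0, 0, 0], 0], [255, [0, 0, 0], 0], [255, [0, 0, 0], 0], [255, [0, 0, -0.015], 0], [255, [0, 0, -0.03], 0], [255, [0, 0, -0.035], 0]], "newtons": 50}}

```text
time: 40.73
tool_pos: [0.5082, 0.1805, 0.1189]
tcp_rot: [-2.238, -2.204, 0.025]
wrist_force: [0.5, 1.1, -1.0]
width: 0.361
```

```bash
python3 g.py 0.4864 -0.0046 0.13 2.921;  python3 -c "
from h import *
c=snap('scene',18);crop(c,(135,100,255,210),6,'s18.png');c=snap('top',18);crop(c,(80,140,180,255),5,'t18.png')"
```

```text
t 40.73 shift [-0.1855 -0.0191 -0.0088] turn -1.3655 | pos [0.5082 0.1805 0.1189] yaw 1.5555 tilt 0.0158 F [ 0.5  1.1 -1. ] w 0.361 q6 0.32
zaxis [-0.0115 -0.0109 -0.9999]
```

View pics/s18.png

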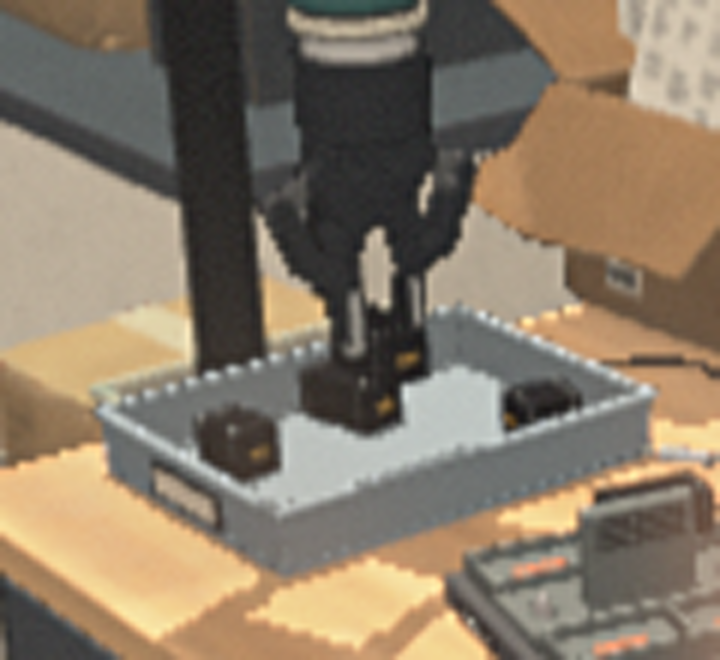

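View pics/t18.png

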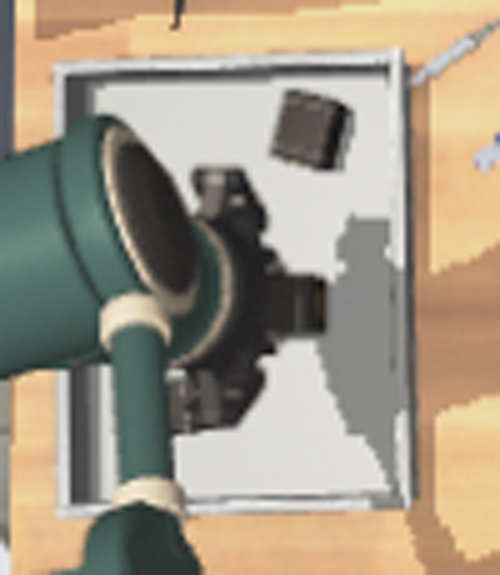

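```bash
python3 - <<'E'
from h import *
c=load("top",18)
V=c['pixels'].astype(int).sum(2);print(V[199:203,134:150])
for u in (143,144,144.7): print(ray(c,[[u,200.6]],.113))
E
```

```text
[[128 129 127 129 132 191 163 135 116 145 132 293 391 407 409 412]
 [129 133 133 131 130 206 176 135 116 146 134 292 391 408 407 408]
 [132 130 132 134 135 204 175 135 115 146 133 292 388 408 411 408]
 [133 132 134 133 133 207 175 142 106 130 130 293 394 411 408 410]]
[[0.51230068 0.15131735 0.113     ]]
[[0.51225792 0.14857805 0.113     ]]
[[0.51222797 0.14666094 0.113     ]]
```

Request:
{"fn": "servo_tool", "kwargs": {"moves": [[255, [-0.017, -0.002, -0.01], -0.12], [255, [-0.0165, -0.0035, -0.005], -0.12], [255, [-0.016, -0.0055, 0], -0.12], [255, [-0.0155, -0.0075, 0], -0.12], [255, [-0.0145, -0.009, 0], -0.12], [255, [-0.013, -0.011, 0], -0.12], [255, [-0.012, -0.0125, 0], -0.12], [255, [-0.01, -0.0135, 0], -0.12]]}}

```text
time: 41.5
tool_pos: [0.5002, 0.0449, 0.1407]
tcp_rot: [0.909, 3.001, -0.004]
wrist_force: [-0.6, -0.4, -1.3]
width: 0.36
```

```bash
python3 g.py 0.4901 -0.0056 0.13 2.921
```

```text
t 41.50 shift [-0.0196 -0.0476  0.0109] turn -0.3673 | pos [0.5002 0.0449 0.1407] yaw 2.5537 tilt 0.0065 F [-0.6 -0.4 -1.3] w 0.360 q6 -0.94
zaxis [ 0.0048 -0.0043 -1.    ]
```

Request:
{"fn": "servo_tool", "kwargs": {"moves": [[255, [-0.005, -0.0135, 0], -0.12], [255, [-0.0025, -0.013, 0], -0.12], [255, [-0.001, -0.012, 0], -0.1], [255, [0, 0, 0.005], 0], [255, [0, 0, 0.01], 0], [255, [0, 0, 0.01], 0], [255, [0, 0, 0], 0], [255, [0, 0, 0], 0]]}}

```text
time: 42.17
tool_pos: [0.486, 0.0027, 0.108]
tcp_rot: [-0.376, -3.117, 0.007]
wrist_force: [0.1, 1.2, -0.9]
width: 0.357
```

```bash
python3 g.py 0.4901 -0.0056 0.085 2.921
```

```text
t 42.17 shift [-0.006 -0.007  0.023] turn -0.0196 | pos [0.486  0.0027 0.108 ] yaw 2.9014 tilt 0.0048 F [ 0.1  1.2 -0.9] w 0.357 q6 -1.37
zaxis [-0.0024 -0.0041 -1.    ]
```

Request:
{"fn": "servo_tool", "kwargs": {"moves": [[255, [-0.005, -0.006, 0.004], -0.02], [255, [0, 0, 0.01], 0], [255, [0, 0, 0.007], 0], [255, [0, 0, 0], 0], [255, [0, 0, 0], 0], [255, [0, 0, 0], 0], [255, [0, 0, 0], 0], [255, [0, 0, 0], 0]]}}

```text
time: 42.83
tool_pos: [0.4884, -0.001, 0.0835]
tcp_rot: [-0.346, -3.117, 0.005]
wrist_force: [-0.7, -0.2, -0.3]
width: 0.362
```

```bash
python3 g.py 0.4901 -0.0056 0.064 2.921; python3 -c "
from h import *
c=snap('scene',19);crop(c,(165,120,305,240),5,'s19.png');c=snap('top',19);crop(c,(180,150,280,250),6,'t19.png')"
```

```text
t 42.83 shift [-0.0027 -0.0041  0.0195] turn -0.0004 | pos [ 0.4884 -0.001   0.0835] yaw 2.9206 tilt 0.0068 F [-0.7 -0.2 -0.3] w 0.362 q6 -1.40
zaxis [-0.0062 -0.0028 -1.    ]
```

View pics/s19.png

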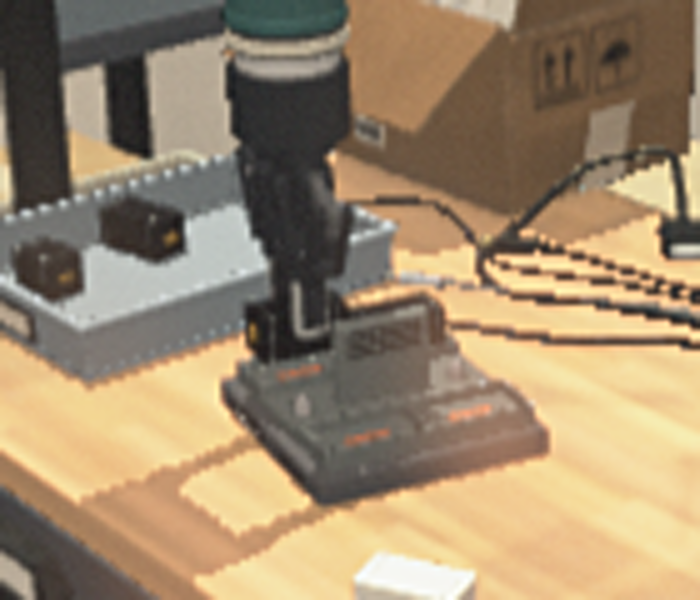

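View pics/t19.png

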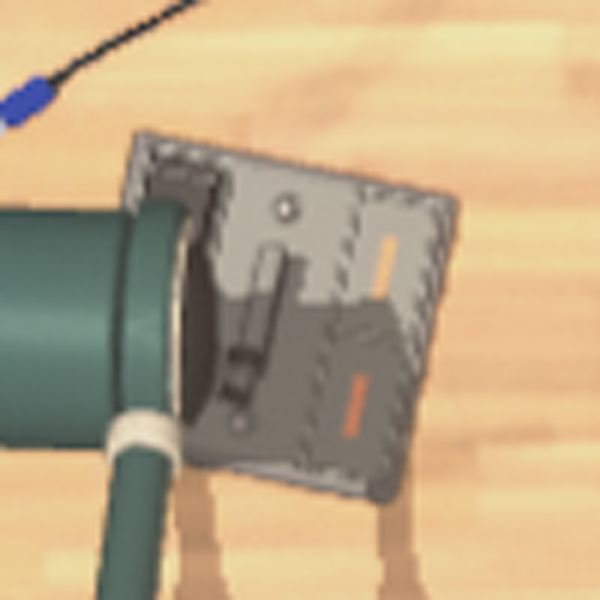

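Request:
{"fn": "servo_tool", "kwargs": {"moves": [[255, [-0.0022, -0.0032, 0], 0], [255, [0, 0, 0], 0], [255, [0, 0, 0.003], 0], [255, [0, 0, 0.003], 0], [255, [0, 0, 0], 0], [255, [0, 0, 0], 0], [255, [0, 0, 0], 0], [255, [0, 0, 0], 0]]}}

```text
time: 43.6
tool_pos: [0.4908, -0.0054, 0.0778]
tcp_rot: [-0.347, -3.119, 0.005]
wrist_force: [-0.2, 0.4, -1.4]
width: 0.36
```

```bash
python3 g.py 0.4901 -0.0056 0.064 2.921
```

```text
t 43.60 shift [ 0.0006 -0.0003  0.0138] turn -0.0011 | pos [ 0.4908 -0.0054  0.0778] yaw 2.9199 tilt 0.0050 F [-0.2  0.4 -1.4] w 0.360 q6 -1.41
zaxis [-0.004 -0.003 -1.   ]
```

Request:
{"fn": "servo_tool", "kwargs": {"moves": [[255, [0.0005, 0, 0.004], 0], [255, [0, 0, 0.004], 0], [255, [0, 0, 0.004], 0], [255, [0, 0, 0.002], 0], [255, [0, 0, 0.001], 0], [255, [0, 0, 0], 0], [255, [0, 0, 0], 0], [255, [0, 0, 0], 0]]}}

```text
time: 44.27
tool_pos: [0.4902, -0.005, 0.072]
tcp_rot: [-0.346, -3.116, 0.006]
wrist_force: [0.5, 1.2, -0.8]
width: 0.362
```

```bash
python3 g.py 0.4901 -0.0056 0.064 2.921; python3 -c "
from h import *
c=snap('scene',20);crop(c,(165,120,305,240),5,'s20.png')"
```

```text
t 44.27 shift [-0.0001 -0.0006  0.008 ] turn -0.0008 | pos [ 0.4902 -0.005   0.072 ] yaw 2.9202 tilt 0.0078 F [ 0.5  1.2 -0.8] w 0.362 q6 -1.41
zaxis [-0.0072 -0.003  -1.    ]
```

View pics/s20.png

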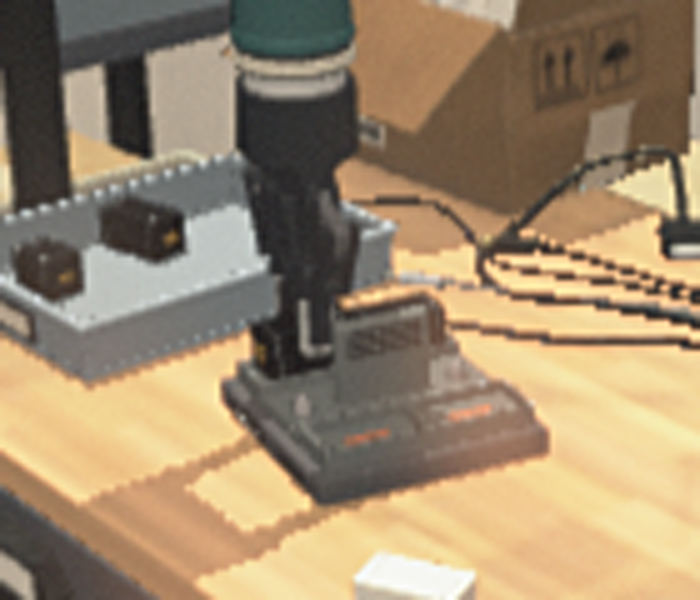

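Request:
{"fn": "servo_tool", "kwargs": {"moves": [[255, [0, 0, 0.002], 0], [255, [0, 0, 0.002], 0], [255, [0, 0, 0.002], 0], [255, [0, 0, 0.002], 0], [255, [0, 0, 0.002], 0], [255, [0, 0, 0.002], 0], [255, [0, 0, 0.002], 0], [255, [0, 0, 0.002], 0]]}}

```text
time: 44.98
tool_pos: [0.4903, -0.0049, 0.0709]
tcp_rot: [-0.346, -3.108, 0.007]
wrist_force: [-8.6, 0.6, 18.7]
width: 0.362
```

```bash
python3 g.py 0.4901 -0.0056 0.064 2.921; python3 -c "
from workcell import bot
print(bot.read_state()['torque'])
from h import *
c=snap('top',20);crop(c,(180,150,280,250),6,'t20.png')"
```

```text
t 44.98 shift [-0.0001 -0.0007  0.0069] turn -0.0009 | pos [ 0.4903 -0.0049  0.0709] yaw 2.9201 tilt 0.0149 F [-8.6  0.6 18.7] w 0.362 q6 -1.40
zaxis [-0.0146 -0.0029 -0.9999]
[-0.02169053  1.05638447 -0.07858101]
```

View pics/t20.png

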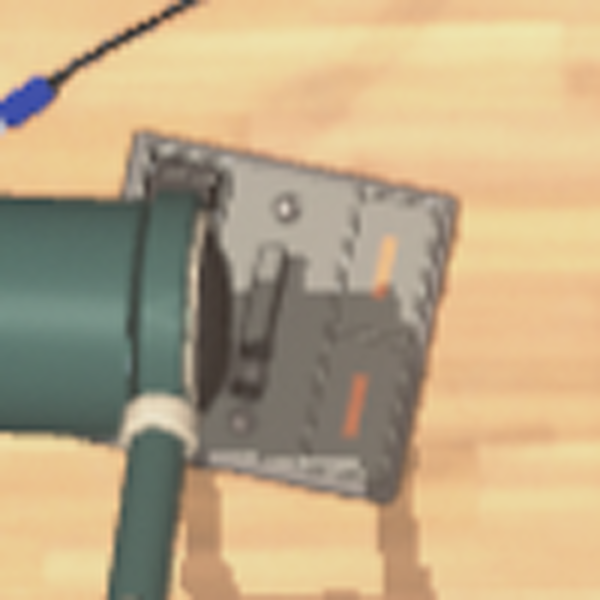

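Request:
{"fn": "servo_tool", "kwargs": {"moves": [[255, [0, 0, -0.003], 0], [255, [-0.0025, 0, 0], 0], [255, [0, 0, 0], 0], [255, [0, 0, 0.003], 0], [255, [0, 0, 0.003], 0], [255, [0, 0, 0.003], 0], [255, [0, 0, 0.003], 0], [255, [0, 0, 0.002], 0]]}}

```text
time: 45.7
tool_pos: [0.4934, -0.0055, 0.0697]
tcp_rot: [-0.345, -3.103, 0.007]
wrist_force: [-7.2, 0.3, 16.8]
width: 0.357
```

```bash
python3 g.py 0.4901 -0.0056 0.064 2.921; python3 -c "
from workcell import bot
print(bot.read_state()['torque'])"
```

```text
t 45.70 shift [ 0.003  -0.0008  0.0058] turn -0.0011 | pos [ 0.4934 -0.0055  0.0697] yaw 2.9199 tilt 0.0201 F [-7.2  0.3 16.8] w 0.357 q6 -1.41
zaxis [-0.0199 -0.0026 -0.9998]
[-0.02789327  1.06402431 -0.04481834]
```

```bash
python3 -c "
from h import *
c=snap('scene',21);crop(c,(205,165,265,215),12,'s21.png')
def bay(cx,cy,yaw,l):
    a=np.array([[np.cos(yaw),-np.sin(yaw)],[np.sin(yaw),np.cos(yaw)]]);return np.r_[np.array([cx,cy])+a@l[:2],l[2]+.02]
for l in ((-.067,.0335,.014),(-.067,.0705,.014),(-.002,.0335,.014),(-.002,.0705,.014),(-.053,0,.016),(.053,0,.016)):
    print(l,np.round((proj(c,[bay(.5078,-.063,-.2205,np.array(l))])[0]-[205,165]+.5)*12-.5))
"
```

```text
(-0.067, 0.0335, 0.014) [150. 372.]
(-0.067, 0.0705, 0.014) [ 97. 319.]
(-0.002, 0.0335, 0.014) [377. 322.]
(-0.002, 0.0705, 0.014) [321. 271.]
(-0.053, 0, 0.016) [249. 403.]
(0.053, 0, 0.016) [618. 320.]
```

View pics/s21.png

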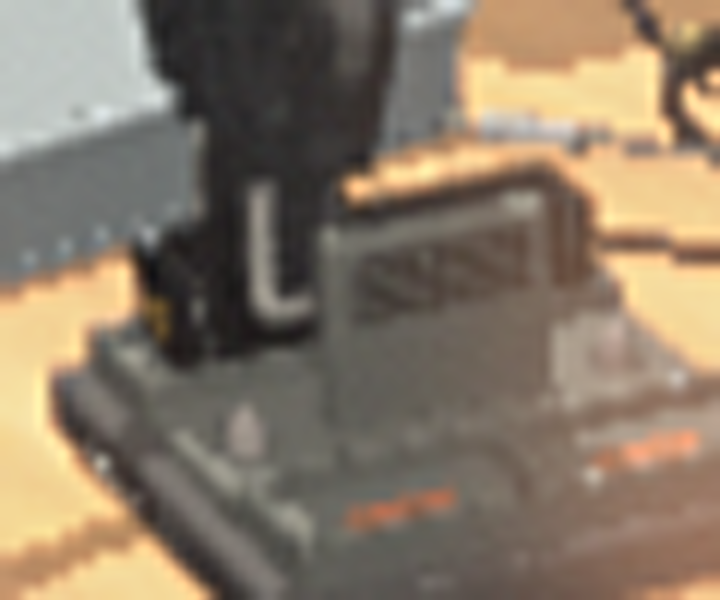

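```bash
python3 -c "
from h import *
c=load('scene',21)
p=c['pixels'][180:205,208:236,::-1].astype(float);p=np.clip((p-10)*2.2,0,255).astype(np.uint8)
cv2.imwrite('pics/s21c.png',cv2.resize(p,None,fx=25,fy=22,interpolation=cv2.INTER_NEAREST))
def bay(l,cx=.5078,cy=-.063,yaw=-.2205):
    a=np.array([[np.cos(yaw),-np.sin(yaw)],[np.sin(yaw),np.cos(yaw)]]);return np.r_[np.array([cx,cy])+a@np.array(l[:2]),l[2]+.02]
def px(l): return np.round((proj(c,[bay(l)])[0]-[208,180]+.5)*[25,22])
for dx in (0,.003,.006,.009):
  print(dx,[px((-.0645+dx,y,z)) .tolist() for y in(.036,.068) for z in (.013,.045)])
print([px((-.067,y,.014)).tolist() for y in(.0335,.0705)])
"
```

```text
0 [[250.0, 349.0], [237.0, 145.0], [155.0, 265.0], [141.0, 64.0]]
0.003 [[272.0, 345.0], [259.0, 141.0], [177.0, 261.0], [163.0, 60.0]]
0.006 [[294.0, 340.0], [282.0, 137.0], [199.0, 257.0], [185.0, 56.0]]
0.009 [[316.0, 336.0], [304.0, 133.0], [220.0, 253.0], [207.0, 52.0]]
[[239.0, 353.0], [129.0, 256.0]]
```

View pics/s21c.png

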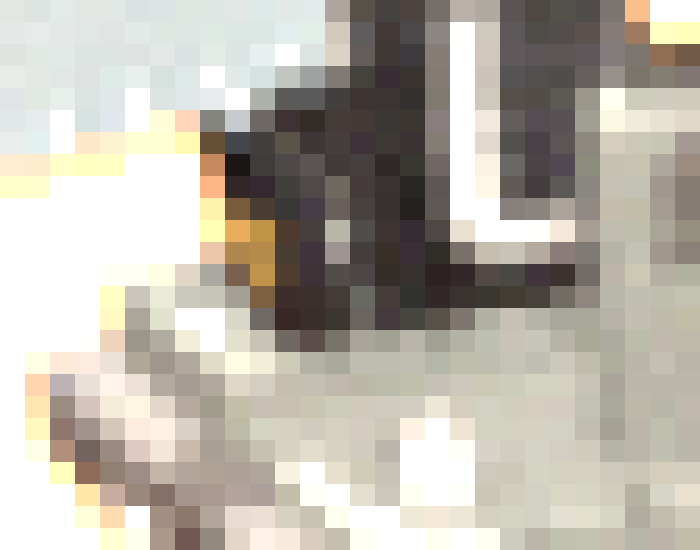

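Request:
{"fn": "servo_tool", "kwargs": {"moves": [[255, [0, 0, -0.005], 0], [255, [0.003, 0, 0], 0], [255, [0.003, 0, 0], 0], [255, [0.001, 0, 0], 0], [255, [0, 0, 0], 0], [255, [0, 0, 0], 0], [255, [0, 0, 0], 0], [255, [0, 0, 0], 0]]}}

```text
time: 46.42
tool_pos: [0.4836, -0.0036, 0.0711]
tcp_rot: [-0.345, -3.098, 0.008]
wrist_force: [-1.4, 0.1, -0.4]
width: 0.356
```

```bash
python3 g.py 0.4862 -0.0046 0.064 2.921; python3 -c "
from h import *
c=snap('scene',22)
p=c['pixels'][180:205,208:236,::-1].astype(float);p=np.clip((p-10)*2.2,0,255).astype(np.uint8)
cv2.imwrite('pics/s22c.png',cv2.resize(p,None,fx=25,fy=22,interpolation=cv2.INTER_NEAREST))"
```

```text
t 46.42 shift [-0.0029 -0.0003  0.007 ] turn -0.0012 | pos [ 0.4836 -0.0036  0.0711] yaw 2.9198 tilt 0.0251 F [-1.4  0.1 -0.4] w 0.356 q6 -1.40
zaxis [-0.025  -0.0022 -0.9997]
```

View pics/s22c.png

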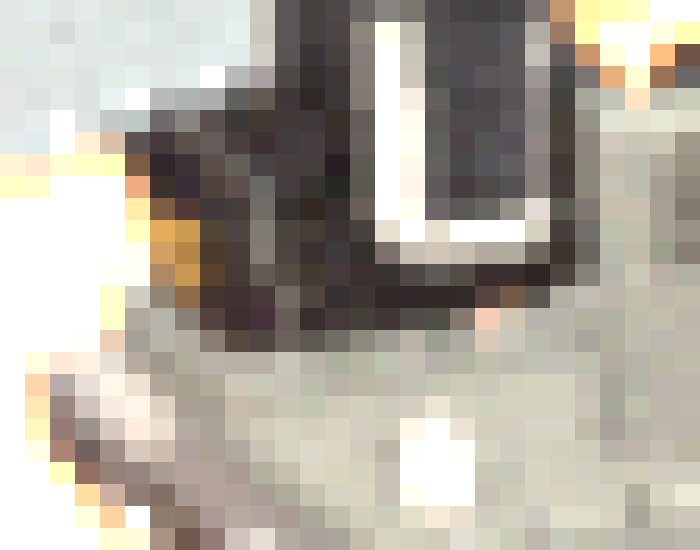

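Request:
{"fn": "servo_tool", "kwargs": {"moves": [[255, [-0.0018, 0, 0.0], 0], [255, [0, 0, 0.002], 0], [255, [0, 0, 0.003], 0], [255, [0, 0, 0.003], 0], [255, [0, 0, 0.003], 0], [255, [0, 0, 0.002], 0], [255, [0, 0, 0.001], 0], [255, [0, 0, 0.001], 0]]}}

```text
time: 47.13
tool_pos: [0.49, -0.005, 0.0646]
tcp_rot: [-0.344, -3.102, 0.009]
wrist_force: [-2.8, 0.6, 7.9]
width: 0.366
```

```bash
python3 g.py 0.4862 -0.0046 0.064 2.921; python3 -c "
from h import *
c=snap('scene',23)
p=c['pixels'][180:205,208:236,::-1].astype(float);p=np.clip((p-10)*2.2,0,255).astype(np.uint8)
cv2.imwrite('pics/s23c.png',cv2.resize(p,None,fx=25,fy=22,interpolation=cv2.INTER_NEAREST))"
```

```text
t 47.13 shift [ 0.0038 -0.0004  0.0007] turn -0.0005 | pos [ 0.49   -0.005   0.0646] yaw 2.9205 tilt 0.0215 F [-2.8  0.6  7.9] w 0.366 q6 -1.40
zaxis [-0.0212 -0.0034 -0.9998]
```

View pics/s23c.png

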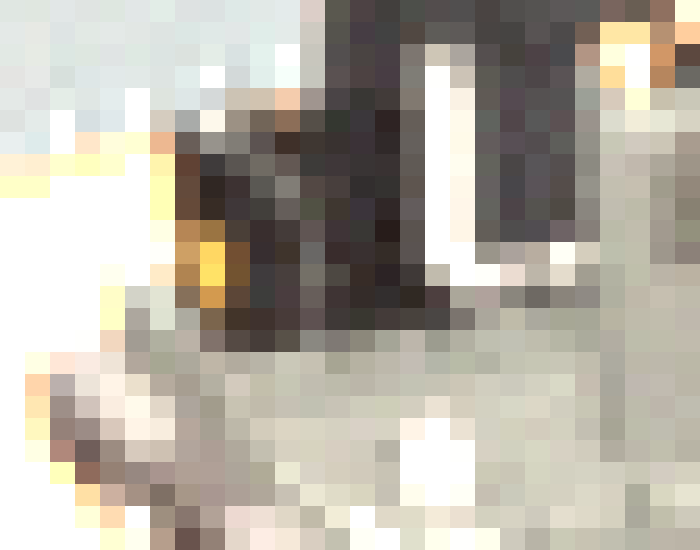

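Request:
{"fn": "servo_tool", "kwargs": {"moves": [[200, [0, 0, 0], 0], [150, [0, 0, 0], 0], [125, [0, 0, 0], 0], [125, [0, 0, 0], 0], [125, [0, 0, -0.01], 0], [125, [0, 0, -0.025], 0], [125, [0, 0, -0.035], 0], [125, [0, 0, -0.03], 0.05]]}}

```text
time: 47.85
tool_pos: [0.4863, -0.0044, 0.1611]
tcp_rot: [-0.42, -3.075, 0.012]
wrist_force: [1.2, 0.4, 1.1]
width: 0.509
```

Request:
{"fn": "servo_tool", "kwargs": {"moves": [[125, [0.02, -0.015, 0], 0.12], [125, [0.025, -0.02, 0], 0.12], [125, [0.03, -0.02, 0], 0.12], [125, [0.03, -0.01, 0], 0.12], [140, [0.025, 0, 0], 0.12], [140, [0.01, 0, 0], 0.12], [140, [0, 0, 0], 0.12], [140, [0, 0, 0], 0.12]]}}

```text
time: 48.52
tool_pos: [0.3449, 0.0096, 0.1795]
tcp_rot: [-1.858, -2.526, 0.017]
wrist_force: [0.4, -0.6, 0.6]
width: 0.453
```

```bash
python3 g.py 0.401 0.15 0.075 1.575; python3 -c "
from h import *
c=snap('scene',24);crop(c,(165,120,305,240),5,'s24.png');c=snap('top',24);crop(c,(80,140,260,255),4,'t24.png')"
```

```text
t 48.52 shift [0.1175 0.0967 0.1032] turn 0.2984 | pos [0.3449 0.0096 0.1795] yaw 1.8734 tilt 0.0125 F [ 0.4 -0.6  0.6] w 0.453 q6 -0.34
zaxis [-0.0114 -0.005  -0.9999]
```

View pics/s24.png

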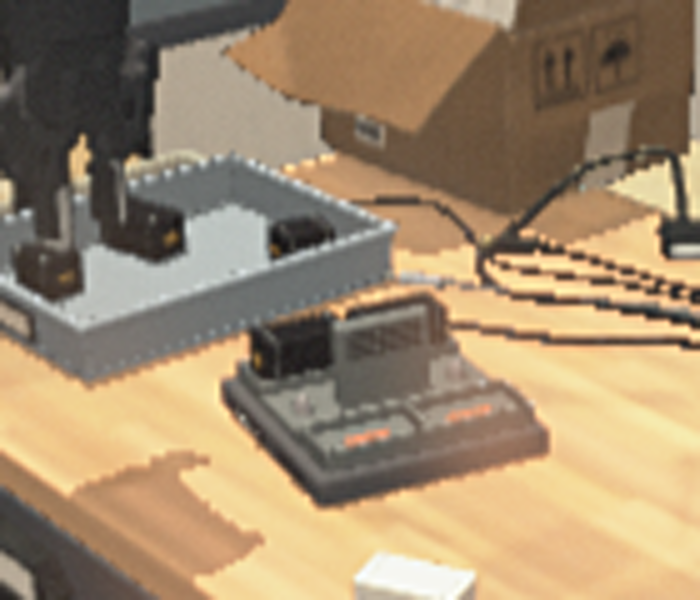

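View pics/t24.png

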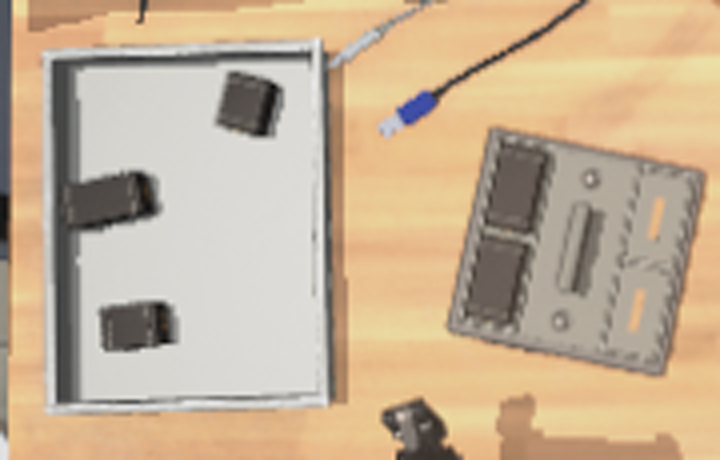

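Request:
{"fn": "servo_tool", "kwargs": {"moves": [[115, [0.02, 0.024, 0], 0.05], [115, [0.027, 0.031, 0], 0.05], [115, [0.027, 0.031, 0], 0.04], [115, [0.027, 0.03, 0], 0], [115, [0.027, 0.03, 0], 0], [115, [0.027, 0.03, 0], 0], [115, [0.025, 0.027, 0], 0], [115, [0.015, 0.015, 0], 0]]}}

```text
time: 49.28
tool_pos: [0.5259, 0.251, 0.1781]
tcp_rot: [2.006, 2.417, -0.014]
wrist_force: [0.1, -0.6, 0.7]
width: 0.554
```

```bash
python3 g.py 0.5497 0.2844 0.1 1.725
```

```text
t 49.28 shift [0.0289 0.0301 0.0777] turn 0.0313 | pos [0.5259 0.251  0.1781] yaw 1.7563 tilt 0.0089 F [ 0.1 -0.6  0.7] w 0.554 q6 0.22
zaxis [-0.0054 -0.007  -1.    ]
```

Request:
{"fn": "servo_tool", "kwargs": {"moves": [[115, [0.012, 0.012, 0], 0.03], [115, [0.004, 0.005, 0], 0], [115, [0, 0, 0], 0], [115, [0, 0, 0.01], 0], [115, [0, 0, 0.02], 0], [115, [0, 0, 0.02], 0], [115, [0, 0, 0], 0], [115, [0, 0, 0], 0]]}}

```text
time: 49.95
tool_pos: [0.5421, 0.2705, 0.1251]
tcp_rot: [2.016, 2.408, -0.015]
wrist_force: [-0.5, -0.5, 0.3]
width: 0.551
```

```bash
python3 g.py 0.5497 0.2844 0.043 1.725
```

```text
t 49.95 shift [0.0129 0.0105 0.0819] turn 0.0223 | pos [0.5421 0.2705 0.1251] yaw 1.7473 tilt 0.0098 F [-0.5 -0.5  0.3] w 0.551 q6 0.25
zaxis [-0.0056 -0.008  -1.    ]
```

Request:
{"fn": "servo_tool", "kwargs": {"moves": [[115, [0.009, 0.009, 0], 0.02], [115, [0, 0, 0], 0], [115, [0, 0, 0], 0], [115, [0, 0, 0.015], 0], [115, [0, 0, 0.01], 0], [115, [0, 0, 0], 0], [115, [0, 0, 0], 0], [115, [0, 0, 0], 0]]}}

```text
time: 50.62
tool_pos: [0.5484, 0.2761, 0.1042]
tcp_rot: [2.037, 2.388, -0.014]
wrist_force: [-0.2, -0.4, -0.1]
width: 0.551
```

```bash
python3 g.py 0.5497 0.282 0.043 1.725; python3 -c "
from h import *
c=snap('scene',25);crop(c,(135,100,255,210),6,'s25.png')"
```

```text
t 50.62 shift [0.0061 0.0025 0.0611] turn 0.0037 | pos [0.5484 0.2761 0.1042] yaw 1.7287 tilt 0.0091 F [-0.2 -0.4 -0.1] w 0.551 q6 0.28
zaxis [-0.0035 -0.0084 -1.    ]
```

View pics/s25.png

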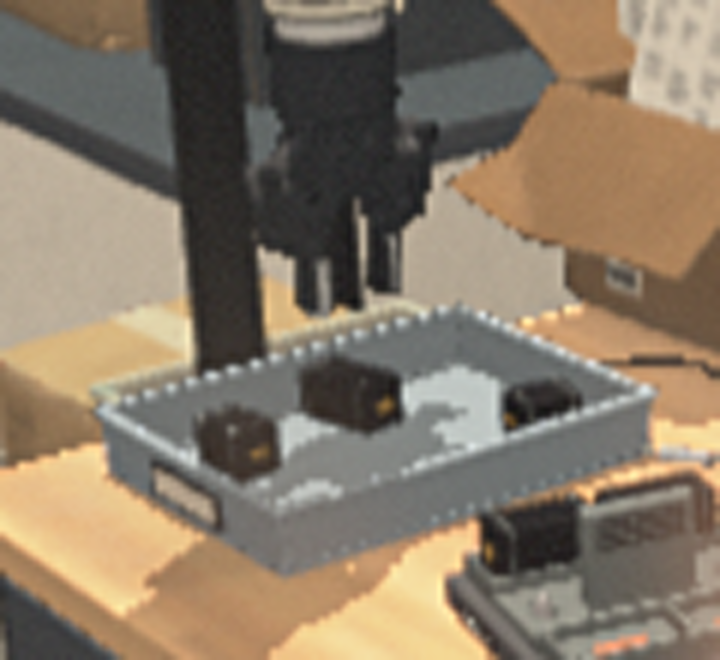

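Request:
{"fn": "servo_tool", "kwargs": {"moves": [[115, [0.005, 0.002, 0], 0.003], [115, [0, 0, 0], 0], [115, [0, 0, 0.01], 0], [115, [0, 0, 0.02], 0], [115, [0, 0, 0.015], 0], [115, [0, 0, 0.007], 0], [115, [0, 0, 0], 0], [115, [0, 0, 0], 0]]}}

```text
time: 51.33
tool_pos: [0.5522, 0.2834, 0.0521]
tcp_rot: [2.038, 2.383, -0.004]
wrist_force: [-0.1, 0.9, 0.2]
width: 0.552
```

```bash
python3 g.py 0.5497 0.282 0.043 1.725; python3 -c "
from h import *
c=snap('scene',26);crop(c,(135,100,255,210),6,'s26.png')"
```

```text
t 51.33 shift [-0.001  -0.0027  0.0091] turn 0.0016 | pos [0.5522 0.2834 0.0521] yaw 1.7266 tilt 0.0061 F [-0.1  0.9  0.2] w 0.552 q6 0.29
zaxis [ 0.0026 -0.0055 -1.    ]
```

View pics/s26.png

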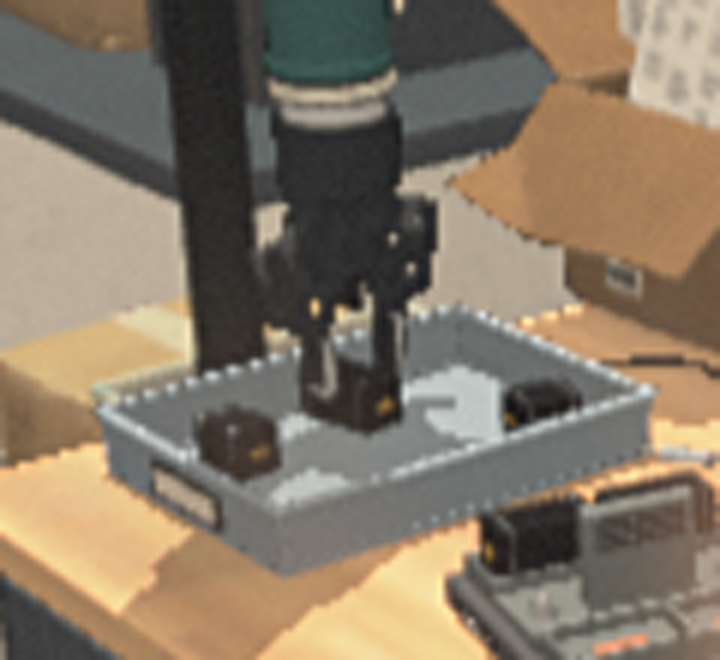

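Request:
{"fn": "servo_tool", "kwargs": {"moves": [[115, [-0.001, -0.002, 0.005], 0], [115, [0, 0, 0.004], 0], [135, [0, 0, 0.001], 0], [150, [0, 0, 0], 0], [255, [0, 0, 0], 0], [255, [0, 0, 0], 0], [255, [0, 0, 0], 0], [255, [0, 0, -0.003], 0]], "newtons": 50}}

```text
time: 52.05
tool_pos: [0.5515, 0.2825, 0.0468]
tcp_rot: [2.037, 2.382, 0.001]
wrist_force: [0.1, -0.3, -1.4]
width: 0.36
```

```bash
python3 g.py 0.5497 0.282 0.043 1.725
```

```text
t 52.05 shift [-0.0002 -0.0019  0.0038] turn 0.0016 | pos [0.5515 0.2825 0.0468] yaw 1.7266 tilt 0.0071 F [ 0.1 -0.3 -1.4] w 0.360 q6 0.29
zaxis [ 0.0058 -0.004  -1.    ]
```

Request:
{"fn": "servo_tool", "kwargs": {"moves": [[255, [0, 0, -0.025], 0], [255, [0, 0, -0.035], 0], [255, [0, 0, -0.04], 0], [255, [-0.02, 0, -0.015], -0.05], [255, [-0.032, -0.004, 0], -0.1], [255, [-0.035, -0.008, 0], -0.1], [255, [-0.035, -0.012, 0], -0.1], [255, [-0.034, -0.016, 0], -0.1]]}}

```text
time: 52.72
tool_pos: [0.5659, 0.123, 0.1698]
tcp_rot: [1.413, 2.797, 0.002]
wrist_force: [0.5, -0.9, -1.5]
width: 0.368
```

```bash
python3 g.py 0.4626 -0.106 0.16 2.921
```

```text
t 52.72 shift [-0.1229 -0.2191  0.0095] turn -0.7149 | pos [0.5659 0.123  0.1698] yaw 2.2061 tilt 0.0085 F [ 0.5 -0.9 -1.5] w 0.368 q6 -0.46
zaxis [ 0.0082 -0.0025 -1.    ]
```

Request:
{"fn": "servo_tool", "kwargs": {"moves": [[255, [-0.016, -0.0315, 0], -0.11], [255, [-0.012, -0.033, 0], -0.12], [255, [-0.008, -0.034, 0], -0.12], [255, [-0.004, -0.035, 0], -0.12], [255, [0, -0.035, 0], -0.12], [255, [0.004, -0.03, 0], -0.1], [255, [0, -0.005, 0], 0], [255, [0, 0, 0], 0]]}}

```text
time: 53.38
tool_pos: [0.471, -0.0766, 0.1721]
tcp_rot: [0.361, 3.105, -0.006]
wrist_force: [0.6, 0.2, -0.4]
width: 0.365
```

```bash
python3 g.py 0.4626 -0.106 0.11 2.921
```

```text
t 53.38 shift [ 0.0024 -0.0304  0.0621] turn -0.0110 | pos [ 0.471  -0.0766  0.1721] yaw 2.9100 tilt 0.0160 F [ 0.6  0.2 -0.4] w 0.365 q6 -1.55
zaxis [ 0.0149 -0.0057 -0.9999]
```

Request:
{"fn": "servo_tool", "kwargs": {"moves": [[255, [0.001, -0.012, 0], -0.01], [255, [0.001, -0.012, 0], 0], [255, [0, -0.004, 0], 0], [255, [0, 0, 0.01], 0], [255, [0, 0, 0.015], 0], [255, [0, 0, 0.015], 0], [255, [0, 0, 0.01], 0], [255, [0, 0, 0], 0]]}}

```text
time: 54.05
tool_pos: [0.4671, -0.1013, 0.1202]
tcp_rot: [0.355, 3.1, -0.002]
wrist_force: [-1.2, 0.1, -2.4]
width: 0.366
```

```bash
python3 g.py 0.4626 -0.106 0.08 2.921; python3 -c "
from h import *
c=snap('scene',27);crop(c,(185,150,295,230),7,'s27.png')
print(1)"
```

```text
t 54.05 shift [ 0.0042 -0.0057  0.0401] turn -0.0072 | pos [ 0.4671 -0.1013  0.1202] yaw 2.9138 tilt 0.0210 F [-1.2  0.1 -2.4] w 0.366 q6 -1.61
zaxis [ 0.0207 -0.0035 -0.9998]
1
```

View pics/s27.png

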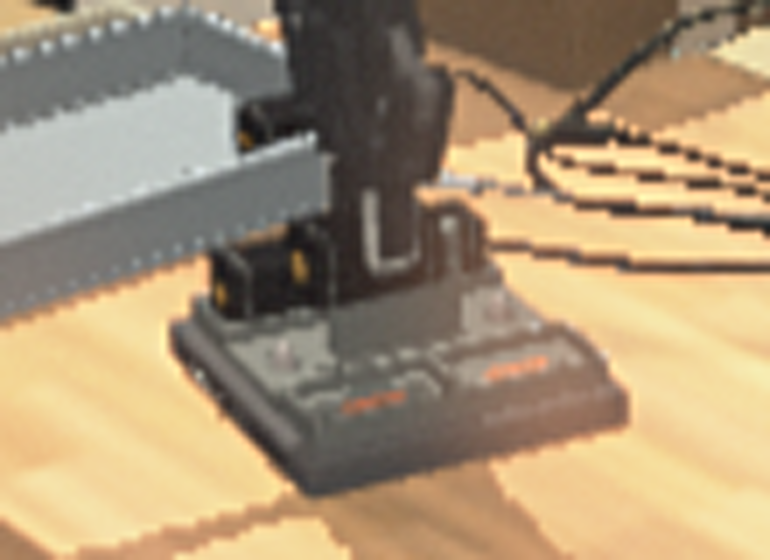

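Request:
{"fn": "servo_tool", "kwargs": {"moves": [[255, [0.003, -0.0045, 0], -0.007], [255, [0, 0, 0], 0], [255, [0, 0, 0.01], 0], [255, [0, 0, 0.012], 0], [255, [0, 0, 0.01], 0], [255, [0, 0, 0], 0], [255, [0, 0, 0], 0], [255, [0, 0, 0], 0]]}}

```text
time: 54.77
tool_pos: [0.4666, -0.1054, 0.0891]
tcp_rot: [0.341, 3.096, -0.003]
wrist_force: [-0.2, 0.3, -0.6]
width: 0.367
```

```bash
python3 g.py 0.4626 -0.106 0.066 2.921; python3 -c "
from h import *
c=snap('scene',28);crop(c,(215,175,275,220),12,'s28.png')
def bay(l,cx=.5078,cy=-.063,yaw=-.2205):
    a=np.array([[np.cos(yaw),-np.sin(yaw)],[np.sin(yaw),np.cos(yaw)]]);return np.r_[np.array([cx,cy])+a@np.array(l[:2]),l[2]+.02]
for l in ((-.0645,-.068,.006+.015),(-.0645,-.036,.006+.015),(-.0045,-.068,.006+.015),(-.067,-.0705,.014),(-.067,-.0335,.014)):
    print(l,np.round((proj(c,[bay(l)])[0]-[215,175]+.5)*12-.5))"
```

```text
t 54.77 shift [ 0.0044 -0.0015  0.023 ] turn 0.0011 | pos [ 0.4666 -0.1054  0.0891] yaw 2.9221 tilt 0.0270 F [-0.2  0.3 -0.6] w 0.367 q6 -1.63
zaxis [ 0.0265 -0.0047 -0.9996]
(-0.0645, -0.068, 0.020999999999999998) [194. 381.]
(-0.0645, -0.036, 0.020999999999999998) [143. 330.]
(-0.0045, -0.068, 0.020999999999999998) [413. 330.]
(-0.067, -0.0705, 0.014) [190. 413.]
(-0.067, -0.0335, 0.014) [131. 353.]
```

View pics/s28.png

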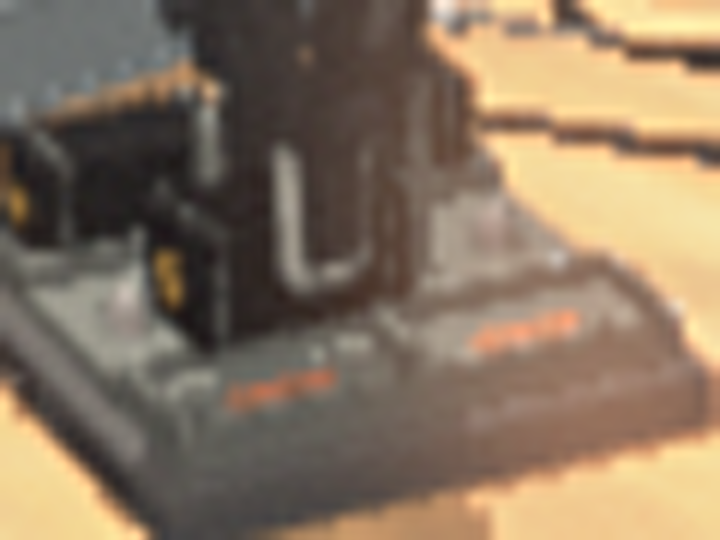

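Request:
{"fn": "servo_tool", "kwargs": {"moves": [[255, [0.0035, -0.0003, 0], 0], [255, [0, 0, 0], 0], [255, [0, 0, 0.003], 0], [255, [0, 0, 0.003], 0], [255, [0, 0, 0], 0], [255, [0, 0, 0], 0], [255, [0, 0, 0], 0], [255, [0, 0, 0], 0]]}}

```text
time: 55.48
tool_pos: [0.4646, -0.1054, 0.0845]
tcp_rot: [0.341, 3.092, -0.004]
wrist_force: [0.9, 0.6, -1.5]
width: 0.363
```

```bash
python3 g.py 0.4622 -0.106 0.066 2.921; python3 -c "
from h import *
c=snap('scene',29);crop(c,(215,175,275,220),12,'s29.png')"
```

```text
t 55.48 shift [ 0.0028 -0.0011  0.0184] turn 0.0010 | pos [ 0.4646 -0.1054  0.0845] yaw 2.9220 tilt 0.0312 F [ 0.9  0.6 -1.5] w 0.363 q6 -1.63
zaxis [ 0.0307 -0.0059 -0.9995]
```

View pics/s29.png

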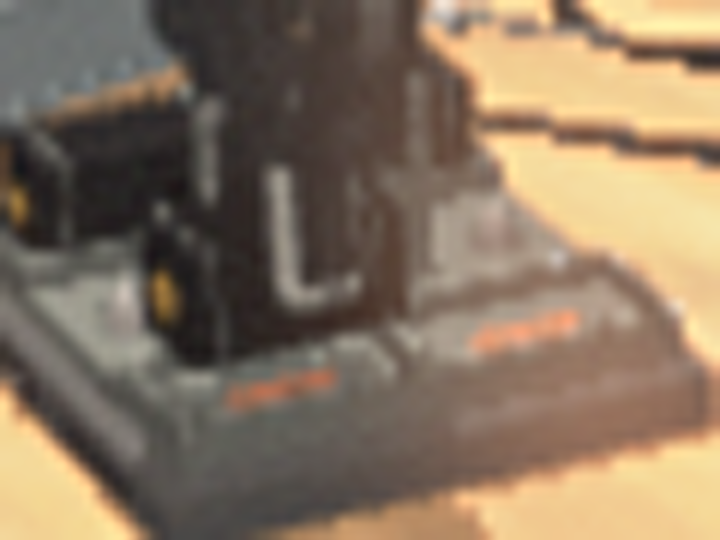

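Request:
{"fn": "servo_tool", "kwargs": {"moves": [[255, [0.004, 0, 0], 0], [255, [0, 0, 0.002], 0], [255, [0, 0, 0.004], 0], [255, [0, 0, 0.003], 0], [255, [0.0005, 0, 0.002], 0], [255, [0, 0, 0], 0], [255, [0, 0, 0], 0], [255, [0, 0, 0], 0]]}}

```text
time: 56.2
tool_pos: [0.4615, -0.1047, 0.0741]
tcp_rot: [0.341, 3.09, -0.004]
wrist_force: [-0.3, 0.1, 0.8]
width: 0.358
```

```bash
python3 g.py 0.4622 -0.106 0.066 2.921; python3 -c "
from h import *
c=snap('scene',30);crop(c,(215,175,275,220),12,'s30.png')"
```

```text
t 56.20 shift [-0.0007 -0.0011  0.0081] turn 0.0010 | pos [ 0.4615 -0.1047  0.0741] yaw 2.9220 tilt 0.0334 F [-0.3  0.1  0.8] w 0.358 q6 -1.63
zaxis [ 0.0327 -0.0064 -0.9994]
```

View pics/s30.png

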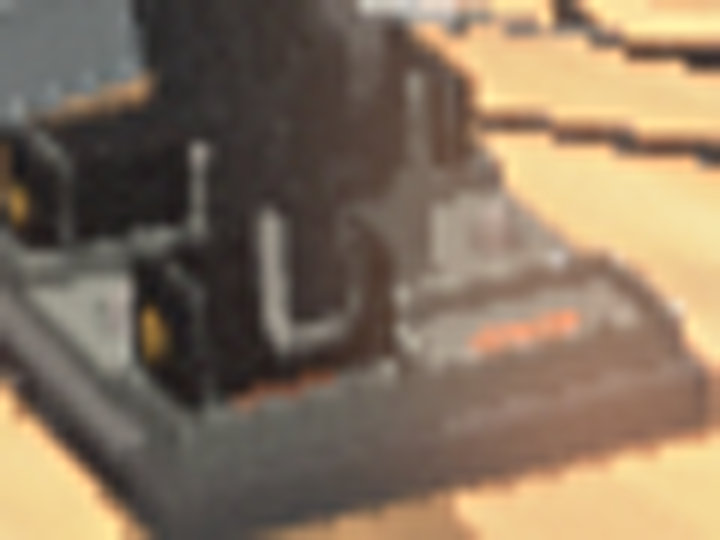

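Request:
{"fn": "servo_tool", "kwargs": {"moves": [[255, [0, -0.0003, 0.003], 0], [255, [0, 0, 0.003], 0], [255, [0, 0, 0.003], 0], [255, [0, 0, 0.002], 0], [255, [0, 0, 0.001], 0], [255, [0, 0, 0.001], 0], [255, [0, 0, 0.001], 0], [255, [0, 0, 0.001], 0]]}}

```text
time: 56.92
tool_pos: [0.4667, -0.1062, 0.0683]
tcp_rot: [0.34, 3.085, -0.005]
wrist_force: [-4.9, 0.5, 11.5]
width: 0.36
```

```bash
python3 g.py 0.4622 -0.106 0.066 2.921
```

```text
t 56.92 shift [ 0.0045 -0.0008  0.0021] turn 0.0012 | pos [ 0.4667 -0.1062  0.0683] yaw 2.9222 tilt 0.0384 F [-4.9  0.5 11.5] w 0.360 q6 -1.63
zaxis [ 0.0376 -0.0074 -0.9993]
```

```bash
python3 -c "
from h import *
c=snap('scene',31);crop(c,(215,175,275,220),12,'s31.png')"
```

```text
(no output)
```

View pics/s31.png

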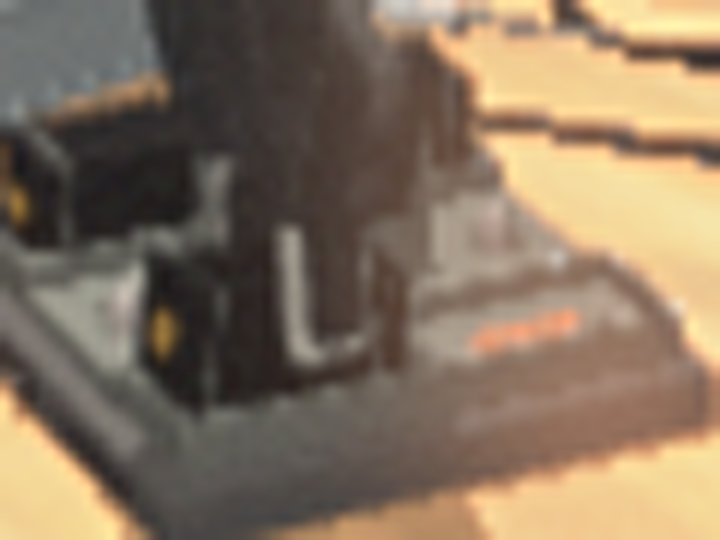

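Request:
{"fn": "servo_tool", "kwargs": {"moves": [[255, [0.001, 0, 0], 0], [200, [0, 0, 0], 0], [150, [0, 0, 0], 0], [125, [0, 0, 0], 0], [125, [0, 0, 0], 0], [125, [0, 0, -0.015], 0], [125, [0, 0, -0.03], 0], [125, [0, 0, -0.035], 0]]}}

```text
time: 57.63
tool_pos: [0.4565, -0.1037, 0.1411]
tcp_rot: [0.342, 3.101, -0.001]
wrist_force: [1.2, 0.0, -0.1]
width: 0.512
```

Request:
{"fn": "servo_tool", "kwargs": {"moves": [[125, [0, 0, -0.03], 0], [125, [0.03, 0, -0.03], 0], [125, [0.035, 0, 0], 0], [125, [0.03, 0.035, 0], 0], [125, [0.02, 0.035, 0], 0], [125, [0, 0.035, 0], 0], [125, [0, 0.035, 0], 0], [125, [0, 0.02, 0], 0]]}}

```text
time: 58.3
tool_pos: [0.3827, 0.0736, 0.2085]
tcp_rot: [0.365, 3.077, -0.006]
wrist_force: [-0.5, -0.1, 0.7]
width: 0.508
```

```bash
python3 g.py 0.4622 -0.106 0.066 2.921;python3 -c "
from h import *
c=snap('scene',32);crop(c,(165,120,305,240),5,'s32.png');c=snap('top',32);crop(c,(80,140,280,255),4,'t32.png')"
```

```text
t 58.30 shift [-0.113  -0.1562  0.1474] turn -0.0155 | pos [0.3827 0.0736 0.2085] yaw 2.9055 tilt 0.0436 F [-0.5 -0.1  0.7] w 0.508 q6 -1.19
zaxis [ 0.0427 -0.009  -0.999 ]
```

View pics/s32.png

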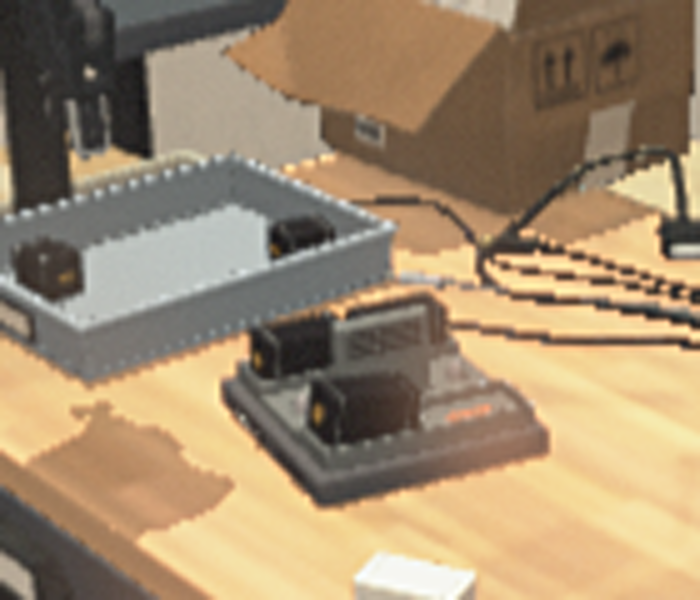

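View pics/t32.png

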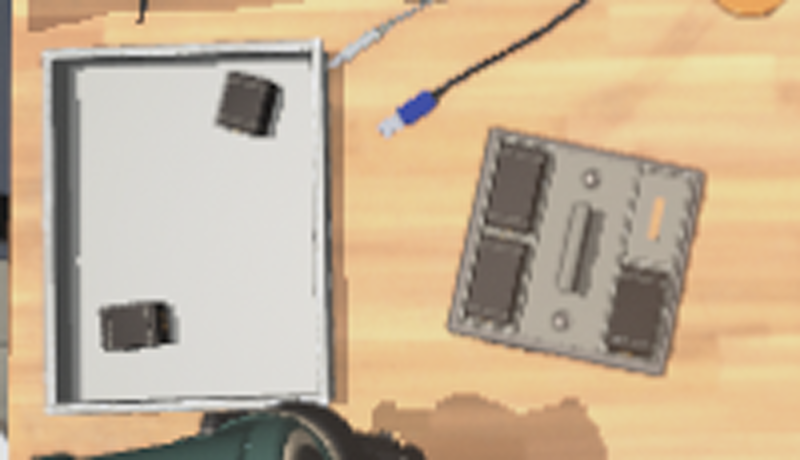

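```bash
python3 - <<'E'
from h import *
c=load("top",32);d=c["depth"]
def W(u,v):
    n=cv2.undistortPoints(np.array([[[u,v]]],float),c["intrinsics"],c["dist"])[0,0]
    z=np.median(d[int(v)-1:int(v)+2,int(u)-1:int(u)+2]);return (np.r_[n,1]*z-c["t"])@c["R"]
b=lambda x,y,z:np.r_[.5078+np.cos(.2205)*x+np.sin(.2205)*y,-.063-np.sin(.2205)*x+np.cos(.2205)*y,z+.02]
for nm,x0,y0 in(("b1",.0345,.052),("b3",-.0345,.052),("b4",-.0345,-.052)):
    print(nm,[round(W(*np.round(proj(c,[b(x0+dx,y0+dy,.038)])[0]))[2],4) for dx,dy in((-.022,0),(0,0),(.022,0),(0,-.009),(0,.009))])
print("floor/grip-side",[round(W(*np.round(proj(c,[b(x,y,.006)])[0]))[2],4) for x,y in((.053,.018),(-.053,.018),(.053,-.018),(-.053,-.018),(.0345,-.052))])
S=cv2.cvtColor(c["pixels"],cv2.COLOR_RGB2HSV)
for b_ in blobs((S[170:240,195:262,2]<115),40,(195,170)): print(np.round(b_[0],2),b_[1],np.round(b_[2][1],1),b_[2][2])
for nm,x0,y0 in(("b1",.0345,.052),("b3",-.0345,.052),("b4",-.0345,-.052)): print(nm,proj(c,[b(x0,y0,.038)])[0])
E
```

```text
b1 [np.float64(0.0583), np.float64(0.0584), np.float64(0.0584), np.float64(0.0581), np.float64(0.0577)]
b3 [np.float64(0.0575), np.float64(0.0577), np.float64(0.0576), np.float64(0.0582), np.float64(0.0592)]
b4 [np.float64(0.0643), np.float64(0.0616), np.float64(0.0587), np.float64(0.0638), np.float64(0.0616)]
floor/grip-side [np.float64(0.0266), np.float64(0.0261), np.float64(0.0283), np.float64(0.0255), np.float64(0.0272)]
[208.95 186.35] 263 [13.1 21.3] 12.528807640075684
[203.96 209.37] 254 [13.1 21.6] 12.528807640075684
[238.86 217.5 ] 263 [12.9 21.8] 11.309932708740234
b1 [207.68759809 186.19949014]
b3 [202.61836567 209.91703111]
b4 [238.4502069  217.35560292]
```

```bash
python3 g.py 0.4615 -0.1058 0.16 2.921
```

```text
t 58.40 shift [-0.1154 -0.1566  0.0533] turn -0.0117 | pos [0.3832 0.0736 0.2085] yaw 2.9093 tilt 0.0430 F [-0.1 -1.  -0.2] w 0.508 q6 -1.19
zaxis [ 0.042  -0.0092 -0.9991]
```

Request:
{"fn": "servo_tool", "kwargs": {"moves": [[115, [-0.016, -0.02, 0], 0], [115, [-0.02, -0.028, 0], -0.01], [115, [-0.022, -0.03, 0], 0], [115, [-0.022, -0.03, 0], 0], [115, [-0.016, -0.022, 0], 0], [115, [-0.004, -0.006, 0.01], 0], [115, [0, 0, 0.02], 0], [115, [0, 0, 0.01], 0]]}}

```text
time: 59.07
tool_pos: [0.4552, -0.092, 0.1723]
tcp_rot: [0.332, 3.077, -0.012]
wrist_force: [-0.4, -0.4, -0.7]
width: 0.551
```

```bash
python3 g.py 0.4615 -0.1058 0.11 2.921
```

```text
t 59.07 shift [-0.0061 -0.012   0.0627] turn 0.0058 | pos [ 0.4552 -0.092   0.1723] yaw 2.9268 tilt 0.0477 F [-0.4 -0.4 -0.7] w 0.551 q6 -1.61
zaxis [ 0.046  -0.0126 -0.9989]
```

Request:
{"fn": "servo_tool", "kwargs": {"moves": [[115, [-0.003, -0.01, 0], 0.006], [115, [0, -0.001, 0], 0], [115, [0, 0, 0.015], 0], [115, [0, 0, 0.02], 0], [115, [0, 0, 0.015], 0], [115, [0, 0, 0], 0], [115, [0, 0, 0], 0], [115, [0, 0, 0], 0]]}}

```text
time: 59.73
tool_pos: [0.4546, -0.1037, 0.1203]
tcp_rot: [0.34, 3.081, -0.01]
wrist_force: [-0.0, 0.6, 0.3]
width: 0.552
```

```bash
python3 g.py 0.4615 -0.1058 0.068 2.921
```

```text
t 59.73 shift [-0.005  -0.0005  0.0526] turn 0.0010 | pos [ 0.4546 -0.1037  0.1203] yaw 2.9220 tilt 0.0422 F [-0.   0.6  0.3] w 0.552 q6 -1.63
zaxis [ 0.0408 -0.0108 -0.9991]
```

Request:
{"fn": "servo_tool", "kwargs": {"moves": [[115, [-0.002, -0.0005, 0.005], 0], [115, [0, 0, 0.015], 0], [115, [0, 0, 0.015], 0], [115, [0, 0, 0.01], 0], [115, [0, 0, 0.003], 0], [115, [0, 0, 0], 0], [115, [0, 0, 0], 0], [115, [0, 0, 0], 0]]}}

```text
time: 60.4
tool_pos: [0.4654, -0.1063, 0.0781]
tcp_rot: [0.335, 3.067, -0.013]
wrist_force: [-0.0, -1.3, 0.3]
width: 0.547
```

```bash
python3 g.py 0.4615 -0.1058 0.068 2.921;python3 -c "
from h import *
c=snap('scene',33);crop(c,(215,175,275,220),12,'s33.png')"
```

```text
t 60.40 shift [ 0.0044 -0.0003  0.0099] turn 0.0030 | pos [ 0.4654 -0.1063  0.0781] yaw 2.9240 tilt 0.0567 F [-0.  -1.3  0.3] w 0.547 q6 -1.63
zaxis [ 0.0547 -0.0146 -0.9984]
```

View pics/s33.png

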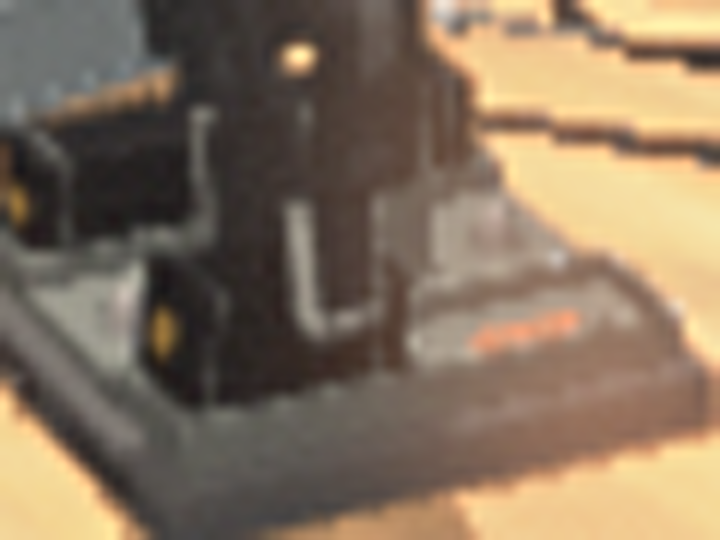

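```bash
python3 - <<'E'
from h import *
def zmap(c,us,vs):
    uv=np.array([[u,v] for v in vs for u in us],float)
    n=cv2.undistortPoints(uv[:,None],c["intrinsics"],c["dist"])[:,0]
    z=np.array([c["depth"][int(v),int(u)] for u,v in uv])
    return ((np.c_[n,np.ones(len(n))]*z[:,None]-c["t"])@c["R"])
c=load("top",32)
us=range(229,250,2);vs=range(204,232,2)
X=zmap(c,us,vs);print(np.round(X[:,2]*1000).astype(int).reshape(len(vs),len(us)))
us=range(195,217,2);vs=range(198,222,2)
X=zmap(c,us,vs);print(np.round(X[:,2]*1000).astype(int).reshape(len(vs),len(us)))
E
```

```text
[[28 30 25 34 35 32 30 26 26 24 34]
 [21 23 26 25 58 56 27 36 33 35 23]
 [28 26 24 56 55 59 57 55 60 29 18]
 [29 26 39 57 62 61 57 59 60 35 20]
 [21 31 36 57 60 60 56 61 60 32 19]
 [24 28 28 61 65 62 61 60 62 36 19]
 [27 26 25 60 62 62 62 60 23 22 17]
 [25 25 64 64 61 61 60 64 29 13 -1]
 [24 38 65 64 63 65 67 66 35 21 -2]
 [25 34 65 63 64 67 61 59 36 20 -2]
 [28 24 68 69 67 65 67 64 26 20  0]
 [25 24 62 70 64 64 68 27 18 21  0]
 [21 19 36 30 46 52 63 23 23  1 -1]
 [20 20 22 22 23 18 18 32 19  4 -3]]
[[   0   18   35   61   29   34   34   31   27   33   26]
 [   0   24   32   57   58   56   57   57   50   31   29]
 [   2   20   58   59   59   57   57   61   40   36   27]
 [  19   20   61   60   58   56   56   59   31   24   27]
 [  17   35   56   60   62   56   57   54   29   24   25]
 [  16   38   63   57   57   57   58   56   33   26   29]
 [  21   32   58   63   55   58   60   52   33   26   24]
 [  22   58   57   56   59   58   56   39   32   28   26]
 [  22   57   55   57   59   57   59   27   24   29   24]
 [  34   59   60   57   55   60   57   32   28   21   24]
 [  34   56   60   59   57   57   57   34   26   28   23]
 [  31   31   34   26   28   57   43   36   29 1217   22]]
```

Request:
{"fn": "servo_tool", "kwargs": {"moves": [[115, [0.001, 0, 0.006], 0], [115, [0.001, 0, 0.006], 0], [135, [0, 0, 0], 0], [150, [0, 0, 0], 0], [255, [0, 0, 0], 0], [255, [0, 0, 0], 0], [255, [0, 0, 0], 0], [255, [0, 0, 0], 0]], "newtons": 40}}

```text
time: 61.12
tool_pos: [0.4653, -0.1065, 0.0668]
tcp_rot: [0.335, 3.064, -0.014]
wrist_force: [0.2, 1.0, 0.5]
width: 0.364
```

```bash
python3 g.py 0.4655 -0.1058 0.068 2.921
```

```text
t 61.12 shift [-0.0001  0.0007 -0.0012] turn 0.0030 | pos [ 0.4653 -0.1065  0.0668] yaw 2.9240 tilt 0.0603 F [0.2 1.  0.5] w 0.364 q6 -1.63
zaxis [ 0.0582 -0.0157 -0.9982]
```

Request:
{"fn": "servo_tool", "kwargs": {"moves": [[255, [0, 0, -0.003], 0], [255, [-0.002, 0, 0], 0], [255, [-0.002, 0, 0], 0], [255, [0, 0, 0.001], 0], [255, [0, 0, 0.002], 0], [255, [0, 0, 0.002], 0], [255, [0, 0, 0], 0], [255, [0, 0, 0], 0]]}}

```text
time: 61.78
tool_pos: [0.47, -0.1075, 0.0672]
tcp_rot: [0.335, 3.065, -0.014]
wrist_force: [-0.6, -0.0, -2.1]
width: 0.36
```

```bash
python3 g.py 0.4655 -0.1058 0.068 2.921;python3 -c "
from h import *
c=snap('scene',34);crop(c,(215,175,275,220),12,'s34.png')"
```

```text
t 61.78 shift [ 0.0047  0.0007 -0.0011] turn 0.0031 | pos [ 0.47   -0.1075  0.0672] yaw 2.9241 tilt 0.0596 F [-0.6 -0.  -2.1] w 0.360 q6 -1.63
zaxis [ 0.0575 -0.0155 -0.9982]
```

View pics/s34.png

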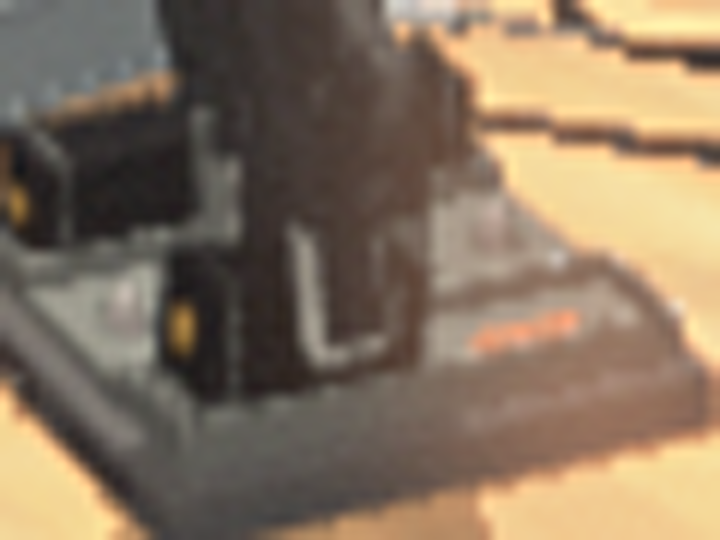

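Request:
{"fn": "servo_tool", "kwargs": {"moves": [[200, [0, 0, 0], 0], [150, [0, 0, 0], 0], [120, [0, 0, 0], 0], [120, [0, 0, 0], 0], [120, [0, 0, 0], 0], [120, [0, 0, -0.015], 0], [120, [0, 0, -0.03], 0], [120, [0, 0, -0.035], 0]]}}

```text
time: 62.5
tool_pos: [0.4586, -0.1044, 0.1395]
tcp_rot: [0.337, 3.083, -0.009]
wrist_force: [0.8, -0.3, 1.0]
width: 0.533
```

Request:
{"fn": "servo_tool", "kwargs": {"moves": [[120, [0, 0, -0.03], 0], [120, [0.03, 0, -0.03], 0], [120, [0.035, 0, 0], 0], [120, [0.035, 0.015, 0], 0], [120, [0.025, 0.03, 0], 0], [120, [0, 0.035, 0], 0], [120, [0, 0.035, 0], 0], [120, [0, 0.02, 0], 0]]}}

```text
time: 63.17
tool_pos: [0.3667, 0.0534, 0.2054]
tcp_rot: [0.353, 3.057, -0.015]
wrist_force: [0.8, -0.0, -0.2]
width: 0.529
```

```bash
cat > chk.py <<'E'
from h import *
import sys
k=sys.argv[1]
c=snap("scene",k);crop(c,(165,120,305,240),5,f's{k}.png');c=snap("top",k);crop(c,(80,140,280,255),4,f't{k}.png')
vv,uu=np.mgrid[170:240,190:262]
n=cv2.undistortPoints(np.c_[uu.ravel(),vv.ravel()].astype(float)[:,None],c["intrinsics"],c["dist"])[:,0]
z=c["depth"][170:240,190:262].ravel();X=(np.c_[n,np.ones(len(n))]*z[:,None]-c["t"])@c["R"]
a=.2205;D=X[:,:2]-[.5078,-.063];lx=np.cos(a)*D[:,0]-np.sin(a)*D[:,1];ly=np.sin(a)*D[:,0]+np.cos(a)*D[:,1]
for nm,x0,y0 in(("b1",.0345,.052),("b2",.0345,-.052),("b3",-.0345,.052),("b4",-.0345,-.052)):
    m=(abs(lx-x0)<.036)&(abs(ly-y0)<.02)&(X[:,2]>.048)&(X[:,2]<.08)
    if m.sum()<30: print(nm,"empty",m.sum());continue
    mi=m&(abs(lx-x0)<.025)&(abs(ly-y0)<.012)
    A=np.c_[lx[mi]-x0,ly[mi]-y0,np.ones(mi.sum())];p=np.linalg.lstsq(A,X[mi,2],rcond=None)[0]
    print(nm,m.sum(),"centroid off mm",np.round([(lx[m].mean()-x0)*1e3,(ly[m].mean()-y0)*1e3],1),"slopes",np.round(p[:2],3),"z",round(p[2],4))
E
python3 g.py 0.4622 -0.106 0.066 2.921;python3 chk.py 35
```

```text
t 63.17 shift [-0.1199 -0.1331  0.1478] turn -0.0090 | pos [0.3667 0.0534 0.2054] yaw 2.9120 tilt 0.0649 F [ 0.8 -0.  -0.2] w 0.529 q6 -1.23
zaxis [ 0.0625 -0.0172 -0.9979]
b1 238 centroid off mm [ 1.1 -1.9] slopes [0.016 0.037] z 0.0583
b2 empty 3
b3 245 centroid off mm [ 3.2 -1.6] slopes [0.    0.075] z 0.0581
b4 240 centroid off mm [ 3.6 -1.5] slopes [ 0.012 -0.041] z 0.058
```

View pics/t35.png

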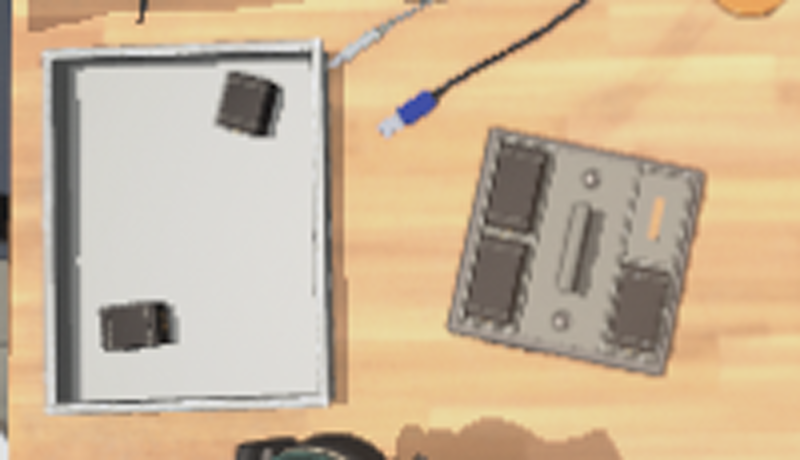

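View pics/s35.png

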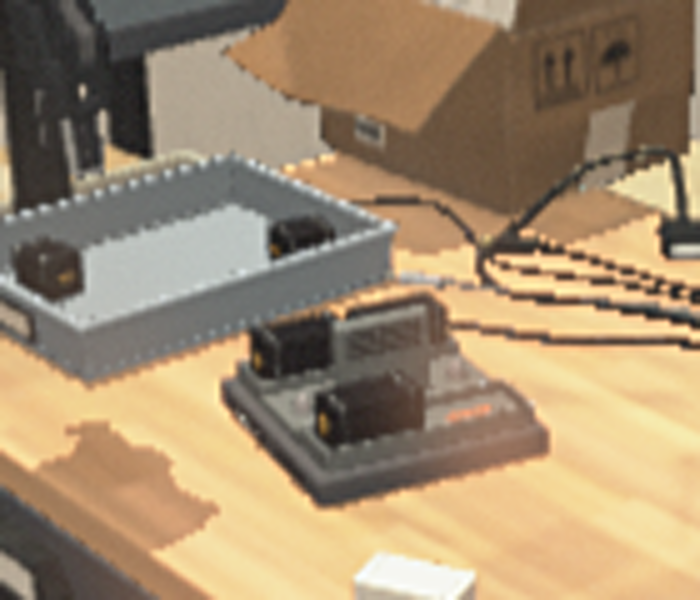

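```bash
for k in 36 37 38; do python3 chk.py $k; done
```

```text
b1 241 centroid off mm [ 1.1 -2.1] slopes [-0.015 -0.053] z 0.0579
b2 empty 4
b3 243 centroid off mm [ 3.3 -1.4] slopes [-0.017  0.011] z 0.0579
b4 240 centroid off mm [ 3.7 -1.4] slopes [0.006 0.013] z 0.0583
b1 240 centroid off mm [ 1.  -2.2] slopes [-0.021 -0.025] z 0.0579
b2 empty 4
b3 245 centroid off mm [ 3.1 -1.6] slopes [-0.021 -0.022] z 0.0582
b4 241 centroid off mm [ 3.8 -1.5] slopes [-0.015 -0.024] z 0.0581
b1 238 centroid off mm [ 1.2 -1.9] slopes [ 0.015 -0.055] z 0.0582
b2 empty 3
b3 241 centroid off mm [ 3.2 -1.4] slopes [-0.     0.043] z 0.0581
b4 243 centroid off mm [ 3.6 -1.5] slopes [ 0.004 -0.032] z 0.0579
```

Every reading agrees: all three blocks are flat and at full depth, and the small blocks are in the bin. I'm handing the job in.

```bash
python3 -c "
from workcell import bot
print(bot.finish_job())"
```

```text
the job is handed in; nothing more can be done
None
```

The job is handed in, after about 64 s of the 210 s allowed, with everything where it belongs by my last checks; no verdict was reported.

**What I did**
- I set the cradle on the charger base with both pegs through its holes, before any large block went in.
- The small block left in bay_4 went back into the bin. The bin's own small block was left alone.
- The three large blocks present went into bay_1, bay_3 and bay_4. There were only three this time, so bay_2 is empty.

**Last checks**
- **Height:** the block tops measured 57.9 to 58.3 mm above the worktop over four depth frames, where 58 mm means fully down.
- **Position and tilt:** block centres were within about 4 mm of the bay centres, and tilts stayed within the depth noise.
- **Cradle:** its floor measured 25 to 28 mm above the worktop, where 26 mm means home, and both pegs show through the holes. I last measured that floor just before the bay_4 correction below.
- **Bystanders:** I never moved the side cutter or the tape roll, but I did not re-measure where they lie.

**What went wrong and was mended**
- **Tool tilt:** the tool drifted to about 0.2 rad of tilt. I levelled it twice by gripping the fixed wall of the bin.
- **bay_3:** the block first caught on a bay wall and was shifted in.
- **bay_4:** the block was first left with one end resting on the wall. The depth check showed it, so I gripped it again and moved it about 5 mm until it dropped flat.
- **Block knocked in the bin:** one large block was knocked aside early in the run, so I measured it again before picking it up.

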